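Swap the battery packs of a floor cleaner and switch it on

TASK

Swap the batteries of the opened floor cleaner: put the spent pack that lies in it flat into the grey returns tray, and pull every charged pack out of the bench charger and fit it flat in a free cradle of the cleaner, nose to the contacts and fully home on the cradle floor (any pack in any cradle). The charged packs stand upright in the charger, so each has to be laid down on the clear mat and gripped afresh by its sides before it can be fitted. When all this is done, and not before, throw the cleaner's master switch fully on.

Things in the scene. Friction and masses are not known exactly. Their poses are not given: they have to be found in the camera images.
- pack1: battery pack (may be absent): black slab, pale label on both broad faces, narrower grey contact nose at one end; 92 mm long, 0.16 kg, both broad sides alike. Origin at its centre, z along its length: tail end at z = +46 mm, nose tip at -46. Body 56 mm wide (x), 24 thick (y), from z = -26 to +46; nose 28 wide, 20 thick, with a bead 34 wide at its tip. Starts upright (z up) in the charger
- pack2: battery pack (may be absent): black slab, pale label on both broad faces, narrower grey contact nose at one end; 92 mm long, 0.16 kg, both broad sides alike. Origin at its centre, z along its length: tail end at z = +46 mm, nose tip at -46. Body 56 mm wide (x), 24 thick (y), from z = -26 to +46; nose 28 wide, 20 thick, with a bead 34 wide at its tip. Starts upright (z up) in the charger
- pack3: battery pack (may be absent): black slab, pale label on both broad faces, narrower grey contact nose at one end; 92 mm long, 0.16 kg, both broad sides alike. Origin at its centre, z along its length: tail end at z = +46 mm, nose tip at -46. Body 56 mm wide (x), 24 thick (y), from z = -26 to +46; nose 28 wide, 20 thick, with a bead 34 wide at its tip. Starts upright (z up) in the charger
- pack1_nose (a point): the middle of the nose tip of pack1
- pack2_nose (a point): the middle of the nose tip of pack2
- pack3_nose (a point): the middle of the nose tip of pack3
- charger: white bench charger, fixed: block 96 (x) by 172 (y) by 50 mm high, a low grey panel (22 high) on its -x side out to x = -77; origin under its centre. Three slots in a row along y, 47 mm apart, hold upright packs, their width along the charger's x, thickness along y. Slot floors are 14 mm above the bench, so the upper 56 mm of a pack stands out (top 106 mm above the bench)
- detent2 (a joint): sprung roller of the middle slot (each slot has one alike) that holds a pack behind its nose bead: 0 = in, 0.006 m = fully pushed back. It gives way, and the pack comes free, on pulling straight up with about 10 to 15 N over the first 10 mm; 40 mm of lift clears the slot
- cleaner: opened base of a cordless floor cleaner, fixed: grey floor 12 mm thick in a white shell rim, x = -98 to +138, y = -164 to +215 mm (wheels in the sides to -174 and +225, 73 high); rim 30 high, 40 at +x. Origin on the bench under the middle cradle. Three cradles side by side along its y, 88 mm apart. Beyond them at +x lie a motor (51 high) and a circuit board
- switch (a joint): master switch of the cleaner, a steel toggle lever 50 mm long beside the cradle on the cleaner's +y side: 0 = off (leaning to the cleaner's -x, towards the robot), 1.0 rad = fully on (leaning to +x). It stays where it is left; it starts between 0 and 0.2
- returns: shallow grey returns tray, fixed, 116 (x) by 136 (y) by 24 mm high outside, walls and floor 3 mm thick; origin under its centre
- clear (a point): a fixed point on the bench mat in the clear strip between the cleaner and the charger: nothing lies within 90 mm of it along x or 70 mm along y
- switch_tip (a point): the tip of the toggle lever
- spent1: spent battery pack (may be absent; one of the three is there), the same as the others but it starts lying in cradle 1 of the cleaner. Origin at its centre, x along its length towards the nose tip (at x = +46 mm; tail at -46), y across its 56 mm width, z through its 24 mm thickness
- cradle1 (a point): where the centre of a pack lies when home in cradle 1, flat, its length along the cleaner's x, nose to +x (24 mm above the bench, 12 above the cradle floor); axes as the cleaner's. The cradle's sides are open but for two ribs 60 mm apart at the tail (x = -48 to -34, 10 high over its floor); a tail bar 26 high stands at x = -48 mm. About 2 mm of play each way
- cradle1_contacts (a point): where the nose tip of that pack then lies, 46 mm from the cradle point towards the cleaner's +x; a black contact bar (26 mm above the cradle floor) stands 2 mm beyond, and two black cheeks (18 high, from 20 mm before the bar) leave a gap 38 mm wide for the nose
- spent2: spent battery pack (may be absent; one of the three is there), the same as the others but it starts lying in cradle 2 of the cleaner. Origin at its centre, x along its length towards the nose tip (at x = +46 mm; tail at -46), y across its 56 mm width, z through its 24 mm thickness
- cradle2 (a point): where the centre of a pack lies when home in cradle 2, flat, its length along the cleaner's x, nose to +x (24 mm above the bench, 12 above the cradle floor); axes as the cleaner's. The cradle's sides are open but for two ribs 60 mm apart at the tail (x = -48 to -34, 10 high over its floor); a tail bar 26 high stands at x = -48 mm. About 2 mm of play each way
- cradle2_contacts (a point): where the nose tip of that pack then lies, 46 mm from the cradle point towards the cleaner's +x; a black contact bar (26 mm above the cradle floor) stands 2 mm beyond, and two black cheeks (18 high, from 20 mm before the bar) leave a gap 38 mm wide for the nose
- spent3: spent battery pack (may be absent; one of the three is there), the same as the others but it starts lying in cradle 3 of the cleaner. Origin at its centre, x along its length towards the nose tip (at x = +46 mm; tail at -46), y across its 56 mm width, z through its 24 mm thickness
- cradle3 (a point): where the centre of a pack lies when home in cradle 3, flat, its length along the cleaner's x, nose to +x (24 mm above the bench, 12 above the cradle floor); axes as the cleaner's. The cradle's sides are open but for two ribs 60 mm apart at the tail (x = -48 to -34, 10 high over its floor); a tail bar 26 high stands at x = -48 mm. About 2 mm of play each way
- cradle3_contacts (a point): where the nose tip of that pack then lies, 46 mm from the cradle point towards the cleaner's +x; a black contact bar (26 mm above the cradle floor) stands 2 mm beyond, and two black cheeks (18 high, from 20 mm before the bar) leave a gap 38 mm wide for the nose
There are look-alikes about, which are no part of the job. What is shaped like the pack3 but blue or purple is not meant.

How it is judged (in metres and radians):
On the way, in this order (a step that is already met when the one before it is completed fails the run):
1. every pack that was in the charger is lying fully home in a cradle of the cleaner, and the spent pack lies in the returns tray (((distance between pack1 and cradle1 below 0.006 m and distance between pack1_nose and cradle1_contacts below 0.008 m and angle between the y axis of pack1 and the z axis of cleaner, either way round below 0.07 rad) or (distance between pack1 and cradle2 below 0.006 m and distance between pack1_nose and cradle2_contacts below 0.008 m and angle between the y axis of pack1 and the z axis of cleaner, either way round below 0.07 rad) or (distance between pack1 and cradle3 below 0.006 m and distance between pack1_nose and cradle3_contacts below 0.008 m and angle between the y axis of pack1 and the z axis of cleaner, either way round below 0.07 rad)) and ((distance between pack2 and cradle1 below 0.006 m and distance between pack2_nose and cradle1_contacts below 0.008 m and angle between the y axis of pack2 and the z axis of cleaner, either way round below 0.07 rad) or (distance between pack2 and cradle2 below 0.006 m and distance between pack2_nose and cradle2_contacts below 0.008 m and angle between the y axis of pack2 and the z axis of cleaner, either way round below 0.07 rad) or (distance between pack2 and cradle3 below 0.006 m and distance between pack2_nose and cradle3_contacts below 0.008 m and angle between the y axis of pack2 and the z axis of cleaner, either way round below 0.07 rad)) and ((distance between pack3 and cradle1 below 0.006 m and distance between pack3_nose and cradle1_contacts below 0.008 m and angle between the y axis of pack3 and the z axis of cleaner, either way round below 0.07 rad) or (distance between pack3 and cradle2 below 0.006 m and distance between pack3_nose and cradle2_contacts below 0.008 m and angle between the y axis of pack3 and the z axis of cleaner, either way round below 0.07 rad) or (distance between pack3 and cradle3 below 0.006 m and distance between pack3_nose and cradle3_contacts below 0.008 m and angle between the y axis of pack3 and the z axis of cleaner, either way round below 0.07 rad)) and x of spent1 in the frame of returns between -0.03 and 0.03 m and y of spent1 in the frame of returns between -0.041 and 0.041 m and z of each of spent1, spent2, spent3 in the frame of returns below 0.022 m and x of spent2 in the frame of returns between -0.03 and 0.03 m and y of spent2 in the frame of returns between -0.041 and 0.041 m and x of spent3 in the frame of returns between -0.03 and 0.03 m and y of spent3 in the frame of returns between -0.041 and 0.041 m), for 0.2 s.
2. then the master switch is thrown on (value of joint switch above 0.85 rad), for 0.2 s.
At the end, for the whole second after the job is handed in: Every charged pack lies flat (4 degrees) in a cradle, centre within 6 mm and nose tip within 8 mm of home; the spent pack lies flat in the returns tray (within 30 mm of its middle in x, 41 in y, centre below 22 mm); all at rest; master switch beyond 0.85 of 1.0 rad (all of step 1 and value of joint switch above 0.85 rad and linear speed of each of pack1, pack2, pack3, spent1, spent2, spent3 below 0.02 m/s); the robot touches nothing.
Of pack1, pack2, pack3 only 2 to 3 are there at a start; the rules pass over those that are not, and their reading is None.
Of spent1, spent2, spent3 only 1 to 1 are there at a start; the rules pass over those that are not, and their reading is None.
At some moment in a run one of pack1, pack2, pack3 may be knocked a few centimetres aside while the robot is not near it.
Once in a run the grip may slacken for a moment while it holds something.
It also fails if it takes over 210 s, if anything falls off the work surface, if the arm or the gripper's body presses on something with over 40 N, if the wrist force passes 120 N, or if a joint passes its speed limit or range.

ROBOT

A 7-joint arm with a two-finger parallel gripper is mounted at the origin on the work surface. World frame = base frame: x ahead of the robot, y to its left, z up, the work surface at z = 0. Lengths are in mm, angles in rad, forces in N, time in s.
With the tool pointing down it reaches from about 400 to 875 mm from the base axis. Payload 4.4 kg.
Tool frame: the origin (TCP) lies midway between the tips of the shut fingers; the grasp point (between the pads) lies 19 mm behind it; x points along the fingers, z is the direction in which the jaws open and shut, and the axes are right-handed (so a half turn about x gives the same grasp; the last joint's range is limited). The gripper opens to 85 mm and grips with 20 to 120 N. Pads are 22 mm wide; open, the fingers measure 114 mm over their backs; the gripper's body (76 mm by 85 mm) begins 54 mm behind the grasp point. The pads swing forward as they close: fully open they stand 13 mm farther back than shut.
Start: joints at [1.169, 0.628, 0.038, 1.517, -0.027, 0.996, -0.02], TCP at [214.22, -613.7, 192.113] pointing down, gripper open.
Joint ranges: [-3.06, 3.06], [-0.37, 2.12], [-1.25, 1.32], [0.18, 2.47], [-1.1, 4.24], [0.23, 1.98], [-2.94, 2.94]. Speed limits (rad/s): [2.57, 2.57, 3.14, 3.14, 3.14, 3.14, 3.14].

INTERFACE

Orientations are given as a unit quaternion [x, y, z, w].
In Python, from plant import arm gives the robot as it stands.
- The arm moves only by the tool arm_command, never from a script. Its argument "rows" is a list of rows, each a list of 3 entries, a list of its own where there are three numbers: the shift along the tool's x, y, z in m, then the turn, a rotation vector about the tool's x, y, z in degrees, then the opening, from 0 (shut) to 1 (fully open). A call has 1 to 20 rows; each row is the pose to reach, as a shift and turn from the pose commanded when the call began, along the tool's axes at that moment; what a row does not reach only later rows make up. A row lasts 1/10 s, in which the tool goes at most 50 mm and 8.59 degrees, less where a joint would pass 70% of its speed; a pose out of reach is approached as far as the arm can. A call with a gripper value outside its range is refused whole. The fingers move at their own pace and stop on an object; the grip force is fixed at half the most. Time passes only in rows, so rows that repeat a pose let the fingers close. It gives the time, the measured TCP pose, the force and the opening at its end, in the units of the state.
- arm.state(): the state, without advancing time (a new reading comes with each control period).
- arm.read_camera(name): name is "side" or "top" or "wrist"; returns the picture (384x512x3 uint8, red, green, blue); there is no depth.
- arm.camera_model(name): a dict with "fx", "fy", "cx", "cy" (pixels), "k1" (the pictures are not rectified: a ray, as slopes to the right and down, at radius r is drawn at 1 + k1 r^2 times it, then the intrinsics apply), "world_from_camera" (4x4, takes a point from camera to world coordinates). Camera axes: x right, y up, looking along -z (the intrinsics and any distortion apply to the point x, -y, -z); pixel columns grow to the right and rows downward; lengths in mm; the calibration is good to about 2 mm. A picture is of the moment at which its call begins: read the wrist's pose just before it. camera_model takes no time and is no camera call; for the wrist camera it gives the pose at the moment of the call.
- arm.hand_in(): hands the job in, once; it reports no verdict.
Trained networks look in the newest picture that a camera, given by its name, has taken for a name from the list of things; names that differ only in an ending like _2 or _b are one class to them, and where a whole thing is asked for, a point or a joint stands for the part that bears it (a point fixed in the world has none). Each returns a list of dicts, best first, with "conf" (0 to 1); they miss things now and then, are a little off and sometimes report something else, mostly with a low value. They report only what shows in the picture. A call takes as long as a camera call. They do not tell look-alikes from the thing itself.
- arm.find_in(target, camera): "point" ([x, y, z] in mm, in world coordinates, good to about 4 mm: the middle of the surface that is visible of it).
- arm.trace(target, camera): "mask" (384x512 bool, what is visible of it).
The state is a dict: "time_s": time; "joint_pos": joint angles; "qd": joint speeds; "effort": joint torques, N m; "position": TCP position; "tool_rot": TCP orientation; "ft_force": force on the tool from outside, world axes, zero at the start; "moment": the same for the moment, N m; "width": finger opening in mm.
Only numpy, scipy, OpenCV 4.12 (cv2) and the standard library are available. Lean on these libraries where they do the work, as an engineer would, in place of code of your own. Each camera call takes 0.05 s, during which the arm holds its last target.

## Working session

There is one attempt and no reset: what is moved stays moved. The work goes in short steps, Python scripts to look and compute and a tool call to move; the robot and the scene stay as the last step left them, time stands still between calls to the robot, and variables do not carry over. Pictures are saved under pics/ and viewed, and the job is handed in when it is done.

Besides the shell and the picture viewer there is one more tool, called after "Request:" in YAML: its name, and indented under it one key for each argument. arm_command: Moves the arm, as the interface text tells. Its arguments: {"type":"object","properties":{"rows":{"type":"array","items":{"type":"array"}}},"required":["rows"]}

```bash
ls; mkdir -p pics
python3 - <<'E'
from plant import arm
import cv2,json
s=arm.state(); print({k:(v if not hasattr(v,'tolist') else v.tolist()) for k,v in s.items()})
for c in ["side","top","wrist"]:
    im=arm.read_camera(c); cv2.imwrite(f"pics/0_{c}.png",im[:,:,::-1])
    m=arm.camera_model(c); print(c,m)
E
```

```text
pics
{'time_s': 0.0, 'joint_pos': [1.1692108156049403, 0.6293459601988209, 0.038405334957650666, 1.5183869946995427, -0.026983915584061022, 0.9962605048481593, -0.01999108858793486], 'qd': [0.000805809197929985, 0.0015089360563449354, -0.001067541292210943, -0.0003353835808708352, 0.0005894399845662383, 0.00022690058886082318, 0.00022741959566382152], 'effort': [-0.0003431896857364336, -56.339263916015625, 1.2258361279964447, -19.344531297683716, 0.01086532574845478, 0.010610274039208889, -1.8775892840494635e-05], 'position': [213.9946989702924, -613.0258683700245, 191.18250617745474], 'tool_rot': [0.40978401223989674, 0.5770779415779282, -0.40902258985406864, 0.5759849248425029], 'ft_force': [0.5067379222639842, 0.14835872313854467, -0.30671264162290274], 'moment': [0.004193751981403305, -0.02607112478671005, -0.014851755057652849], 'width': 85.45283404081637}
side {'fx': 361.7867087820254, 'fy': 361.7867087820254, 'cx': 247.767394753138, 'cy': 196.33176116245954, 'k1': 0.03353318657746025, 'world_from_camera': array([[ 9.69035494e-01,  1.70889545e-01, -1.78232921e-01,
         2.77
[... 568 characters left out ...]

         3.32804164e+01],
       [-2.09496418e-03,  1.08504196e-01,  9.94093784e-01,
         1.40383893e+03],
       [ 0.00000000e+00,  0.00000000e+00,  0.00000000e+00,
         1.00000000e+00]])}
wrist {'fx': 278.13171843238996, 'fy': 278.13171843238996, 'cx': 255.86031176522883, 'cy': 193.60425416345933, 'k1': -0.04644021304956523, 'world_from_camera': array([[ 3.28606355e-01,  9.06400527e-01,  2.65435392e-01,
         2.80721792e+02],
       [-9.44465120e-01,  3.15918093e-01,  9.04510669e-02,
        -5.89706171e+02],
       [-1.87094829e-03, -2.80417265e-01,  9.59876376e-01,
         3.72106291e+02],
       [ 0.00000000e+00,  0.00000000e+00,  0.00000000e+00,
         1.00000000e+00]])}
```

View pics/0_top.png

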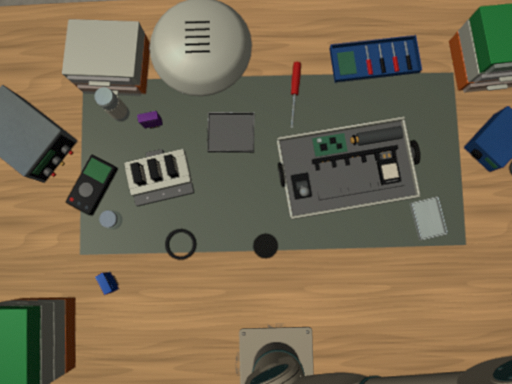

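View pics/0_side.png

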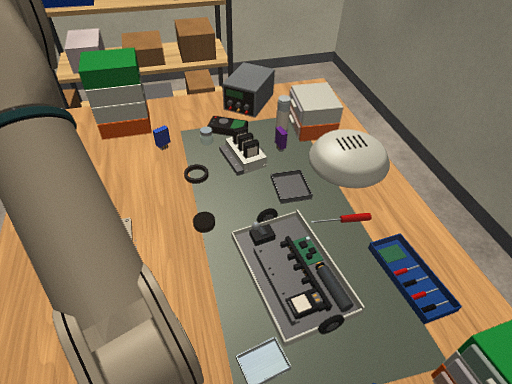

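View pics/0_wrist.png

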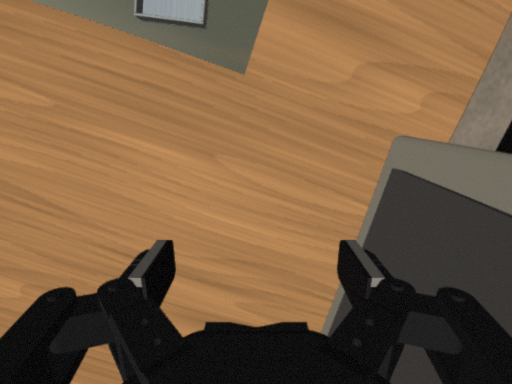

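```bash
cat > h.py <<'E'
from plant import arm
import numpy as np, cv2
from scipy.spatial.transform import Rotation as R
def save(im,name,box=None,s=1):
    if box: im=im[box[1]:box[3],box[0]:box[2]]
    im=cv2.resize(im,None,fx=s,fy=s,interpolation=cv2.INTER_CUBIC)
    cv2.imwrite("pics/"+name+".png",im[:,:,::-1])
def K(m): return np.array([[m['fx'],0,m['cx']],[0,m['fy'],m['cy']],[0,0,1]]),np.array([m['k1'],0,0,0,0.])
def proj(m,P):
    P=np.atleast_2d(np.array(P,float)); W=np.linalg.inv(m['world_from_camera'])
    c=P@W[:3,:3].T+W[:3,3]; c=c*[1,-1,-1]
    k,d=K(m); return cv2.projectPoints(c,np.zeros(3),np.zeros(3),k,d)[0].reshape(-1,2)
def unproj(m,uv,z):
    uv=np.atleast_2d(np.array(uv,float)); k,d=K(m)
    n=cv2.undistortPoints(uv.reshape(-1,1,2),k,d).reshape(-1,2)
    r=np.c_[n[:,0],-n[:,1],-np.ones(len(n))]@m['world_from_camera'][:3,:3].T
    o=m['world_from_camera'][:3,3]; t=(z-o[2])/r[:,2]
    return o+r*t[:,None]
E
python3 - <<'E'
from h import *
im=arm.read_camera("top"); save(im,"t1",(70,70,270,230),3.9); save(im,"t2",(260,100,460,250),3.9)
m=arm.camera_model("top")
for n in ["pack1","charger","cleaner","switch_tip","switch","returns","spent1","cradle1","cradle2","cradle3","cradle1_contacts","pack1_nose","clear"]:
    try:
        for d in arm.find_in(n,"top")[:4]: print(n,np.round(d['point'],1),round(d['conf'],2),proj(m,d['point']).round())
    except Exception as e: print(n,e)
print(arm.state()['time_s'])
E
```

```text
pack1 [244.3 454.5  93.4] 0.82 [[105. 283.]]
pack1 [544.4 316.9 106. ] 0.66 [[154. 170.]]
pack1 [689.6 341.2  86.2] 0.66 [[147. 120.]]
pack1 [537.8 362.7 103.3] 0.64 [[138. 173.]]
charger [512.7 313.4  46.3] 0.97 [[160. 185.]]
cleaner [ 552.6 -211.7   13.2] 0.88 [[344. 168.]]
switch_tip [477.9 -82.   88.5] 0.53 [[302. 192.]]
switch [ 552.1 -211.2   13. ] 0.65 [[343. 168.]]
returns [670.5 116.7   9. ] 0.64 [[230. 131.]]
spent1 [ 539.9 -333.9   31.5] 0.77 [[387. 170.]]
cradle1 [ 551.4 -206.7   11.9] 0.63 [[342. 169.]]
cradle1 [538.8 361.8 107.9] 0.5 [[138. 173.]]
cradle2 [ 551.4 -206.7   11.9] 0.63 [[342. 169.]]
cradle2 [538.8 361.8 107.9] 0.5 [[138. 173.]]
cradle3 [ 551.4 -206.7   11.9] 0.63 [[342. 169.]]
cradle3 [538.8 361.8 107.9] 0.5 [[138. 173.]]
cradle1_contacts [ 555.4 -206.9   14.7] 0.97 [[342. 167.]]
pack1_nose [ 554.8 -206.1   12.3] 0.68 [[342. 167.]]
pack1_nose [551.7 269.9 102.5] 0.58 [[172. 167.]]
clear [ 5.84e+02  3.01e+01 -5.00e-01] 0.78 [[260. 160.]]
0.85
```

View pics/t1.png

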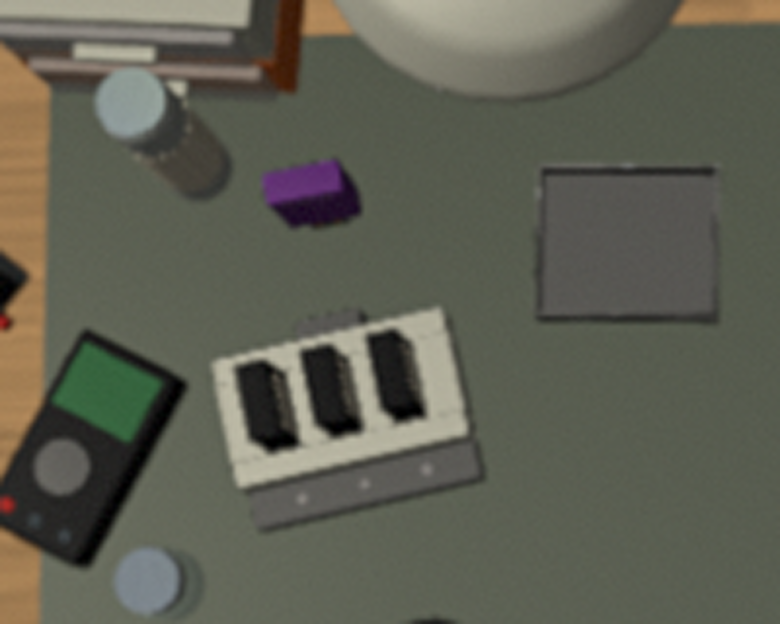

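View pics/t2.png

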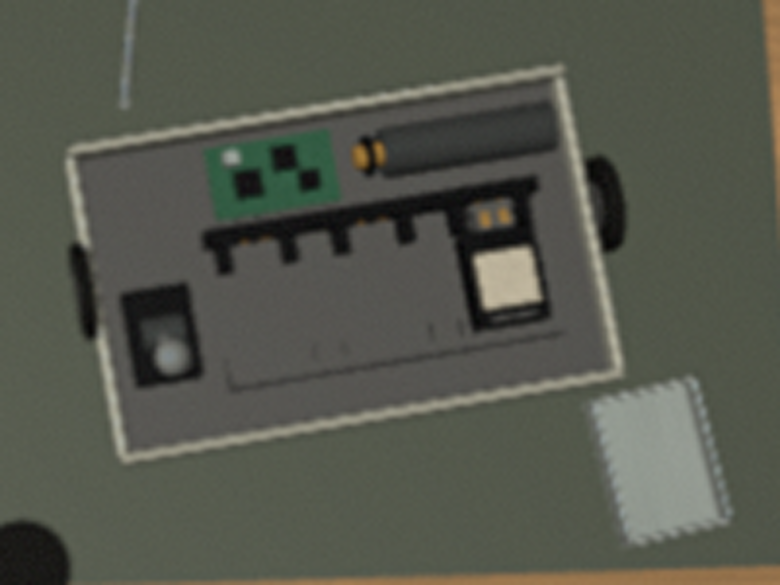

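```bash
cat >> h.py <<'E'
def down(psi):
    p=np.radians(psi); x=np.array([0,0,-1.]); z=np.array([np.cos(p),np.sin(p),0]); return np.c_[x,np.cross(z,x),z]
def tilt(psi,el):
    # jaws along psi; tool points horizontally toward psi+90-> rotated; el = degrees tilt from vertical toward (psi-90)
    return R.from_rotvec(np.radians(el)*down(psi)[:,2]).as_matrix()@down(psi)
def pose():
    s=arm.state(); return np.array(s['position']),R.from_quat(s['tool_rot']).as_matrix(),s
def plan(P,M):
    p,r,s=pose(); d=r.T@(np.array(P)-p)/1000; rv=R.from_matrix(r.T@M).as_rotvec(degrees=True)
    print("shift",d.round(4).tolist(),"turn",rv.round(2).tolist(),"rows>=",int(np.ceil(max(np.linalg.norm(d)*20,np.linalg.norm(rv)/8.59))))
def info():
    p,r,s=pose(); print("t",round(s['time_s'],2),"pos",p.round(1),"psi",round(np.degrees(np.arctan2(r[1,2],r[0,2])),1),"toolx",r[:,0].round(3),"w",round(s['width'],1),"F",np.round(s['ft_force'],1),"j",np.round(s['joint_pos'],2))
E
python3 - <<'E'
from h import *
from scipy.optimize import least_squares
info(); p,r,s=pose(); print(r.round(3))
m=arm.camera_model("top"); mw=arm.camera_model("wrist"); print("cam in tool", (r.T@(mw['world_from_camera'][:3,3]-p)).round(1)); print((r.T@mw['world_from_camera'][:3,:3]).round(3))
def fit(obj,px,g):
    obj=np.array(obj,float);px=np.array(px)
    def P(q): c,s_=np.cos(q[2]),np.sin(q[2]); return np.c_[q[0]+c*obj[:,0]-s_*obj[:,1], q[1]+s_*obj[:,0]+c*obj[:,1],obj[:,2]]
    f=least_squares(lambda q:(proj(m,P(q))-px).ravel(),g,x_scale=[100,100,1]); 
    print(f.x[:2].round(1),np.degrees(f.x[2]).round(2),"res",f.fun.round(1)); return f.x
c=np.array([[123,460],[620,375],[562,68],[70,150]])/3.9+[260,100]
fit([[-98,215,30],[-98,-164,30],[138,-164,40],[138,215,40]],c,[540,-200,.17])
c=np.array([[238,488],[470,436],[443,309],[213,362]])/3.9+[70,70]
fit([[-48,86,50],[-48,-86,50],[48,-86,50],[48,86,50]],c,[540,300,.17])
c=np.array([[538,321],[718,320],[715,168],[541,170]])/3.9+[70,70]
fit([[-58,68,24],[-58,-68,24],[58,-68,24],[58,68,24]],c,[670,116,0])
E
```

```text
t 0.85 pos [ 214.3 -613.7  192.1] psi -70.8 toolx [ 0. -0. -1.] w 85.1 F [-0.7 -0.7  0.3] j [ 1.17  0.63  0.04  1.52 -0.03  1.   -0.02]
[[ 0.     0.944  0.33 ]
 [-0.     0.33  -0.944]
 [-1.     0.     0.   ]]
cam in tool [-180.7   70.7   -0.5]
[[ 0.     0.28  -0.96 ]
 [-0.001  0.96   0.28 ]
 [ 1.     0.001  0.001]]
[ 535.2 -250.5] 8.23 res [-1.2  1.2  1.9  0.6  1.2 -1.1 -1.8 -0.9]
[547.9 320. ] 11.43 res [-0.   0.3  0.1  0.1  0.  -0.1 -0.1 -0.2]
[662.6 111.6] -1.01 res [-0.5  0.2  0.5  0.1  1.1 -0.1 -1.  -0.2]
```

Run:
```python
from h import *
plan([520,-255,230],down(-81.8))
```

```text
shift [-0.0379, 0.4069, -0.2379] turn [11.04, 0.0, -0.0] rows>= 10
```

Request:
arm_command:
  rows:
    - [[-0.038,0.407,-0.238],[11,0,0],1]
    - [[-0.038,0.407,-0.238],[11,0,0],1]
    - [[-0.038,0.407,-0.238],[11,0,0],1]
    - [[-0.038,0.407,-0.238],[11,0,0],1]
    - [[-0.038,0.407,-0.238],[11,0,0],1]
    - [[-0.038,0.407,-0.238],[11,0,0],1]
    - [[-0.038,0.407,-0.238],[11,0,0],1]
    - [[-0.038,0.407,-0.238],[11,0,0],1]
    - [[-0.038,0.407,-0.238],[11,0,0],1]
    - [[-0.038,0.407,-0.238],[11,0,0],1]
    - [[-0.038,0.407,-0.238],[11,0,0],1]
    - [[-0.038,0.407,-0.238],[11,0,0],1]
    - [[-0.038,0.407,-0.238],[11,0,0],1]
    - [[-0.038,0.407,-0.238],[11,0,0],1]
    - [[-0.038,0.407,-0.238],[11,0,0],1]

```text
time_s: 2.35
position: [519.3, -256.1, 230.1]
tool_rot: [0.463, 0.534, -0.464, 0.534]
ft_force: [0.5, -0.0, 0.8]
width: 85.1
```

Run:
```python
from h import *
info()
im=arm.read_camera("wrist"); save(im,"w1",None,1.56); m=arm.camera_model("wrist"); np.save("w1.npy",im)
for n in ["switch_tip","spent1"]:
    for d in arm.find_in(n,"wrist")[:4]: print(n,np.round(d['point'],1),round(d['conf'],2),proj(m,d['point']).round())
```

```text
t 2.35 pos [ 519.3 -256.1  230.1] psi -81.9 toolx [-0. -0. -1.] w 85.1 F [ 0.5 -0.   0.8] j [ 0.36  0.49  0.07  1.68 -0.04  0.98 -0.98]
switch_tip [485.  -91.1  83. ] 0.63 [[120. 182.]]
spent1 [ 544.3 -331.1   39.8] 0.87 [[314. 156.]]
```

View pics/w1.png

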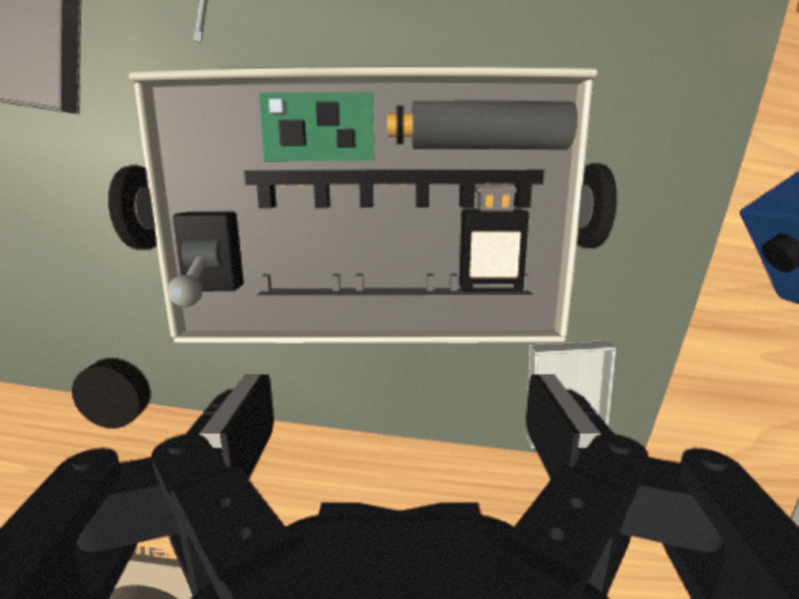

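Run:
```python
from h import *
im=np.load("w1.npy"); save(im,"w1a",(75,35,235,225),4.0); save(im,"w1b",(225,35,395,225),4.0)
```

```text
(no output)
```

View pics/w1a.png

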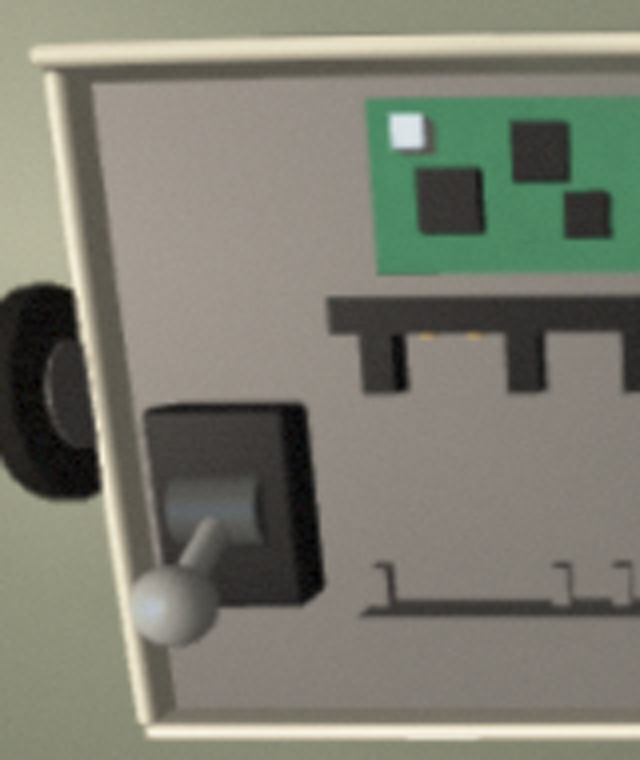

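View pics/w1b.png

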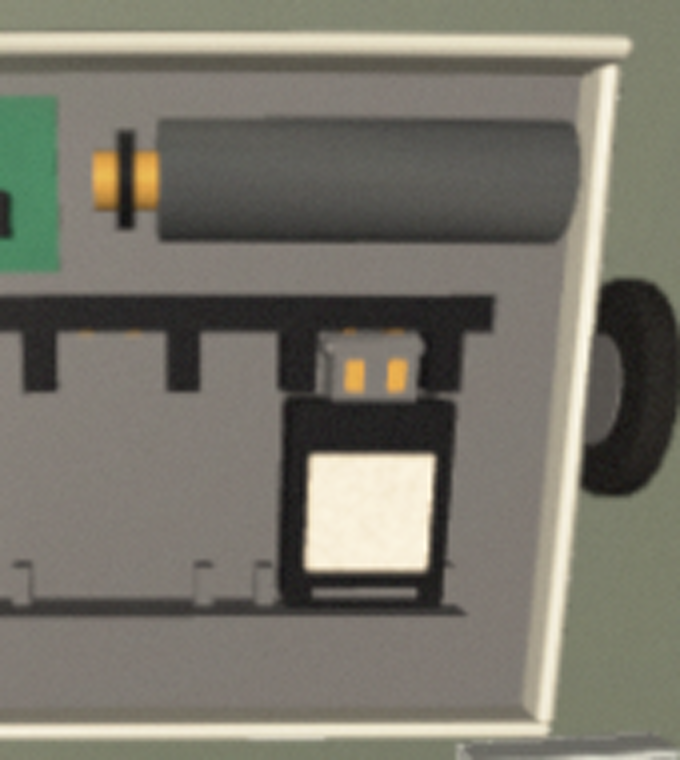

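```bash
cat >> h.py <<'E'
from scipy.optimize import least_squares
def fit(m,obj,px,g,zf=False):
    obj=np.array(obj,float);px=np.array(px)
    def P(q): c,s_=np.cos(q[2]),np.sin(q[2]); return np.c_[q[0]+c*obj[:,0]-s_*obj[:,1], q[1]+s_*obj[:,0]+c*obj[:,1],obj[:,2]+(q[3] if zf else 0)]
    f=least_squares(lambda q:(proj(m,P(q))-px).ravel(),list(g)+([0] if zf else []),x_scale=[100,100,1]+([100] if zf else []),loss='soft_l1'); 
    print(f.x[:2].round(1),np.degrees(f.x[2]).round(2),f.x[3:].round(1),"res",(proj(m,P(f.x))-px).round(1).tolist()); return f.x
def inv(q,P):
    c,s=np.cos(q[2]),np.sin(q[2]); d=np.array(P)[:2]-q[:2]; return np.array([c*d[0]+s*d[1],-s*d[0]+c*d[1]])
def fwd(q,x,y):
    c,s=np.cos(q[2]),np.sin(q[2]); return np.array([q[0]+c*x-s*y,q[1]+s*x+c*y])
E
python3 - <<'E'
from h import *
m=arm.camera_model("wrist")
obj=[[-98,215,30],[-98,-164,30],[138,-164,40],[138,215,40],[28,19,30],[28,-19,30],[28,69,30],[-34,30,22],[-34,-30,22]]
px=[[111.8,219.3],[362,218.3],[383,44.5],[82.5,46.8],[239.25,133],[266.75,133],[201.75,133],[233.25,175.5],[273.5,175.5]]
q=fit(m,obj,px,[540,-250,.15]); q2=fit(m,obj,px,[540,-250,.15],True)
print("4..",end='');fit(m,obj[4:],px[4:],[540,-250,.15],True)
for y in (88,0,-88): print(fwd(q,0,y).round(1))
# spent pack label top z=36: corners crop b
c=np.array([[310,452],[436,453],[430,573],[303,573]])/4+[225,35]
u=unproj(m,c,36)[:,:2]; print(u.round(1), [inv(q,x).round(1) for x in u])
t=np.array([[130+43,607]])/4+[75,35]; print("tip", inv(q,unproj(m,t,75)[0]), unproj(m,t,75))
b=np.array([[322,590],[303,403]])/4+[75,35]; print("swbox", [inv(q,x).round(1) for x in unproj(m,b,[40])])
E
```

```text
[ 535.4 -248.8] 8.41 [] res [[-2.4, 1.3], [2.6, 1.3], [3.1, -2.1], [-3.7, -1.2], [-0.4, -0.1], [0.4, -0.3], [-0.0, 0.2], [-0.8, 1.1], [0.8, 0.9]]
[ 534.8 -248.5] 8.33 [-7.9] res [[-0.2, -0.5], [0.3, -0.1], [0.1, 0.1], [-0.1, 0.3], [-0.3, -0.1], [-0.1, -0.2], [0.8, 0.1], [-0.7, 0.3], [0.2, 0.1]]
4..[ 534.9 -248.6] 8.39 [-7.7] res [[-0.3, -0.2], [-0.1, -0.3], [0.8, 0.1], [-0.6, 0.3], [0.3, 0.1]]
[ 522.5 -161.8]
[ 535.4 -248.8]
[ 548.3 -335.9]
[[ 553.1 -313.3]
 [ 559.  -355.5]
 [ 518.1 -362.4]
 [ 511.8 -318.7]] [array([  8.1, -66.4]), array([   7.7, -109. ]), array([ -33.7, -109.8]), array([-33.5, -65.7])]
tip [-34.09905835 170.34745386] [[476.73138942 -85.29541597  75.        ]]
swbox [array([-37.5, 135.1]), array([ 26.1, 134.9])]
```

Run:
```python
from h import *
plan([544.9,-336.1,120],down(-81.6))
```

```text
shift [0.1102, 0.0134, 0.0834] turn [-0.22, 0.0, -0.0] rows>= 3
```

Request:
arm_command:
  rows:
    - [[0.05,0.0134,0.0834],[-0.2,0,0],1]
    - [[0.11,0.0134,0.0834],[-0.2,0,0],1]
    - [[0.11,0.0134,0.0834],[-0.2,0,0],1]
    - [[0.11,0.0134,0.0834],[-0.2,0,0],1]
    - [[0.11,0.0134,0.0834],[-0.2,0,0],1]
    - [[0.14,0.0134,0.0834],[-0.2,0,0],1]
    - [[0.14,0.0134,0.0834],[-0.2,0,0],1]

```text
time_s: 3.2
position: [544.7, -333.3, 90.1]
tool_rot: [0.462, 0.537, -0.461, 0.535]
ft_force: [-0.2, 1.2, -0.2]
width: 85.2
```

Run:
```python
from h import *
info()
im=arm.read_camera("wrist"); save(im,"w2",None,1.56); np.save("w2.npy",im)
plan([544.9,-336.1,14],down(-81.6))
```

```text
t 3.2 pos [ 544.7 -333.3   90.1] psi -81.5 toolx [-0.002  0.002 -1.   ] w 85.2 F [-0.2  1.2 -0.2] j [ 0.47  0.73  0.06  1.64 -0.06  0.77 -0.87]
shift [0.0774, -0.0009, 0.002] turn [0.12, -0.05, -0.02] rows>= 2
```

View pics/w2.png

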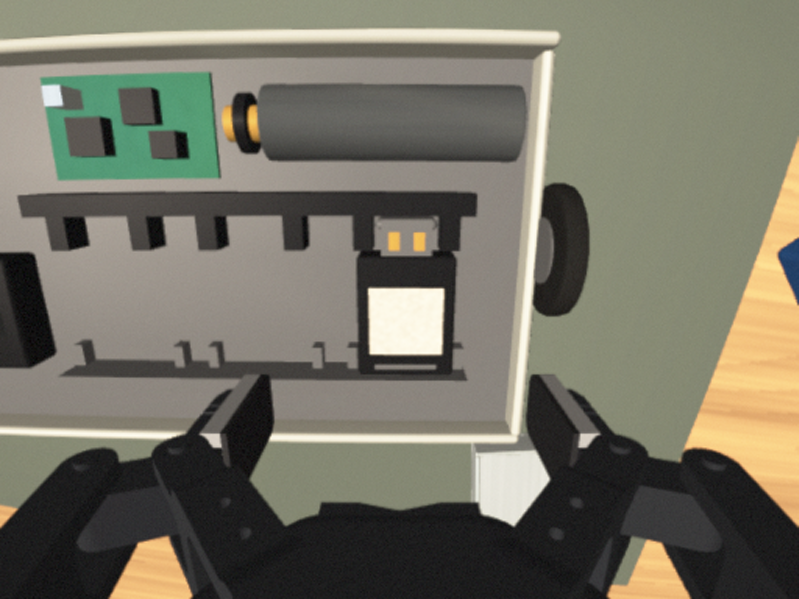

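Request:
arm_command:
  rows:
    - [[0.02,-0.001,0.001],[0.1,0,0],1]
    - [[0.04,-0.001,0.001],[0.1,0,0],1]
    - [[0.06,-0.001,0.001],[0.1,0,0],1]
    - [[0.076,-0.001,0.001],[0.1,0,0],1]
    - [[0.076,-0.001,0.001],[0.1,0,0],1]
    - [[0.076,-0.001,0.001],[0.1,0,0],1]
    - [[0.076,-0.001,0.001],[0.1,0,0],0.4]
    - [[0.076,-0.001,0.001],[0.1,0,0],0.4]
    - [[0.076,-0.001,0.001],[0.1,0,0],0.4]
    - [[0.076,-0.001,0.001],[0.1,0,0],0.4]
    - [[0.076,-0.001,0.001],[0.1,0,0],0.4]
    - [[0.076,-0.001,0.001],[0.1,0,0],0.4]

```text
time_s: 4.45
position: [544.4, -336.7, 14.2]
tool_rot: [0.462, 0.535, -0.462, 0.535]
ft_force: [0.8, -0.3, 0.1]
width: 34.1
```

Run:
```python
from h import *
info()
```

```text
t 4.45 pos [ 544.4 -336.7   14.2] psi -81.7 toolx [ 0. -0. -1.] w 34.1 F [ 0.8 -0.3  0.1] j [ 0.48  0.84  0.05  1.68 -0.06  0.63 -0.86]
```

Run:
```python
from h import *
im=arm.read_camera("wrist"); save(im,"w3",None,1.56); np.save("w3.npy",im)
```

```text
(no output)
```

View pics/w3.png

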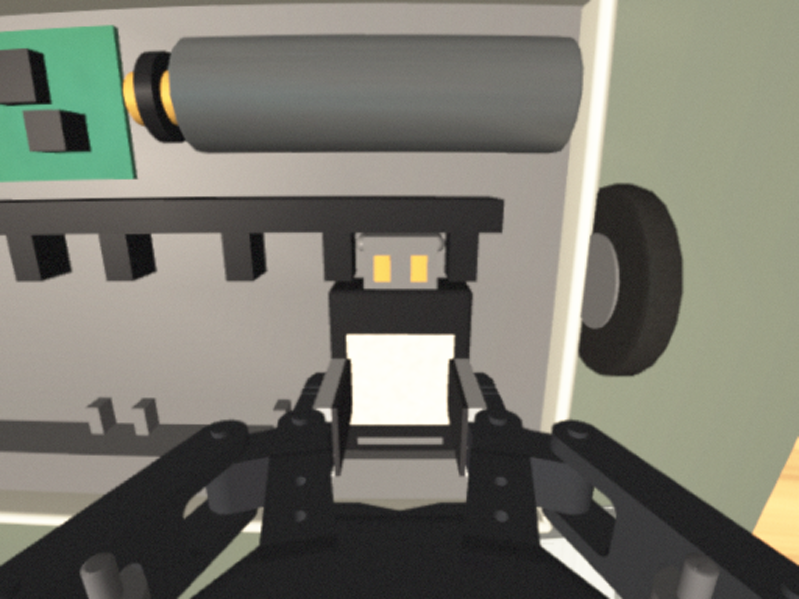

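Run:
```python
from h import *
m=arm.camera_model("wrist"); p,r,s=pose(); info()
for d in (0,10,20,40):
  print(d,[ (proj(m,p-r[:,0]*d+r[:,2]*k)*1.56).round().tolist() for k in (-28,-17,17,28)])
q=[535,-248.6,np.radians(8.4)]
for x in (-46,26): print(x,[(proj(m,[*fwd(q,x,-88+k),36])*1.56).round().tolist() for k in (-28,28)])
print(m['world_from_camera'][:3,3])
```

```text
t 4.5 pos [ 544.4 -336.6   14.1] psi -81.7 toolx [-0.  0. -1.] w 33.9 F [0.4 0.9 1.1] j [ 0.48  0.84  0.05  1.68 -0.06  0.63 -0.86]
0 [[[337.0, 340.0]], [[362.0, 340.0]], [[438.0, 340.0]], [[463.0, 340.0]]]
10 [[[334.0, 349.0]], [[360.0, 349.0]], [[440.0, 349.0]], [[466.0, 349.0]]]
20 [[[331.0, 359.0]], [[358.0, 359.0]], [[443.0, 359.0]], [[470.0, 358.0]]]
40 [[[322.0, 381.0]], [[353.0, 381.0]], [[448.0, 381.0]], [[479.0, 381.0]]]
-46 [[[465.0, 452.0]], [[334.0, 452.0]]]
26 [[[473.0, 288.0]], [[325.0, 289.0]]]
[ 614.24422937 -326.07843827  194.80610288]
```

Run:
```python
from h import *
m=arm.camera_model("wrist"); p,r,s=pose()
for d in (0,5,10,15,20,25,30):
  print(d,[ (proj(m,p-r[:,0]*d+r[:,2]*k+r[:,1]*y)*1.56).round().tolist()[0] for k in (-17,17) for y in (-11,11)])
im=np.load("w3.npy"); save(im,"w3a",(190,170,330,330),4.5)
```

```text
0 [[363.0, 363.0], [361.0, 317.0], [438.0, 363.0], [439.0, 317.0]]
5 [[362.0, 368.0], [360.0, 321.0], [439.0, 368.0], [440.0, 321.0]]
10 [[361.0, 373.0], [359.0, 324.0], [440.0, 373.0], [441.0, 324.0]]
15 [[360.0, 378.0], [358.0, 329.0], [441.0, 378.0], [442.0, 328.0]]
20 [[359.0, 383.0], [357.0, 333.0], [442.0, 383.0], [443.0, 333.0]]
25 [[358.0, 389.0], [356.0, 337.0], [443.0, 389.0], [445.0, 337.0]]
30 [[356.0, 395.0], [355.0, 342.0], [444.0, 395.0], [446.0, 342.0]]
```

View pics/w3a.png

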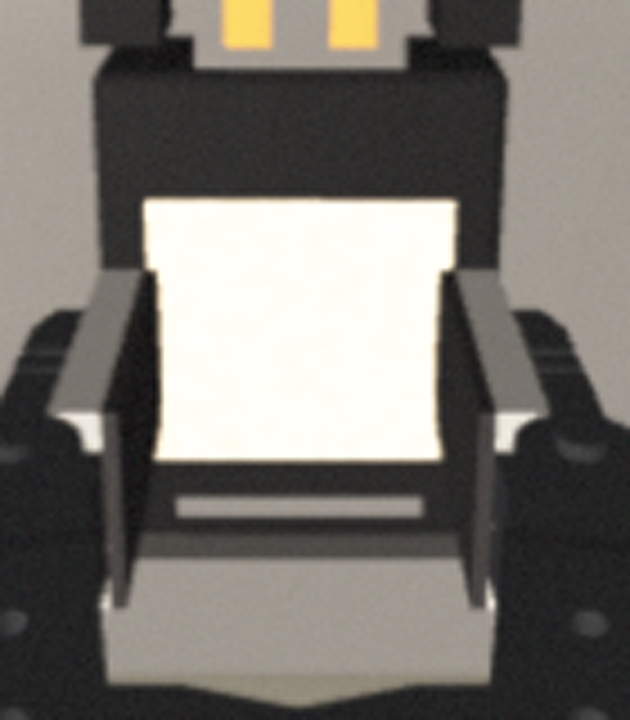

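Run:
```python
from h import *
im=arm.read_camera("side"); m=arm.camera_model("side"); p,r,s=pose()
for d in (0,20,40,60): print(d,[(proj(m,p-r[:,0]*d+r[:,2]*k)).round(0).tolist()[0] for k in (-17,17)])
save(im,"s3",(190,200,390,350),3.9)
```

```text
0 [[299.0, 300.0], [305.0, 311.0]]
20 [[300.0, 297.0], [306.0, 308.0]]
40 [[301.0, 293.0], [307.0, 304.0]]
60 [[302.0, 289.0], [308.0, 300.0]]
```

View pics/s3.png

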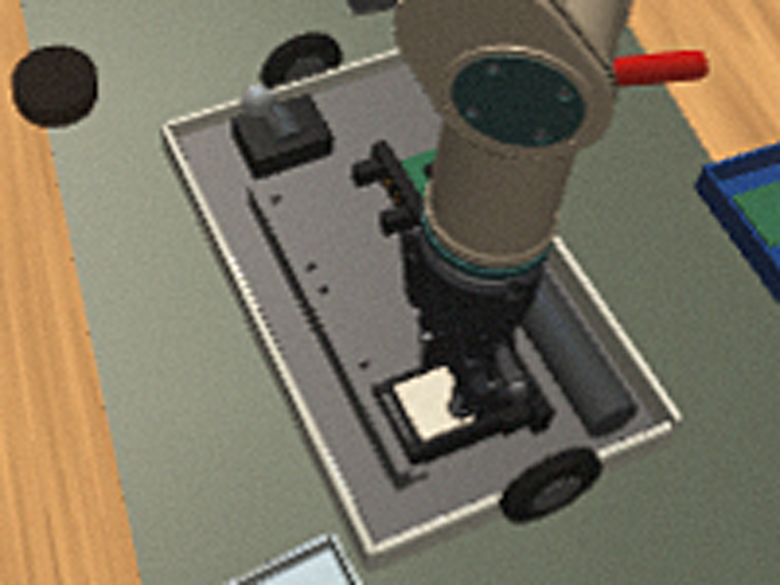

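Request:
arm_command:
  rows:
    - [[0,0,0],[0,0,0],1]
    - [[0,0,0],[0,0,0],1]
    - [[0,0,0],[0,0,0],1]
    - [[0,0,0],[0,0,0],1]
    - [[0.01,0,0],[0,0,0],1]
    - [[0.02,0,0],[0,0,0],1]
    - [[0.02,0,0],[0,0,0],1]

```text
time_s: 5.25
position: [542.9, -335.7, -8.0]
tool_rot: [0.462, 0.536, -0.463, 0.534]
ft_force: [-0.6, -0.5, 0.3]
width: 85.8
```

Run:
```python
from h import *
info()
im=arm.read_camera("wrist"); save(im,"w4",None,1.56); np.save("w4.npy",im)
```

```text
t 5.25 pos [ 542.9 -335.7   -8. ] psi -81.7 toolx [-0.003  0.002 -1.   ] w 85.8 F [-0.6 -0.5  0.3] j [ 0.48  0.87  0.05  1.68 -0.06  0.59 -0.86]
```

View pics/w4.png

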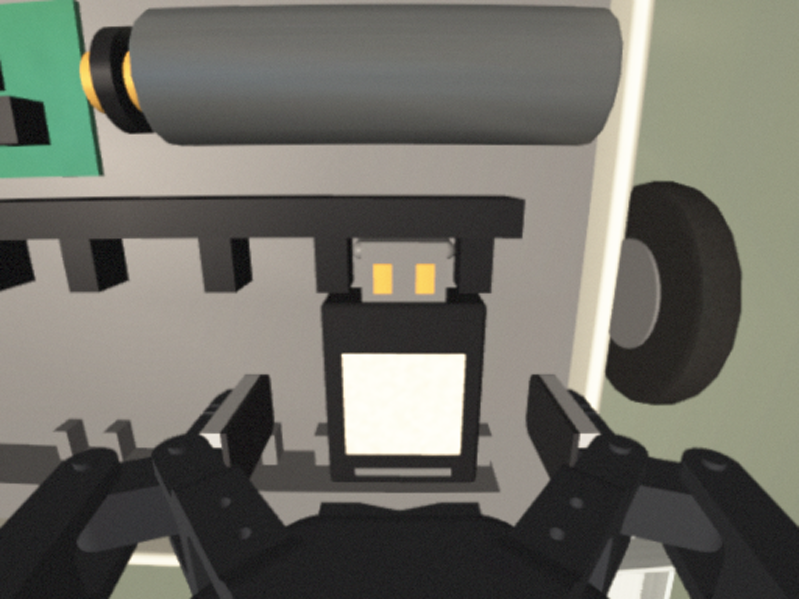

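Request:
arm_command:
  rows:
    - [[0.01,0,0],[0,0,0],1]
    - [[0.02,0,0],[0,0,0],1]
    - [[0.02,0,0],[0,0,0],1]
    - [[0.02,0,0],[0,0,0],0.5]
    - [[0.02,0,0],[0,0,0],0.5]
    - [[0.02,0,0],[0,0,0],0.5]
    - [[0.02,0,0],[0,0,0],0.5]
    - [[0.02,0,0],[0,0,0],0.5]

```text
time_s: 6.1
position: [544.9, -337.0, -25.3]
tool_rot: [0.462, 0.535, -0.462, 0.535]
ft_force: [0.2, -1.5, 3.4]
width: 54.9
```

Run:
```python
from h import *
info()
im=arm.read_camera("wrist"); save(im,"w5",None,1.56); np.save("w5.npy",im)
```

```text
t 6.1 pos [ 544.9 -337.   -25.3] psi -81.7 toolx [ 0.001 -0.001 -1.   ] w 54.9 F [ 0.2 -1.5  3.4] j [ 0.48  0.89  0.04  1.69 -0.06  0.56 -0.86]
```

View pics/w5.png

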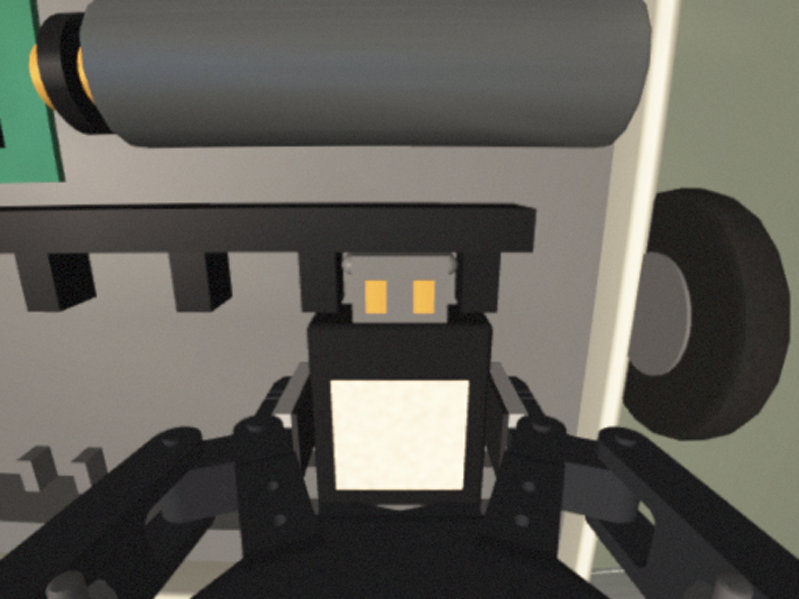

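Request:
arm_command:
  rows:
    - [[-0.01,0,0],[0,0,0],0.5]
    - [[-0.02,0,0],[0,0,0],0.5]
    - [[-0.04,0,0],[0,0,0],0.5]
    - [[-0.08,0,0],[0,0,0],0.5]
    - [[-0.12,0,0],[0,0,0],0.5]
    - [[-0.12,0,0],[0,0,0],0.5]

```text
time_s: 6.75
position: [548.4, -339.2, 100.8]
tool_rot: [0.463, 0.531, -0.462, 0.539]
ft_force: [0.5, -0.6, -0.9]
width: 54.4
```

Run:
```python
from h import *
info()
im=arm.read_camera("wrist"); save(im,"w6",None,1.56); np.save("w6.npy",im)
plan([640,112,120],down(-91))
```

```text
t 6.75 pos [ 548.4 -339.2  100.8] psi -81.7 toolx [ 0.01  -0.006 -1.   ] w 54.4 F [ 0.5 -0.6 -0.9] j [ 0.48  0.72  0.06  1.63 -0.06  0.78 -0.87]
shift [-0.023, 0.1577, -0.4316] turn [9.34, 0.22, -0.33] rows>= 10
```

View pics/w6.png

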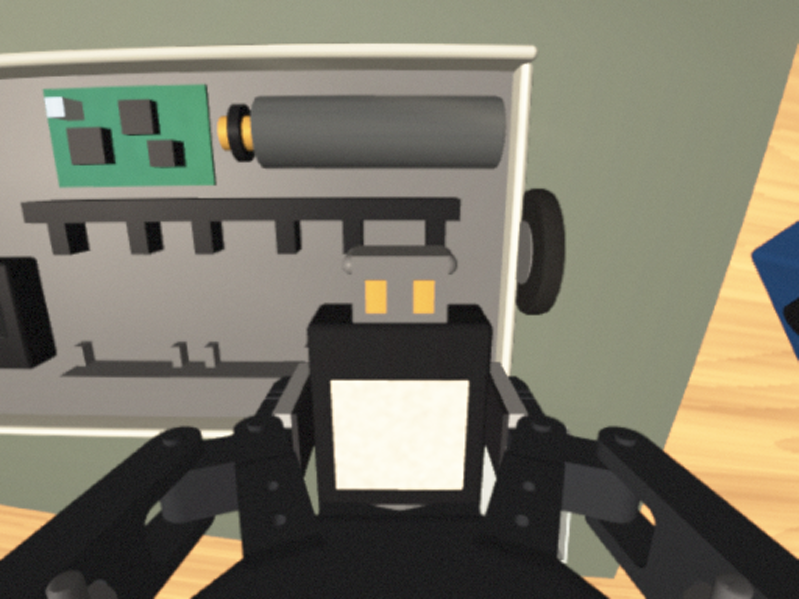

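Request:
arm_command:
  rows:
    - [[-0.023,0.05,-0.1],[3,0,0],0.5]
    - [[-0.023,0.1,-0.2],[6,0,0],0.5]
    - [[-0.023,0.158,-0.43],[9.3,0,0],0.5]
    - [[-0.023,0.158,-0.43],[9.3,0,0],0.5]
    - [[-0.023,0.158,-0.43],[9.3,0,0],0.5]
    - [[-0.023,0.158,-0.43],[9.3,0,0],0.5]
    - [[-0.023,0.158,-0.43],[9.3,0,0],0.5]
    - [[-0.023,0.158,-0.43],[9.3,0,0],0.5]
    - [[-0.023,0.158,-0.43],[9.3,0,0],0.5]
    - [[-0.023,0.158,-0.43],[9.3,0,0],0.5]
    - [[-0.023,0.158,-0.43],[9.3,0,0],0.5]
    - [[-0.023,0.158,-0.43],[9.3,0,0],0.5]

```text
time_s: 8.0
position: [637.4, 109.7, 116.2]
tool_rot: [-0.503, -0.496, 0.505, -0.496]
ft_force: [-0.4, -1.4, -1.1]
width: 54.9
```

Run:
```python
from h import *
info()
im=arm.read_camera("wrist"); save(im,"w7",None,1.56); np.save("w7.npy",im)
m=arm.camera_model("wrist")
for d in arm.find_in("returns","wrist")[:2]: print(np.round(d['point'],1),d['conf'])
```

```text
t 8.0 pos [637.4 109.7 116.2] psi -91.0 toolx [-0.002 -0.002 -1.   ] w 54.9 F [-0.4 -1.4 -1.1] j [-0.31  0.71  0.16  1.6  -0.14  0.84 -1.68]
[687.4 116.5   5.1] 0.56
```

View pics/w7.png

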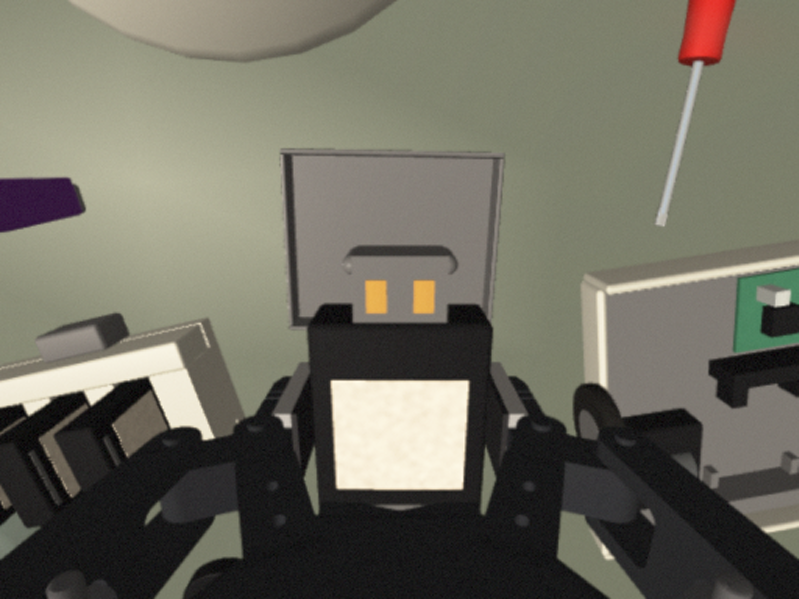

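Run:
```python
from h import *
m=arm.camera_model("wrist")
fit(m,[[58,68,24],[58,-68,24],[-58,68,24]],np.array([[281,150],[503,154],[290,327]])/1.56,[662,112,0])
q=fit(m,[[58,68,24],[58,-68,24],[-58,68,24]],np.array([[281,150],[503,154],[290,327]])/1.56,[662,112,0],True)
```

```text
[664.8 112.7] -2.32 [] res [[-0.7, -0.5], [2.1, -0.2], [-0.4, 2.7]]
[665.  113.6] -2.41 [-6.4] res [[0.2, -0.4], [-0.3, 0.0], [0.1, 0.4]]
```

Run:
```python
from h import *
plan([661,112.7,-29],down(-92))
```

```text
shift [0.1457, 0.0231, -0.0051] turn [0.84, 0.12, 0.06] rows>= 3
```

Request:
arm_command:
  rows:
    - [[0.05,0.023,-0.005],[0.9,0,0],0.5]
    - [[0.09,0.023,-0.005],[0.9,0,0],0.5]
    - [[0.09,0.023,-0.005],[0.9,0,0],0.5]
    - [[0.11,0.023,-0.005],[0.9,0,0],0.5]
    - [[0.11,0.023,-0.005],[0.9,0,0],0.5]

```text
time_s: 8.6
position: [660.0, 114.2, 6.6]
tool_rot: [-0.507, -0.492, 0.51, -0.491]
ft_force: [-0.6, -0.1, -1.2]
width: 54.8
```

Run:
```python
from h import *
info()
im=arm.read_camera("wrist"); save(im,"w8",None,1.56); np.save("w8.npy",im)
plan([661,112.7,-30],down(-92))
```

```text
t 8.6 pos [660.  114.2   6.6] psi -92.0 toolx [-0.003 -0.001 -1.   ] w 54.8 F [-0.6 -0.1 -1.2] j [-0.29  0.88  0.14  1.59 -0.17  0.69 -1.68]
shift [0.0379, 0.0001, 0.002] turn [0.03, 0.05, 0.06] rows>= 1
```

View pics/w8.png

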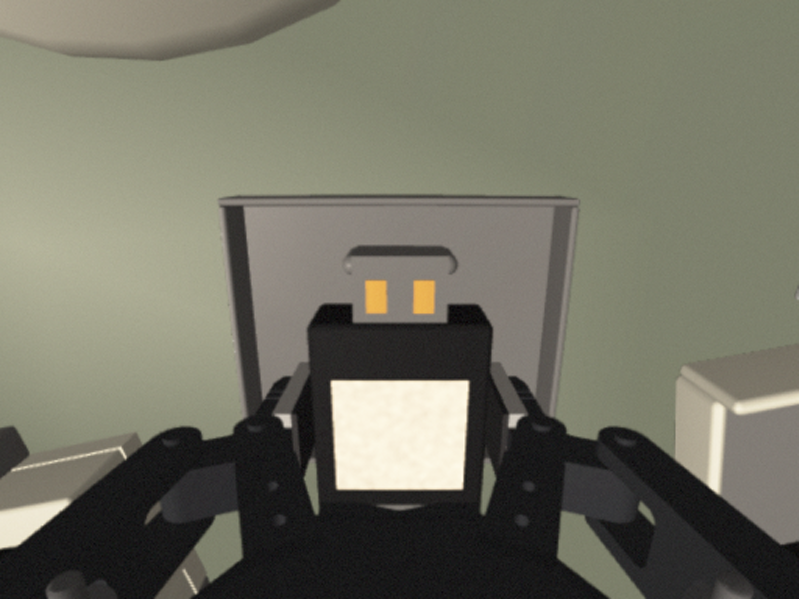

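Request:
arm_command:
  rows:
    - [[0.015,0,0.001],[0,0,0],0.5]
    - [[0.026,0,0.001],[0,0,0],0.5]
    - [[0.034,0,0.001],[0,0,0],0.5]
    - [[0.036,0,0.001],[0,0,0],0.5]
    - [[0.036,0,0.001],[0,0,0],0.5]
    - [[0.036,0,0.001],[0,0,0],0.5]

```text
time_s: 9.25
position: [661.8, 115.4, -28.6]
tool_rot: [0.508, 0.492, -0.508, 0.492]
ft_force: [0.3, 0.4, -1.2]
width: 54.5
```

Run:
```python
from h import *
info()
im=arm.read_camera("wrist"); save(im,"w9",None,1.56); np.save("w9.npy",im)
```

```text
t 9.25 pos [661.8 115.4 -28.6] psi -91.9 toolx [ 0.001  0.    -1.   ] w 54.5 F [ 0.3  0.4 -1.2] j [-0.29  0.93  0.13  1.59 -0.18  0.63 -1.67]
```

View pics/w9.png

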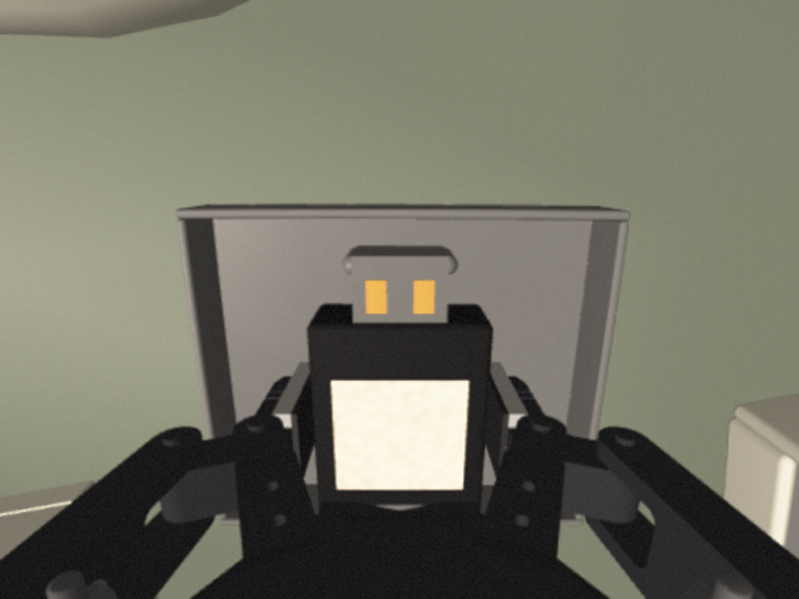

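Request:
arm_command:
  rows:
    - [[0.003,0,0],[0,0,0],0.5]
    - [[0.006,0,0],[0,0,0],0.5]
    - [[0.006,0,0],[0,0,0],0.5]
    - [[0.006,0,0],[0,0,0],0.5]

```text
time_s: 9.7
position: [661.9, 115.4, -34.2]
tool_rot: [0.508, 0.492, -0.508, 0.492]
ft_force: [-1.1, -0.4, 4.2]
width: 54.9
```

Request:
arm_command:
  rows:
    - [[0,0,0],[0,0,0],0.85]
    - [[0,0,0],[0,0,0],0.85]
    - [[0,0,0],[0,0,0],0.85]
    - [[0,0,0],[0,0,0],0.85]
    - [[-0.03,0,0],[0,0,0],0.85]
    - [[-0.07,0,0],[0,0,0],1]
    - [[-0.12,0,0],[0,0,0],1]
    - [[-0.16,0,0],[0,0,0],1]
    - [[-0.16,0,0],[0,0,0],1]

```text
time_s: 10.6
position: [666.4, 115.8, 132.0]
tool_rot: [0.512, 0.489, -0.504, 0.494]
ft_force: [0.5, 0.3, 0.4]
width: 85.6
```

Run:
```python
from h import *
info()
im=arm.read_camera("wrist"); save(im,"w10",None,1.56); np.save("w10.npy",im)
cq=[547.9,320,np.radians(11.43)]
for y in (47,0,-47): print(fwd(cq,0,y).round(1))
m=arm.camera_model("wrist")
for d in arm.find_in("spent1","wrist")[:3]: print(np.round(d['point'],1),d['conf'])
plan([*fwd(cq,0,-47),200],down(11.43-180))
plan([*fwd(cq,0,-47),200],down(11.43))
```

```text
t 10.6 pos [666.4 115.8 132. ] psi -91.9 toolx [ 0.012  0.002 -1.   ] w 85.6 F [0.5 0.3 0.4] j [-0.31  0.73  0.17  1.51 -0.14  0.9  -1.7 ]
[538.6 366.1]
[547.9 320. ]
[557.2 273.9]
[662.5 120.2  30.1] 0.97
shift [-0.0739, -0.1097, -0.155] turn [76.71, -0.11, -0.07] rows>= 9
shift [-0.0739, -0.1097, -0.155] turn [-103.29, 0.08, -0.12] rows>= 13
```

View pics/w10.png

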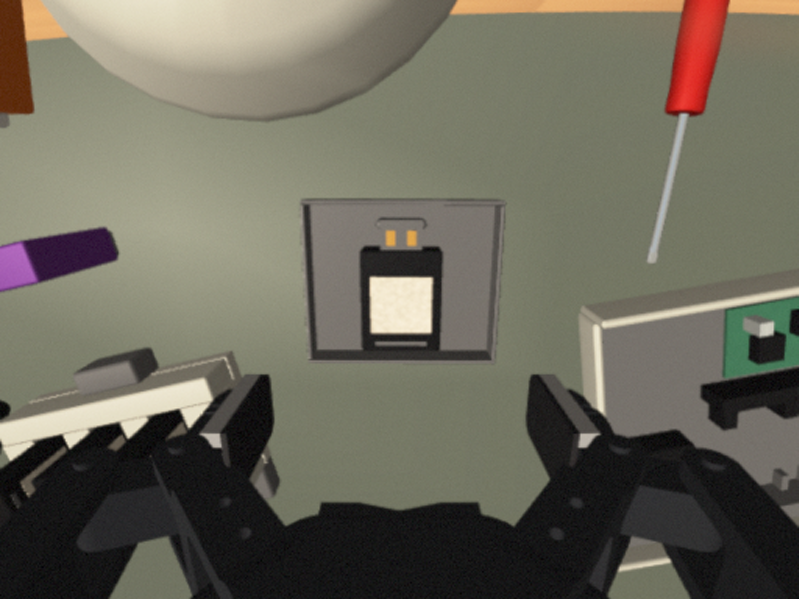

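Run:
```python
from h import *
D=np.array([[.628,1.517,.996,648.3+.7,192.1],[.49,1.68,.98,np.hypot(519.3,256.1),230.1],[.84,1.68,.63,np.hypot(544.4,336.6),14.1],[.93,1.59,.63,np.hypot(661.8,115.4),-28.6],[.73,1.51,.90,np.hypot(666.4,115.8),132],[.89,1.69,.56,np.hypot(544.9,337),-25.3],[.71,1.6,.84,np.hypot(637.4,109.7),116.2],[.72,1.63,.78,np.hypot(548.4,339.2),100.8]])
def f(q):
    a,b,h=q; j2,j4=D[:,0],D[:,1]
    return np.r_[a*np.sin(j2)+b*np.sin(j2+j4)-D[:,3], h+a*np.cos(j2)+b*np.cos(j2+j4)-D[:,4]]
s=least_squares(f,[400,400,100]); print(s.x,s.fun.round(1))
```

```text
[562.91705272 380.96208117 -54.07428242] [ 1.6  0.5  1.   1.3 -2.2 -0.4  1.7 -2.6  2.4 -2.4 -2.2  1.4 -2.9  3.1
 -0.   0.6]
```

Request:
arm_command:
  rows:
    - [[-0.02,0,0],[-8,0,0],1]
    - [[-0.03,-0.02,-0.02],[-16,0,0],1]
    - [[-0.04,-0.11,-0.155],[-103,0,0],1]
    - [[-0.04,-0.11,-0.155],[-103,0,0],1]
    - [[-0.04,-0.11,-0.155],[-103,0,0],1]
    - [[-0.04,-0.11,-0.155],[-103,0,0],1]
    - [[-0.04,-0.11,-0.155],[-103,0,0],1]
    - [[-0.04,-0.11,-0.155],[-103,0,0],1]
    - [[-0.04,-0.11,-0.155],[-103,0,0],1]
    - [[-0.04,-0.11,-0.155],[-103,0,0],1]
    - [[-0.04,-0.11,-0.155],[-103,0,0],1]
    - [[-0.04,-0.11,-0.155],[-103,0,0],1]
    - [[-0.04,-0.11,-0.155],[-103,0,0],1]
    - [[-0.04,-0.11,-0.155],[-103,0,0],1]
    - [[-0.04,-0.11,-0.155],[-103,0,0],1]
    - [[-0.04,-0.11,-0.155],[-103,0,0],1]

```text
time_s: 12.3
position: [556.3, 273.8, 164.8]
tool_rot: [-0.068, 0.704, 0.068, 0.704]
ft_force: [-0.8, -0.2, 0.2]
width: 85.5
```

Run:
```python
from h import *
info()
im=arm.read_camera("wrist"); save(im,"w11",None,1.56); np.save("w11.npy",im)
m=arm.camera_model("wrist")
for d in arm.find_in("pack1","wrist")[:4]: print(np.round(d['point'],1),d['conf'],(proj(m,d['point'])*1.56).round())
```

```text
t 12.3 pos [556.3 273.8 164.8] psi 11.1 toolx [-0. -0. -1.] w 85.5 F [-0.8 -0.2  0.2] j [-0.31  0.63 -0.32  1.63  0.23  0.92 -0.52]
[687.6 336.8  85.9] 0.78 [[633. 237.]]
[556.7 285.3 106.5] 0.68 [[405. 286.]]
[549.9 326.6 104.7] 0.57 [[407. 211.]]
[541.4 367.5 104.6] 0.55 [[407. 130.]]
```

View pics/w11.png

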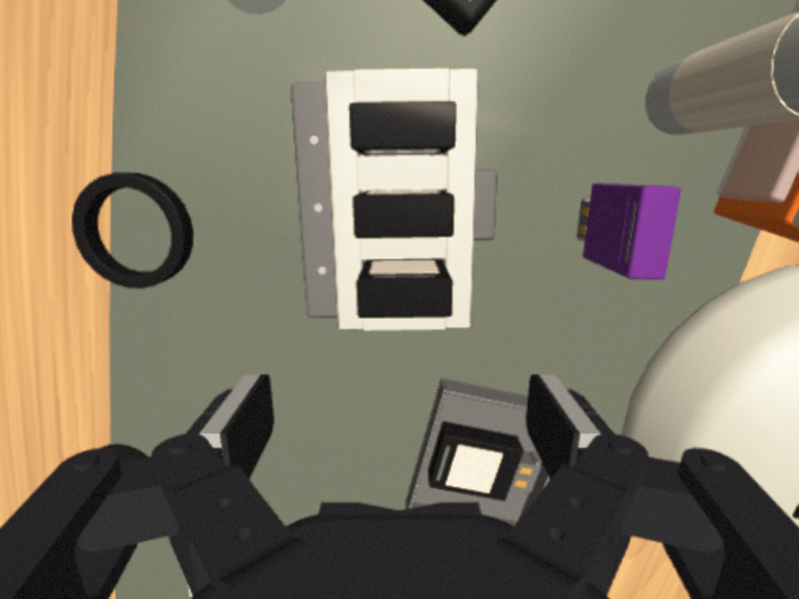

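Run:
```python
from h import *
im=np.load("w11.npy"); save(im,"w11a",(180,30,330,230),3.9)
```

```text
(no output)
```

View pics/w11a.png

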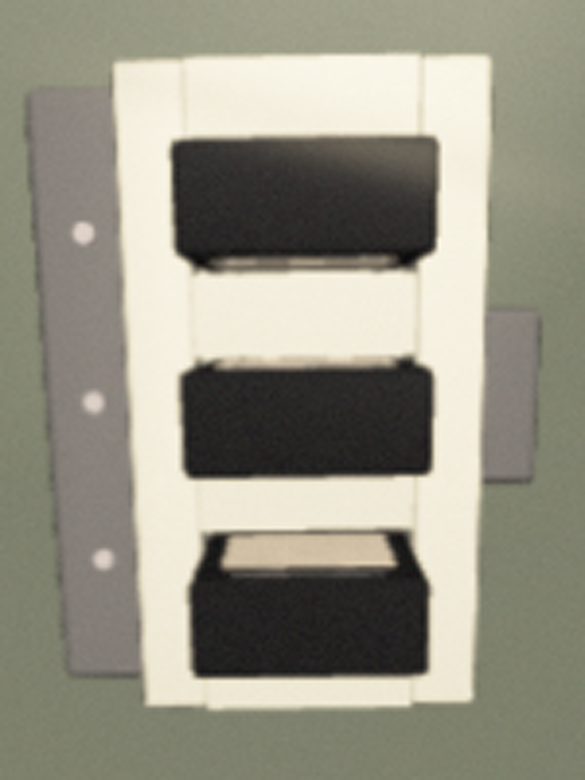

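Run:
```python
from h import *
m=arm.camera_model("wrist"); info()
T={ 'far':[(172,140),(438,137),(436,255),(177,255)],'mid':[(182,368),(432,366),(432,474),(185,476)],'near':[(192,578),(428,577),(428,675),(193,676)]}
cq=[547.9,320,np.radians(11.43)]
for n,c in T.items():
    px=np.array(c)/3.9+[180,30]
    u=unproj(m,px,106)[:,:2]; print(n,u.mean(0).round(1),"size",np.linalg.norm(u[0]-u[1]).round(1),np.linalg.norm(u[1]-u[2]).round(1),"yaw",np.degrees(np.arctan2(*(u[1]-u[0]+u[2]-u[3])[::-1])).round(1), inv(cq,u.mean(0)))
    fit(m,[[-28,12,106],[28,12,106],[28,-12,106],[-28,-12,106]],px,[*u.mean(0),.2])
c=np.array([(113,62),(490,55),(472,700),(147,705)])/3.9+[180,30]
fit(m,[[-48,86,50],[48,86,50],[48,-86,50],[-48,-86,50]],c,cq)
```

```text
t 12.4 pos [556.5 273.9 165.1] psi 11.1 toolx [ 0. -0. -1.] w 85.8 F [0.4 0.5 0.1] j [-0.31  0.63 -0.32  1.63  0.23  0.92 -0.52]
far [539.2 369.3] size 54.5 23.1 yaw 11.4 [ 1.24447653 50.05798474]
[539.2 369.2] 11.48 [] res [[-0.8, -0.8], [1.1, -0.6], [0.8, 0.6], [-1.1, 1.1]]
mid [548.6 324.2] size 53.8 23.3 yaw 11.5 [1.4759361  4.00004713]
[548.6 324.2] 11.54 [] res [[-1.2, -0.4], [1.4, -0.4], [0.7, 0.5], [-0.9, 0.5]]
near [558.2 278.7] size 53.5 23.4 yaw 11.3 [  1.87850904 -42.56224964]
[558.2 278.6] 11.3 [] res [[-1.3, -0.3], [1.5, -0.3], [0.7, 0.4], [-0.7, 0.4]]
[548.7 323.6] 11.95 [] res [[-1.2, -0.7], [1.0, -0.6], [0.9, 1.3], [-0.7, 1.3]]
```

Run:
```python
from h import *
m=arm.camera_model("wrist")
T={ 'far':[(172,140),(438,137),(436,255),(177,255)],'mid':[(182,368),(432,366),(432,474),(185,476)],'near':[(192,578),(428,577),(428,675),(193,676)]}
obj=[];px=[]
for y,n in ((47,'far'),(0,'mid'),(-47,'near')):
    obj+=[[-28,y+12,106],[28,y+12,106],[28,y-12,106],[-28,y-12,106]]; px+=list(np.array(T[n])/3.9+[180,30])
cq=[547.9,320,np.radians(11.43)]
c=np.array([(113,62),(490,55),(472,700),(147,705)])/3.9+[180,30]
ob2=[[-48,86,50],[48,86,50],[48,-86,50],[-48,-86,50]]
fit(m,obj,px,cq,True);fit(m,ob2,c,cq,True);fit(m,obj+ob2,px+list(c),cq,True)
```

```text
[548.8 323.6] 11.7 [-5.4] res [[-0.0, -0.1], [0.3, -0.1], [0.2, 0.3], [-0.2, 1.1], [-0.4, 0.2], [0.7, -0.0], [0.1, 0.2], [-0.1, 0.4], [-0.9, -0.3], [0.5, -0.7], [-0.1, -0.6], [-0.2, -0.2]]
[548.8 323.9] 11.93 [-4.5] res [[-0.4, 0.1], [0.3, 0.2], [0.3, -0.2], [-0.2, -0.2]]
[548.8 323.7] 11.8 [-5.] res [[-0.2, -0.2], [0.2, -0.3], [0.2, 0.2], [-0.3, 1.1], [-0.5, 0.2], [0.7, -0.2], [0.2, 0.1], [-0.1, 0.4], [-0.9, -0.2], [0.7, -0.8], [0.1, -0.6], [-0.1, -0.1], [-0.1, 0.3], [0.4, 0.7], [-0.0, -0.1], [-0.3, -0.3]]
```

Run:
```python
from h import *
plan([558.0,276.5,100],down(11.7))
```

```text
shift [0.0651, 0.0023, 0.002] turn [-0.6, -0.0, 0.01] rows>= 2
```

Request:
arm_command:
  rows:
    - [[0.035,0.0023,0.002],[-0.6,0,0],1]
    - [[0.065,0.0023,0.002],[-0.6,0,0],1]
    - [[0.085,0.0023,0.002],[-0.6,0,0],1]
    - [[0.085,0.0023,0.002],[-0.6,0,0],1]

```text
time_s: 12.8
position: [555.9, 275.2, 77.3]
tool_rot: [-0.073, 0.705, 0.071, 0.702]
ft_force: [-0.2, -0.6, 0.6]
width: 85.1
```

Run:
```python
from h import *
info()
im=arm.read_camera("wrist"); save(im,"w12",None,1.56); np.save("w12.npy",im)
plan([558.0,276.5,20],down(11.7))
```

```text
t 12.8 pos [555.9 275.2  77.3] psi 11.7 toolx [-0.005 -0.003 -1.   ] w 85.1 F [-0.2 -0.6  0.6] j [-0.33  0.74 -0.29  1.69  0.28  0.75 -0.55]
shift [0.0592, 0.0003, 0.001] turn [0.03, -0.14, 0.05] rows>= 2
```

View pics/w12.png

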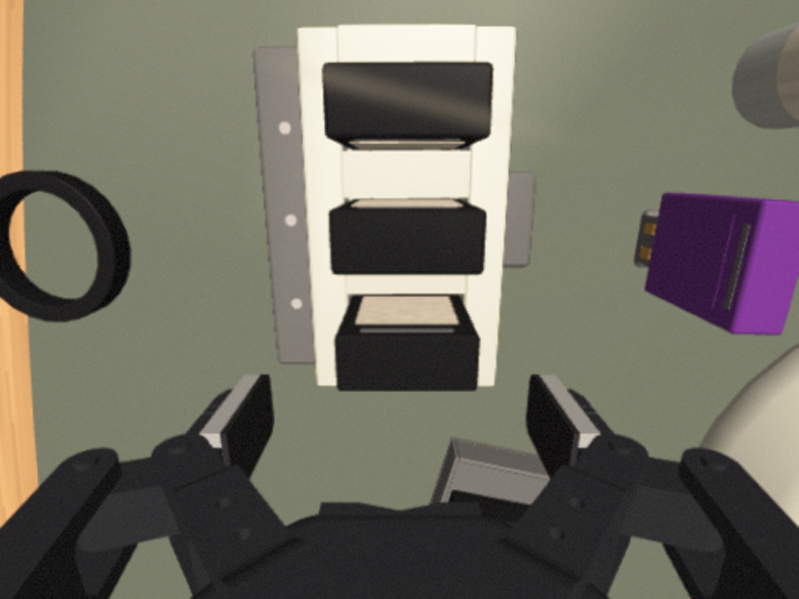

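Run:
```python
from h import *
m=arm.camera_model("wrist"); p,r,s=pose()
for z in (106,101):
  u=unproj(m,np.array([[337,344],[478,344],[477,389],[339,389]])/1.56,z); print(z,u.mean(0).round(1),"tool", (r.T@(u.mean(0)-p)).round(1), np.linalg.norm(u[0]-u[1]).round(1),np.linalg.norm(u[1]-u[2]).round(1))
```

```text
106 [559.7 277.3 106. ] tool [-26.8   0.6   2.6] 53.7 19.0
101 [560.2 275.  101. ] tool [-21.8  -1.7   2.7] 55.4 19.7
```

Request:
arm_command:
  rows:
    - [[0.02,0.0,0.0027],[0,0,0],1]
    - [[0.04,0.0,0.0027],[0,0,0],1]
    - [[0.057,0.0,0.0027],[0,0,0],1]
    - [[0.057,0.0,0.0027],[0,0,0],1]
    - [[0.057,0.0,0.0027],[0,0,0],1]
    - [[0.057,0.0,0.0027],[0,0,0],0.5]
    - [[0.057,0.0,0.0027],[0,0,0],0.5]
    - [[0.057,0.0,0.0027],[0,0,0],0.5]
    - [[0.057,0.0,0.0027],[0,0,0],0.5]

```text
time_s: 13.75
position: [560.3, 277.2, 24.7]
tool_rot: [-0.072, 0.703, 0.072, 0.703]
ft_force: [-3.0, -1.4, 7.7]
width: 55.6
```

Run:
```python
from h import *
info()
im=arm.read_camera("wrist"); save(im,"w13",None,1.56); np.save("w13.npy",im)
```

```text
t 13.75 pos [560.3 277.2  24.7] psi 11.7 toolx [-0. -0. -1.] w 55.6 F [-3.  -1.4  7.7] j [-0.35  0.81 -0.26  1.71  0.31  0.66 -0.57]
```

View pics/w13.png

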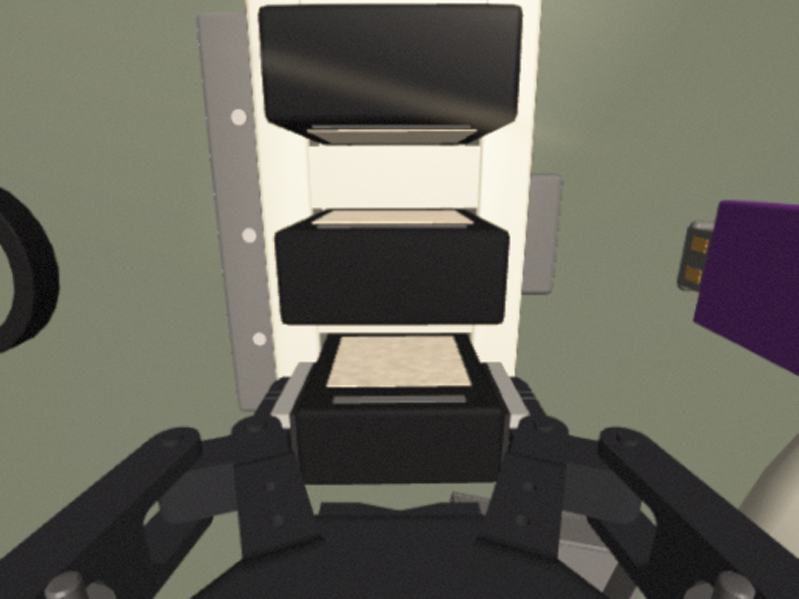

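Request:
arm_command:
  rows:
    - [[-0.003,0,0],[0,0,0],0.5]
    - [[-0.006,0,0],[0,0,0],0.5]
    - [[-0.009,0,0],[0,0,0],0.5]
    - [[-0.012,0,0],[0,0,0],0.5]
    - [[-0.016,0,0],[0,0,0],0.5]
    - [[-0.024,0,0],[0,0,0],0.5]
    - [[-0.04,0,0],[0,0,0],0.5]
    - [[-0.06,0,0],[0,0,0],0.5]
    - [[-0.08,0,0],[0,0,0],0.5]
    - [[-0.08,0,0],[0,0,0],0.5]
    - [[-0.08,0,0],[0,0,0],0.5]

```text
time_s: 14.9
position: [562.1, 277.5, 104.3]
tool_rot: [-0.072, 0.702, 0.073, 0.705]
ft_force: [0.0, -0.0, -2.1]
width: 55.2
```

Run:
```python
from h import *
info()
im=arm.read_camera("wrist"); save(im,"w14",None,1.56); np.save("w14.npy",im)
plan([540,30,130],down(-90))
```

```text
t 14.9 pos [562.1 277.5 104.3] psi 11.7 toolx [ 0.003  0.001 -1.   ] w 55.2 F [ 0.  -0.  -2.1] j [-0.32  0.71 -0.3   1.67  0.27  0.8  -0.54]
shift [-0.0268, -0.2375, -0.0709] turn [101.72, 0.05, -0.06] rows>= 12
```

View pics/w14.png

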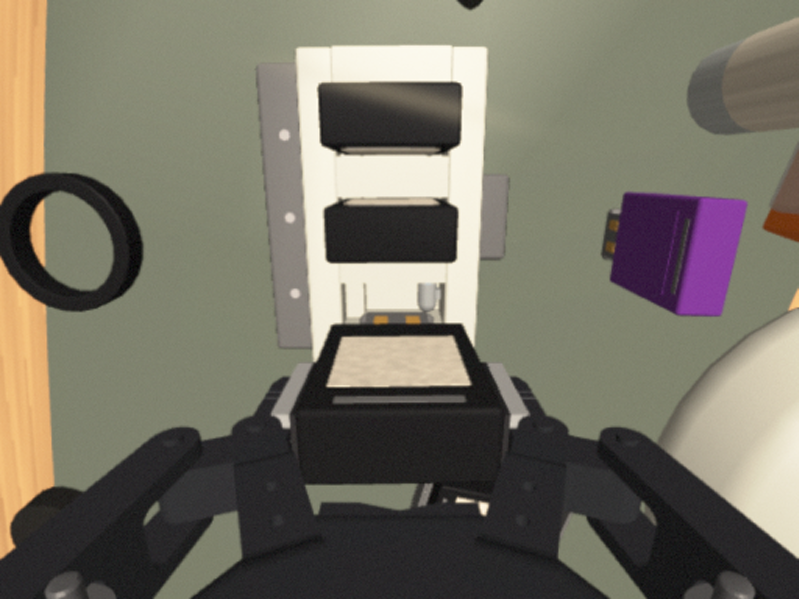

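Run:
```python
from h import *
plan([480,105,150],down(-90))
```

```text
shift [-0.0468, -0.1518, -0.1144] turn [101.72, 0.05, -0.06] rows>= 12
```

Request:
arm_command:
  rows:
    - [[-0.046,-0.03,-0.02],[8,0,0],0.5]
    - [[-0.046,-0.06,-0.04],[16,0,0],0.5]
    - [[-0.046,-0.152,-0.114],[101.7,0,0],0.5]
    - [[-0.046,-0.152,-0.114],[101.7,0,0],0.5]
    - [[-0.046,-0.152,-0.114],[101.7,0,0],0.5]
    - [[-0.046,-0.152,-0.114],[101.7,0,0],0.5]
    - [[-0.046,-0.152,-0.114],[101.7,0,0],0.5]
    - [[-0.046,-0.152,-0.114],[101.7,0,0],0.5]
    - [[-0.046,-0.152,-0.114],[101.7,0,0],0.5]
    - [[-0.046,-0.152,-0.114],[101.7,0,0],0.5]
    - [[-0.046,-0.152,-0.114],[101.7,0,0],0.5]
    - [[-0.046,-0.152,-0.114],[101.7,0,0],0.5]
    - [[-0.046,-0.152,-0.114],[101.7,0,0],0.5]
    - [[-0.046,-0.152,-0.114],[101.7,0,0],0.5]

```text
time_s: 16.35
position: [479.7, 105.0, 148.6]
tool_rot: [0.499, 0.501, -0.499, 0.501]
ft_force: [-0.4, -0.1, -1.0]
width: 55.6
```

Request:
arm_command:
  rows:
    - [[0,0,0],[0,0,8],0.5]
    - [[0,0,0],[0,0,16],0.5]
    - [[0,0,0],[0,0,24],0.5]
    - [[0,0,0],[0,0,30],0.5]
    - [[0,0,0],[0,0,30],0.5]
    - [[0,0,0],[0,0,30],0.5]

```text
time_s: 16.95
position: [481.1, 99.0, 169.5]
tool_rot: [0.575, 0.392, -0.407, 0.592]
ft_force: [1.6, -0.1, -1.7]
width: 55.3
```

Run:
```python
from h import *
info()
im=arm.read_camera("side"); save(im,"s15",(150,100,350,260),3.9)
```

```text
t 16.95 pos [481.1  99.  169.5] psi -90.3 toolx [ 0.361 -0.031 -0.932] w 55.3 F [ 1.6 -0.1 -1.7] j [-0.4   0.32  0.    2.33  0.8   0.24 -2.72]
```

View pics/s15.png

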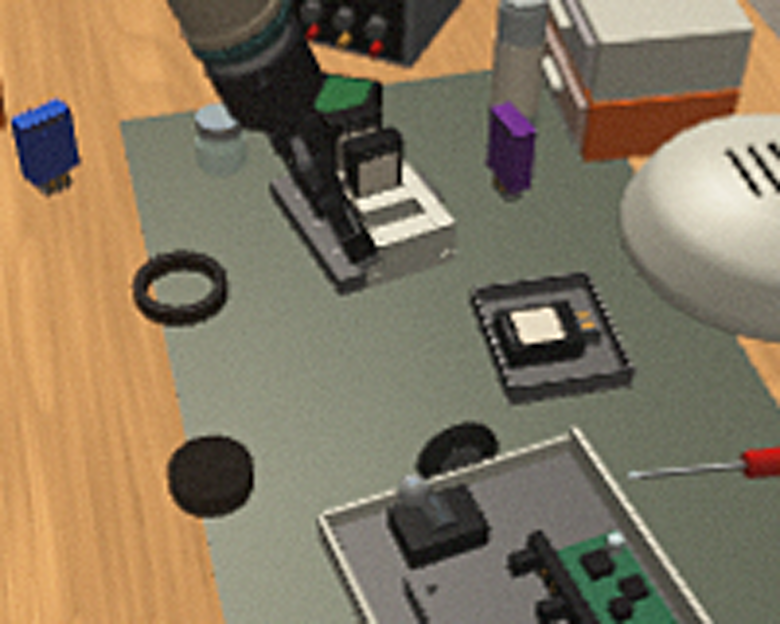

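Run:
```python
from h import *
plan([520,110,190],down(-10))
```

```text
shift [-0.004, 0.0427, -0.0095] turn [-78.91, 16.4, -16.59] rows>= 10
```

Request:
arm_command:
  rows:
    - [[-0.004,0.043,-0.009],[-78.9,16.4,-16.6],0.5]
    - [[-0.004,0.043,-0.009],[-78.9,16.4,-16.6],0.5]
    - [[-0.004,0.043,-0.009],[-78.9,16.4,-16.6],0.5]
    - [[-0.004,0.043,-0.009],[-78.9,16.4,-16.6],0.5]
    - [[-0.004,0.043,-0.009],[-78.9,16.4,-16.6],0.5]
    - [[-0.004,0.043,-0.009],[-78.9,16.4,-16.6],0.5]
    - [[-0.004,0.043,-0.009],[-78.9,16.4,-16.6],0.5]
    - [[-0.004,0.043,-0.009],[-78.9,16.4,-16.6],0.5]
    - [[-0.004,0.043,-0.009],[-78.9,16.4,-16.6],0.5]
    - [[-0.004,0.043,-0.009],[-78.9,16.4,-16.6],0.5]
    - [[-0.004,0.043,-0.009],[-78.9,16.4,-16.6],0.5]
    - [[-0.004,0.043,-0.009],[-78.9,16.4,-16.6],0.5]
    - [[-0.004,0.043,-0.009],[-78.9,16.4,-16.6],0.5]

```text
time_s: 18.3
position: [519.3, 108.2, 188.4]
tool_rot: [0.063, 0.706, -0.064, 0.702]
ft_force: [0.0, 0.6, -1.8]
width: 54.9
```

Run:
```python
from h import *
info()
plan([530,110,150],down(90))
```

```text
t 18.3 pos [519.3 108.2 188.4] psi -10.3 toolx [-0.006 -0.    -1.   ] w 54.9 F [ 0.   0.6 -1.8] j [ 0.29  0.59 -0.85  1.83  0.52  0.97 -0.96]
shift [0.0384, 0.0037, 0.0104] turn [-100.28, -0.29, -0.22] rows>= 12
```

Request:
arm_command:
  rows:
    - [[0.03,0.004,0.01],[-100.3,0,0],0.5]
    - [[0.03,0.004,0.01],[-100.3,0,0],0.5]
    - [[0.03,0.004,0.01],[-100.3,0,0],0.5]
    - [[0.03,0.004,0.01],[-100.3,0,0],0.5]
    - [[0.03,0.004,0.01],[-100.3,0,0],0.5]
    - [[0.03,0.004,0.01],[-100.3,0,0],0.5]
    - [[0.03,0.004,0.01],[-100.3,0,0],0.5]
    - [[0.03,0.004,0.01],[-100.3,0,0],0.5]
    - [[0.03,0.004,0.01],[-100.3,0,0],0.5]
    - [[0.03,0.004,0.01],[-100.3,0,0],0.5]
    - [[0.03,0.004,0.01],[-100.3,0,0],0.5]
    - [[0.03,0.004,0.01],[-100.3,0,0],0.5]
    - [[0.03,0.004,0.01],[-100.3,0,0],0.5]

```text
time_s: 19.6
position: [529.9, 110.1, 158.5]
tool_rot: [-0.499, 0.501, 0.501, 0.498]
ft_force: [-1.1, 0.1, -1.8]
width: 55.9
```

Run:
```python
from h import *
info()
plan([480,108,80],tilt(90,50))
print(tilt(90,50).round(2))
```

```text
t 19.6 pos [529.9 110.1 158.5] psi 90.1 toolx [-0.005 -0.001 -1.   ] w 55.9 F [-1.1  0.1 -1.8] j [ 0.44  0.8  -1.2   1.84  0.83  1.13  0.5 ]
shift [0.0788, 0.0495, -0.002] turn [0.04, -0.1, 49.71] rows>= 6
[[-0.77 -0.64  0.  ]
 [ 0.    0.    1.  ]
 [-0.64  0.77  0.  ]]
```

Request:
arm_command:
  rows:
    - [[0.03,0.03,0],[0,0,8],0.5]
    - [[0.05,0.04,0],[0,0,16],0.5]
    - [[0.06,0.05,0],[0,0,24],0.5]
    - [[0.078,0.05,-0.002],[0,0,32],0.5]
    - [[0.078,0.05,-0.002],[0,0,40],0.5]
    - [[0.078,0.05,-0.002],[0,0,49.7],0.5]
    - [[0.078,0.05,-0.002],[0,0,49.7],0.5]
    - [[0.078,0.05,-0.002],[0,0,49.7],0.5]

```text
time_s: 20.4
position: [479.8, 109.0, 79.5]
tool_rot: [-0.242, 0.665, 0.664, 0.242]
ft_force: [-0.4, 0.8, -0.7]
width: 55.4
```

Run:
```python
from h import *
info()
im=arm.read_camera("side"); save(im,"s16",(150,100,350,260),3.9)
im=arm.read_camera("wrist"); save(im,"w16",None,1.2)
```

```text
t 20.4 pos [479.8 109.   79.5] psi 90.0 toolx [-0.766 -0.001 -0.643] w 55.4 F [-0.4  0.8 -0.7] j [ 0.23  1.31 -1.03  1.18  0.5   1.85  0.81]
```

View pics/s16.png

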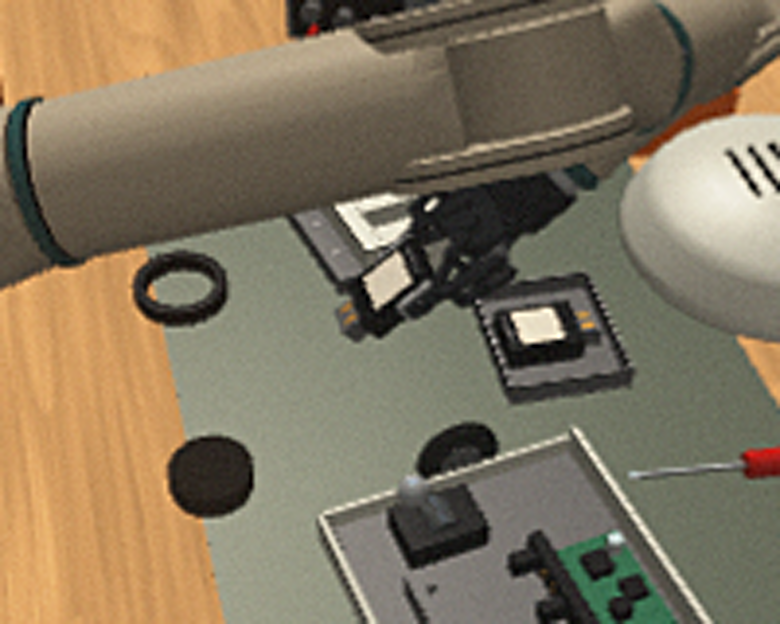

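View pics/w16.png

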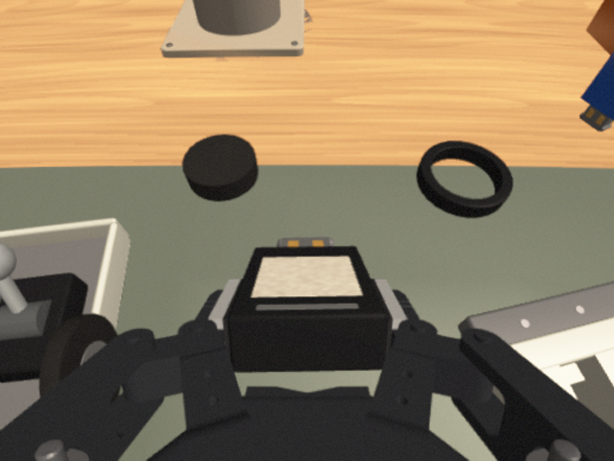

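Request:
arm_command:
  rows:
    - [[0.015,-0.018,0],[0,0,0],0.5]
    - [[0.028,-0.034,0],[0,0,0],0.5]
    - [[0.035,-0.042,0],[0,0,0],0.5]
    - [[0.035,-0.042,0],[0,0,0],0.5]
    - [[0.035,-0.042,0],[0,0,0],0.5]

```text
time_s: 21.0
position: [480.1, 108.5, 26.3]
tool_rot: [-0.242, 0.664, 0.665, 0.241]
ft_force: [0.4, -0.1, -1.5]
width: 55.1
```

Request:
arm_command:
  rows:
    - [[0.0025,-0.003,0],[0,0,0],0.5]
    - [[0.005,-0.006,0],[0,0,0],0.5]
    - [[0.005,-0.006,0],[0,0,0],0.5]

```text
time_s: 21.3
position: [480.4, 108.3, 18.1]
tool_rot: [-0.243, 0.665, 0.664, 0.241]
ft_force: [-0.2, -0.1, -1.4]
width: 55.6
```

Request:
arm_command:
  rows:
    - [[0.0025,-0.003,0],[0,0,0],0.5]
    - [[0.005,-0.006,0],[0,0,0],0.5]
    - [[0.005,-0.006,0],[0,0,0],0.5]

```text
time_s: 21.6
position: [480.7, 108.5, 12.1]
tool_rot: [-0.242, 0.664, 0.665, 0.241]
ft_force: [3.6, -0.1, 5.3]
width: 55.4
```

Run:
```python
from h import *
info()
im=arm.read_camera("side"); save(im,"s17",(210,130,330,220),6)
```

```text
t 21.6 pos [480.7 108.5  12.1] psi 90.1 toolx [-0.766 -0.001 -0.643] w 55.4 F [ 3.6 -0.1  5.3] j [ 0.22  1.39 -1.    1.16  0.55  1.79  0.84]
```

View pics/s17.png

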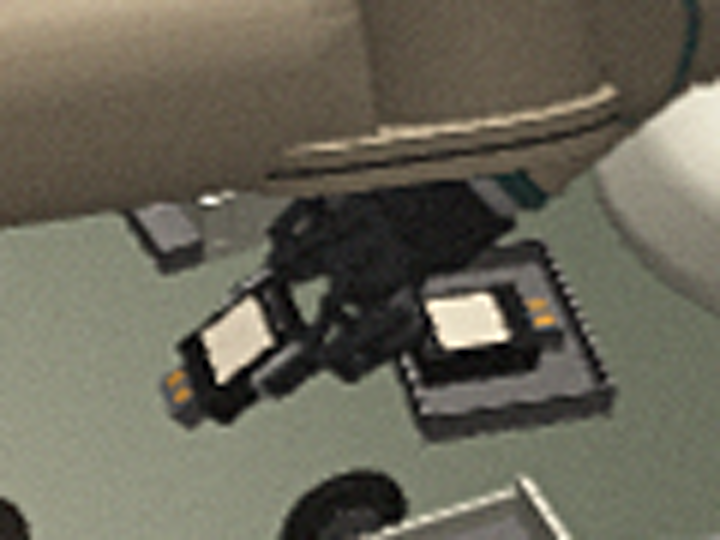

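Request:
arm_command:
  rows:
    - [[0,0,0],[0,0,0],0.8]
    - [[0,0,0],[0,0,0],0.8]
    - [[0,0,0],[0,0,0],0.9]
    - [[0,0,0],[0,0,0],1]
    - [[0,0,0],[0,0,0],1]
    - [[-0.02,0.023,0],[0,0,0],1]
    - [[-0.045,0.054,0],[0,0,0],1]
    - [[-0.07,0.084,0],[0,0,0],1]
    - [[-0.07,0.084,0],[0,0,0],1]

```text
time_s: 22.55
position: [481.6, 109.9, 125.0]
tool_rot: [-0.244, 0.662, 0.665, 0.244]
ft_force: [-0.1, -0.3, 0.0]
width: 85.4
```

Run:
```python
from h import *
info()
im=arm.read_camera("side"); save(im,"s18",(210,130,330,220),6)
plan([500,108,130],down(90))
```

```text
t 22.55 pos [481.6 109.9 125. ] psi 90.1 toolx [-0.762  0.001 -0.648] w 85.4 F [-0.1 -0.3  0. ] j [ 0.23  1.25 -1.05  1.17  0.46  1.89  0.8 ]
shift [-0.0194, -0.0063, -0.0011] turn [0.09, 0.01, -49.71] rows>= 6
```

View pics/s18.png

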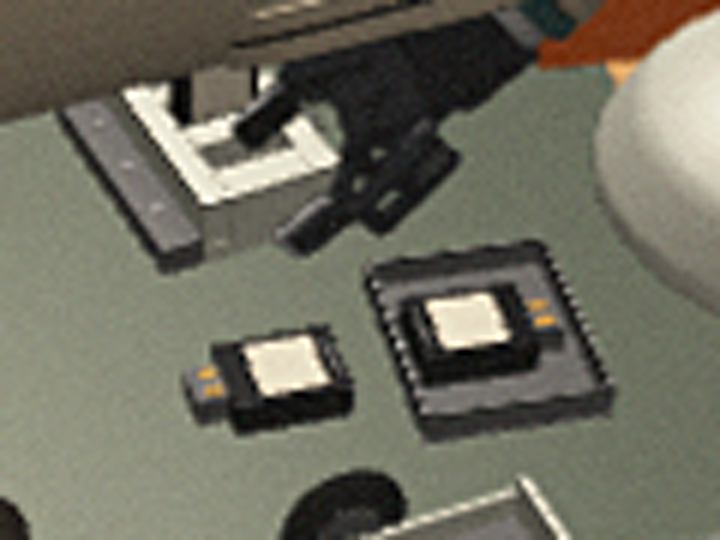

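Run:
```python
from h import *
plan([516,108,130],down(90))
```

```text
shift [-0.0316, -0.0166, -0.0011] turn [0.09, 0.01, -49.71] rows>= 6
```

Request:
arm_command:
  rows:
    - [[-0.032,-0.017,-0.001],[0,0,-49.7],1]
    - [[-0.032,-0.017,-0.001],[0,0,-49.7],1]
    - [[-0.032,-0.017,-0.001],[0,0,-49.7],1]
    - [[-0.032,-0.017,-0.001],[0,0,-49.7],1]
    - [[-0.032,-0.017,-0.001],[0,0,-49.7],1]
    - [[-0.032,-0.017,-0.001],[0,0,-49.7],1]
    - [[-0.032,-0.017,-0.001],[0,0,-49.7],1]
    - [[-0.032,-0.017,-0.001],[0,0,-49.7],1]

```text
time_s: 23.4
position: [515.3, 106.6, 127.2]
tool_rot: [-0.499, 0.502, 0.501, 0.498]
ft_force: [0.8, -0.5, -0.6]
width: 85.5
```

Run:
```python
from h import *
info()
im=arm.read_camera("wrist"); save(im,"w19",None,1.56); np.save("w19.npy",im)
m=arm.camera_model("wrist")
for d in arm.find_in("pack1","wrist")[:4]: print(np.round(d['point'],1),d['conf'],(proj(m,d['point'])*1.56).round())
```

```text
t 23.4 pos [515.3 106.6 127.2] psi 90.1 toolx [-0.006 -0.002 -1.   ] w 85.5 F [ 0.8 -0.5 -0.6] j [ 0.42  0.8  -1.13  1.91  0.86  1.03  0.47]
[527.7 108.1  24.9] 0.91 [[400. 304.]]
[543.3 311.8  89.4] 0.67 [[760. 362.]]
[517.  351.6  55.2] 0.48 [[786. 300.]]
```

View pics/w19.png

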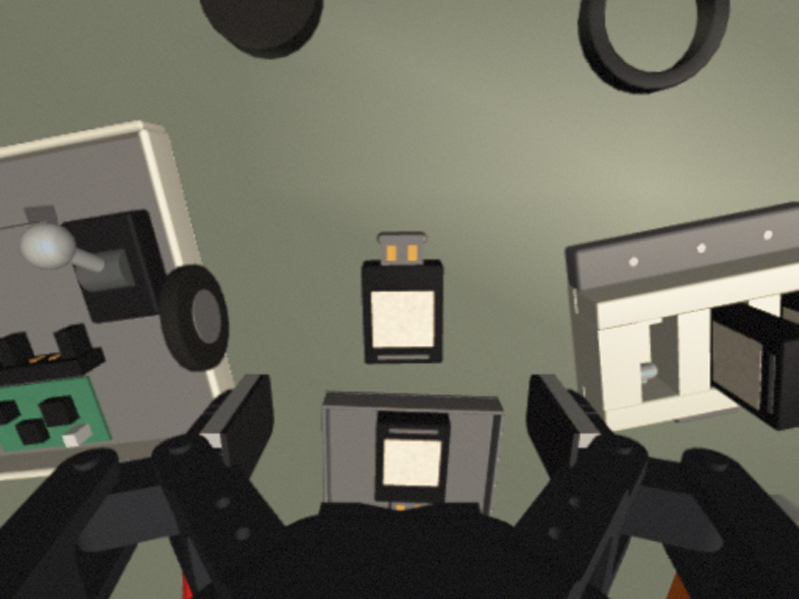

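```bash
cat >> h.py <<'E'
def packfit(m,body,g,z=24,zf=True):
    # body corners px (orig): nose-left, nose-right, tail-right, tail-left as seen looking along nose dir (left=+y)
    obj=[[26,28,z],[26,-28,z],[-46,-28,z],[-46,28,z]]
    return fit(m,obj,body,g,zf)
E
python3 - <<'E'
from h import *
m=arm.camera_model("wrist")
b=np.array([[362,263],[442,262],[442,362],[364,362]])/1.56
for zf in (0,1):
    q=packfit(m,b,[520,108,np.pi],24,zf); gp=fwd(q,-3,0); print("grip",gp.round(1))
    plan([*gp,-30],down(np.degrees(q[2])-90))
E
```

```text
[525.7 110. ] 180.41 [] res [[-1.2, -0.2], [1.5, -0.0], [0.2, -0.0], [-0.3, 0.4]]
grip [528.7 110. ]
shift [0.1569, -0.0128, 0.0026] turn [-0.45, 0.01, -0.32] rows>= 4
[526.9 110. ] 180.44 [-4.1] res [[-0.9, 0.2], [1.1, 0.3], [-0.1, -0.5], [0.0, -0.1]]
grip [529.9 110. ]
shift [0.1569, -0.014, 0.0026] turn [-0.49, 0.01, -0.32] rows>= 4
```

Request:
arm_command:
  rows:
    - [[0.04,-0.013,0.002],[-0.5,0,0],1]
    - [[0.08,-0.013,0.002],[-0.5,0,0],1]
    - [[0.12,-0.013,0.002],[-0.5,0,0],1]
    - [[0.14,-0.013,0.002],[-0.5,0,0],1]
    - [[0.155,-0.013,0.002],[-0.5,0,0],1]
    - [[0.16,-0.013,0.002],[-0.5,0,0],1]
    - [[0.16,-0.013,0.002],[-0.5,0,0],1]
    - [[0.16,-0.013,0.002],[-0.5,0,0],0.5]
    - [[0.16,-0.013,0.002],[-0.5,0,0],0.5]
    - [[0.16,-0.013,0.002],[-0.5,0,0],0.5]
    - [[0.16,-0.013,0.002],[-0.5,0,0],0.5]

```text
time_s: 24.6
position: [528.6, 109.6, -31.4]
tool_rot: [-0.502, 0.498, 0.503, 0.497]
ft_force: [-0.3, -0.8, 5.5]
width: 54.0
```

Run:
```python
from h import *
info()
im=arm.read_camera("wrist"); save(im,"w20",None,1.56); np.save("w20.npy",im)
```

```text
t 24.6 pos [528.6 109.6 -31.4] psi 90.6 toolx [-0.003 -0.    -1.   ] w 54.0 F [-0.3 -0.8  5.5] j [ 0.3   1.02 -0.91  1.95  1.16  0.83  0.27]
```

View pics/w20.png

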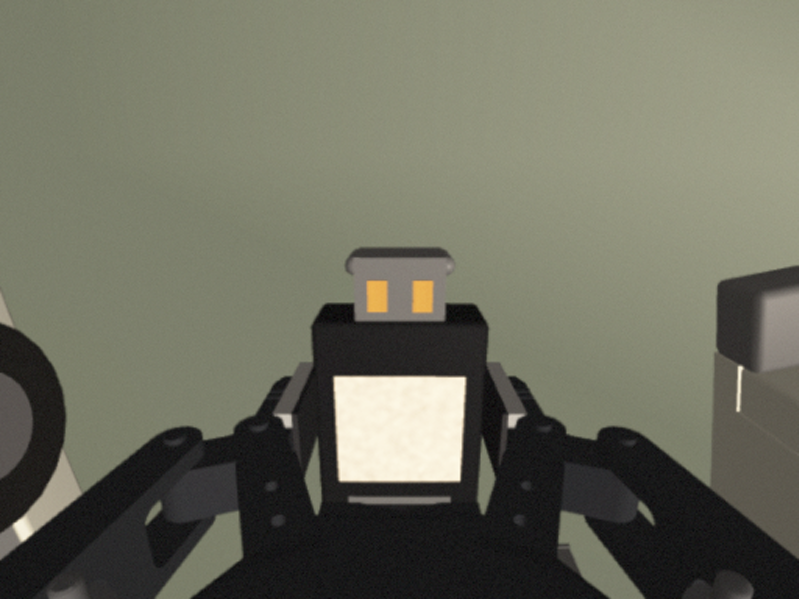

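```bash
cat >> h.py <<'E'
def held(m,p,r,px,zt):
    # px: (top-face nose edge of body) left,right in original px; zt: top-face height ; returns tool-frame coordinates
    u=unproj(m,px,zt); t=(u-p)@r; print("nose-edge tool yz",t[:,1:].round(1).tolist(),"-> centre y",(t[:,1].mean()-26).round(1),"z",t[:,2].mean().round(1),"width",np.linalg.norm(u[0]-u[1]).round(1))
E
python3 - <<'E'
from h import *
for n in ("w5","w20"): save(np.load(n+".npy"),n+"a",(180,140,340,340),3.9)
E
```

```text
(no output)
```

View pics/w20a.png

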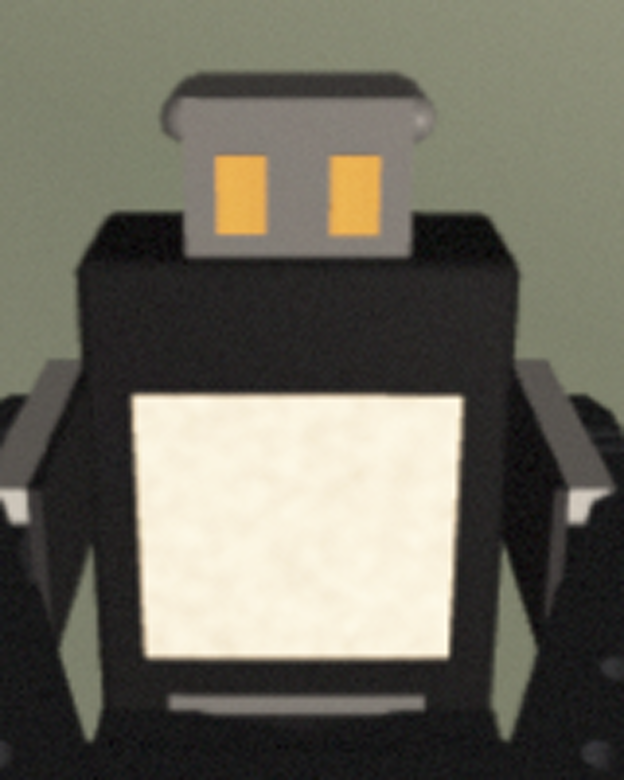

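View pics/w5a.png

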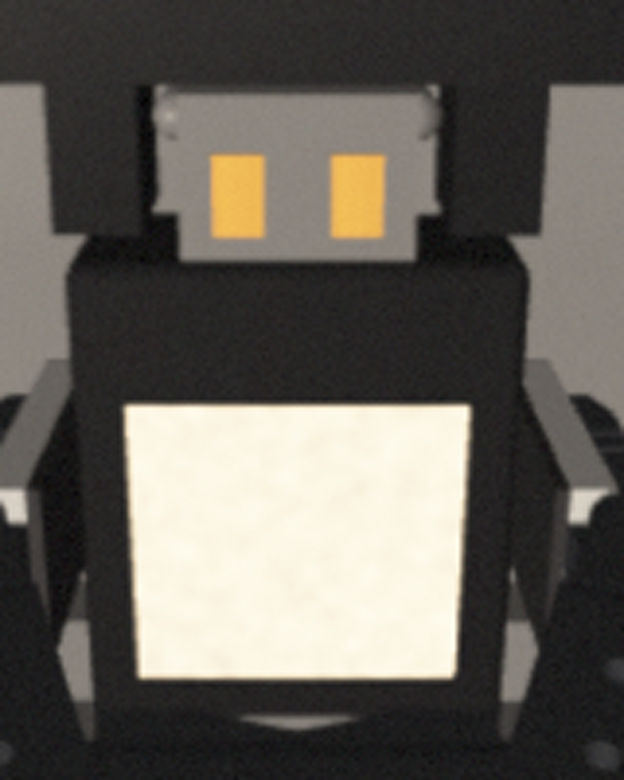

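```bash
cat >> h.py <<'E'
def label(m,p,r,px,zt):
    for dz in (0,-5):
        u=unproj(m,px,zt+dz); t=(u-p)@r; d=t[0]-t[3]+t[1]-t[2]
        print("label dz",dz,"ctr tool y,z",t.mean(0)[1:].round(2),"w",np.linalg.norm(u[0]-u[1]).round(1),np.linalg.norm(u[2]-u[3]).round(1),"h",np.linalg.norm(u[0]-u[3]).round(1),"yaw err deg",np.degrees(np.arctan2(d[2],d[1])).round(2))
E
python3 - <<'E'
from h import *
m=arm.camera_model("wrist"); p,r,s=pose()
label(m,p,r,np.array([[131,394],[464,394],[450,659],[146,659]])/3.9+[180,140],24)
# w5 emulate: camera relative same tool frame; z top 36 at tcp -25.3 -> equivalent height p.z+61.3
label(m,p,r,np.array([[123,404],[472,404],[457,679],[138,679]])/3.9+[180,140],p[2]+61.3)
E
```

```text
label dz 0 ctr tool y,z [-9.2   0.48] w 42.3 42.1 h 40.4 yaw err deg -0.07
label dz -5 ctr tool y,z [-12.45   0.49] w 44.0 43.7 h 42.0 yaw err deg -0.07
label dz 0 ctr tool y,z [-7.64  0.43] w 42.4 42.4 h 40.3 yaw err deg 0.03
label dz -5 ctr tool y,z [-10.98   0.44] w 44.2 44.1 h 42.0 yaw err deg 0.03
```

Run:
```python
from h import *
p,r,s=pose(); t=down(-81.8); tgt=np.array([544.9,-337.0,110])+1.5*t[:,1]; print(tgt)
plan(tgt,t)
```

```text
[ 546.38466435 -336.7860566   110.        ]
shift [-0.1413, -0.013, -0.4466] turn [172.37, -0.23, 0.02] rows>= 21
```

Request:
arm_command:
  rows:
    - [[-0.02,0,0],[0,0,0],0.5]
    - [[-0.06,0,0],[0,0,0],0.5]
    - [[-0.1,0,0],[0,0,0],0.5]
    - [[-0.141,0,0],[0,0,0],0.5]
    - [[-0.141,0,-0.02],[8,0,0],0.5]
    - [[-0.141,0,-0.05],[16,0,0],0.5]
    - [[-0.141,0,-0.08],[24,0,0],0.5]
    - [[-0.141,0,-0.11],[32,0,0],0.5]
    - [[-0.141,0,-0.14],[40,0,0],0.5]
    - [[-0.141,0,-0.17],[48,0,0],0.5]
    - [[-0.141,0,-0.2],[56,0,0],0.5]
    - [[-0.141,0,-0.23],[64,0,0],0.5]
    - [[-0.141,0,-0.26],[72,0,0],0.5]
    - [[-0.141,0,-0.29],[80,0,0],0.5]
    - [[-0.141,-0.005,-0.32],[88,0,0],0.5]
    - [[-0.141,-0.01,-0.35],[96,0,0],0.5]
    - [[-0.141,-0.01,-0.38],[104,0,0],0.5]
    - [[-0.141,-0.013,-0.41],[112,0,0],0.5]
    - [[-0.141,-0.013,-0.44],[120,0,0],0.5]
    - [[-0.141,-0.013,-0.446],[120,0,0],0.5]

```text
time_s: 26.65
position: [544.4, -341.7, 108.3]
tool_rot: [0.18, 0.685, -0.184, 0.682]
ft_force: [-0.4, -0.6, -1.4]
width: 54.1
```

Run:
```python
from h import *
info()
plan([546.4,-336.8,110],down(-81.8))
```

```text
t 26.65 pos [ 544.4 -341.7  108.3] psi -29.8 toolx [-0.006 -0.004 -1.   ] w 54.1 F [-0.4 -0.6 -1.4] j [ 0.86  0.78 -0.61  1.6   0.53  0.93 -0.46]
shift [-0.0017, 0.0052, -0.0007] turn [51.95, 0.02, 0.41] rows>= 7
```

Request:
arm_command:
  rows:
    - [[-0.0017,0.005,-0.0007],[8,0,0],0.5]
    - [[-0.0017,0.005,-0.0007],[16,0,0],0.5]
    - [[-0.0017,0.005,-0.0007],[24,0,0],0.5]
    - [[-0.0017,0.005,-0.0007],[32,0,0],0.5]
    - [[-0.0017,0.005,-0.0007],[40,0,0],0.5]
    - [[-0.0017,0.005,-0.0007],[48,0,0],0.5]
    - [[-0.0017,0.005,-0.0007],[52,0,0.4],0.5]
    - [[-0.0017,0.005,-0.0007],[52,0,0.4],0.5]
    - [[-0.0017,0.005,-0.0007],[52,0,0.4],0.5]

```text
time_s: 27.55
position: [547.6, -330.8, 110.2]
tool_rot: [0.461, 0.538, -0.459, 0.536]
ft_force: [0.2, 0.4, -1.7]
width: 54.3
```

Run:
```python
from h import *
info()
im=arm.read_camera("wrist"); save(im,"w21",None,1.56); np.save("w21.npy",im)
plan([546.4,-336.8,25],down(-81.8))
```

```text
t 27.55 pos [ 547.6 -330.8  110.2] psi -81.2 toolx [ 0.     0.004 -1.   ] w 54.3 F [ 0.2  0.4 -1.7] j [ 0.72  0.73 -0.37  1.62  0.32  0.86 -1.2 ]
shift [0.0852, -0.0022, 0.0059] turn [0.54, -0.21, -0.07] rows>= 2
```

View pics/w21.png

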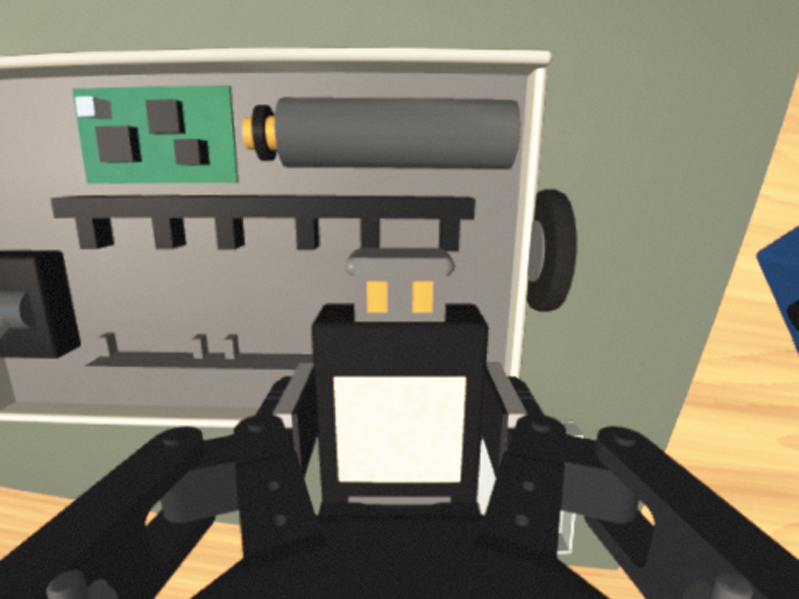

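Request:
arm_command:
  rows:
    - [[0.03,-0.001,0.002],[0.3,0,0],0.5]
    - [[0.06,-0.001,0.002],[0.3,0,0],0.5]
    - [[0.085,-0.001,0.002],[0.3,0,0],0.5]
    - [[0.085,-0.001,0.002],[0.3,0,0],0.5]
    - [[0.085,-0.001,0.002],[0.3,0,0],0.5]
    - [[0.085,-0.001,0.002],[0.3,0,0],0.5]

```text
time_s: 28.2
position: [548.5, -333.9, 26.9]
tool_rot: [0.464, 0.535, -0.461, 0.535]
ft_force: [0.1, -0.9, -1.1]
width: 54.1
```

Run:
```python
from h import *
info()
im=arm.read_camera("wrist"); save(im,"w22",None,1.56); np.save("w22.npy",im)
plan([546.4,-336.8,-19.4],down(-81.8))
```

```text
t 28.2 pos [ 548.5 -333.9   26.9] psi -81.7 toolx [ 0.003  0.002 -1.   ] w 54.1 F [ 0.1 -0.9 -1.1] j [ 0.7   0.84 -0.33  1.66  0.37  0.7  -1.24]
shift [0.0465, -0.0026, 0.0025] turn [0.1, -0.08, -0.23] rows>= 1
```

View pics/w22.png

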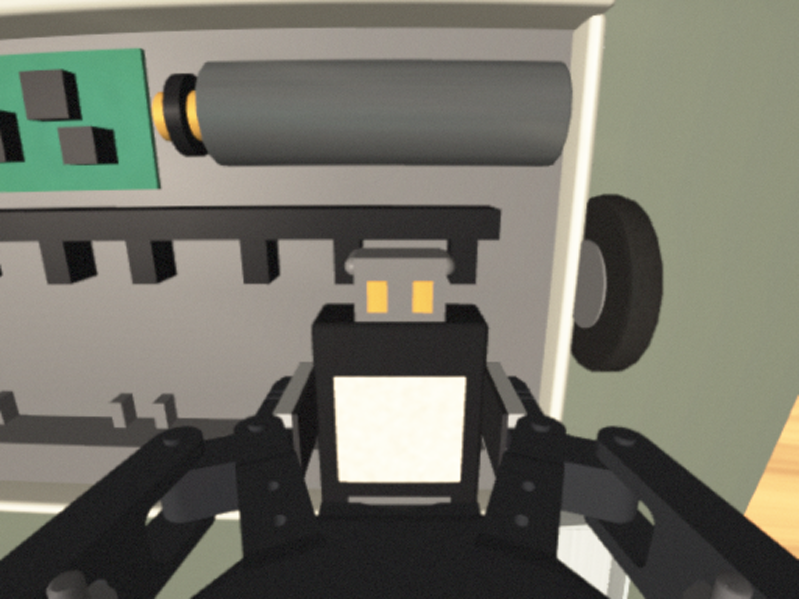

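Request:
arm_command:
  rows:
    - [[0.015,-0.002,0.0025],[0,0,-0.2],0.5]
    - [[0.02,-0.002,0.0025],[0,0,-0.2],0.5]
    - [[0.02,-0.002,0.0025],[0,0,-0.2],0.5]
    - [[0.02,-0.002,0.0025],[0,0,-0.2],0.5]

```text
time_s: 28.65
position: [545.4, -336.0, 5.0]
tool_rot: [0.463, 0.536, -0.462, 0.533]
ft_force: [-0.3, 0.4, -1.0]
width: 54.3
```

Run:
```python
from h import *
info()
im=arm.read_camera("wrist"); save(im,"w23",(180,120,340,340),3.5); np.save("w23.npy",im)
plan([546.4,-336.8,-19.4],down(-81.8))
```

```text
t 28.65 pos [ 545.4 -336.     5. ] psi -81.7 toolx [-0.003  0.003 -1.   ] w 54.3 F [-0.3  0.4 -1. ] j [ 0.69  0.87 -0.31  1.67  0.39  0.67 -1.25]
shift [0.0246, 0.0008, 0.0009] turn [0.09, -0.18, 0.12] rows>= 1
```

View pics/w23.png

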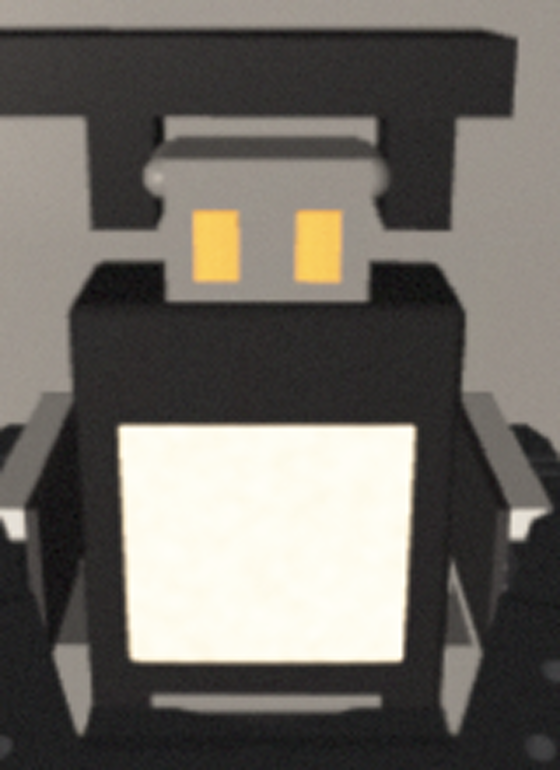

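Request:
arm_command:
  rows:
    - [[0.008,0.0008,0.001],[0.1,0,0.1],0.5]
    - [[0.014,0.0008,0.001],[0.1,0,0.1],0.5]
    - [[0.019,0.0008,0.001],[0.1,0,0.1],0.5]
    - [[0.022,0.0008,0.001],[0.1,0,0.1],0.5]
    - [[0.022,0.0008,0.001],[0.1,0,0.1],0.5]

```text
time_s: 29.2
position: [545.9, -336.7, -17.5]
tool_rot: [0.464, 0.536, -0.463, 0.533]
ft_force: [-0.3, -0.1, -1.8]
width: 54.3
```

Request:
arm_command:
  rows:
    - [[0.002,0,0],[0,0,0],0.5]
    - [[0.003,0,0],[0,0,0],0.5]
    - [[0.003,0,0],[0,0,0],0.5]

```text
time_s: 29.5
position: [546.6, -337.1, -19.3]
tool_rot: [0.464, 0.535, -0.462, 0.534]
ft_force: [-0.6, 0.3, 1.0]
width: 54.2
```

Run:
```python
from h import *
info()
im=arm.read_camera("wrist"); save(im,"w24",(180,120,340,340),3.5); np.save("w24.npy",im)
```

```text
t 29.5 pos [ 546.6 -337.1  -19.3] psi -81.8 toolx [-0.     0.003 -1.   ] w 54.2 F [-0.6  0.3  1. ] j [ 0.69  0.9  -0.3   1.67  0.4   0.63 -1.26]
```

View pics/w24.png

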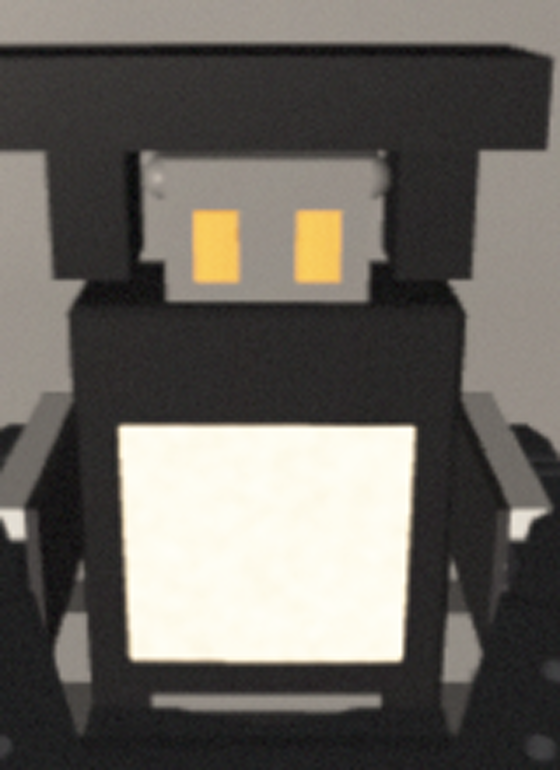

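Request:
arm_command:
  rows:
    - [[0.001,0,0],[0,0,0],0.5]
    - [[0.001,0,0],[0,0,0],0.5]
    - [[0.0,0,0],[0,0,0],0.8]
    - [[0.0,0,0],[0,0,0],0.8]
    - [[0.0,0,0],[0,0,0],0.8]
    - [[-0.01,0,0],[0,0,0],0.8]
    - [[-0.03,0,0],[0,0,0],0.8]
    - [[-0.07,0,0],[0,0,0],0.8]
    - [[-0.12,0,0],[0,0,0],0.9]
    - [[-0.15,0,0],[0,0,0],1]
    - [[-0.15,0,0],[0,0,0],1]

```text
time_s: 30.65
position: [550.2, -339.0, 136.4]
tool_rot: [0.465, 0.532, -0.462, 0.537]
ft_force: [0.5, 0.1, 0.1]
width: 85.5
```

Run:
```python
from h import *
info()
im=arm.read_camera("wrist"); save(im,"w25",None,1.56); np.save("w25.npy",im)
im=arm.read_camera("top"); save(im,"t25",(70,70,270,230),3.9)
plan([557.6,321.5,165],down(11.7))
```

```text
t 30.65 pos [ 550.2 -339.   136.4] psi -81.8 toolx [ 0.008 -0.002 -1.   ] w 85.5 F [0.5 0.1 0.1] j [ 0.74  0.7  -0.38  1.59  0.31  0.9  -1.19]
shift [-0.0323, 0.1045, -0.6511] turn [-93.53, -0.03, -0.12] rows>= 14
```

View pics/w25.png

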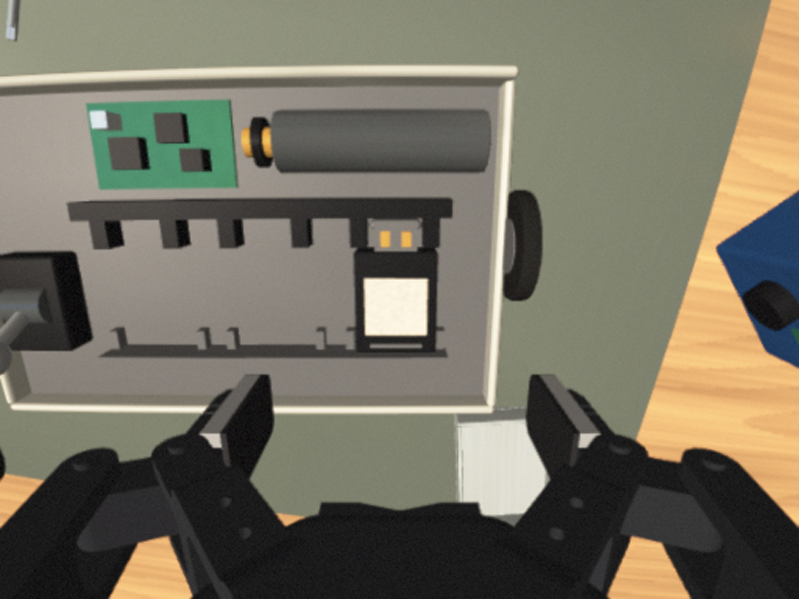

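View pics/t25.png

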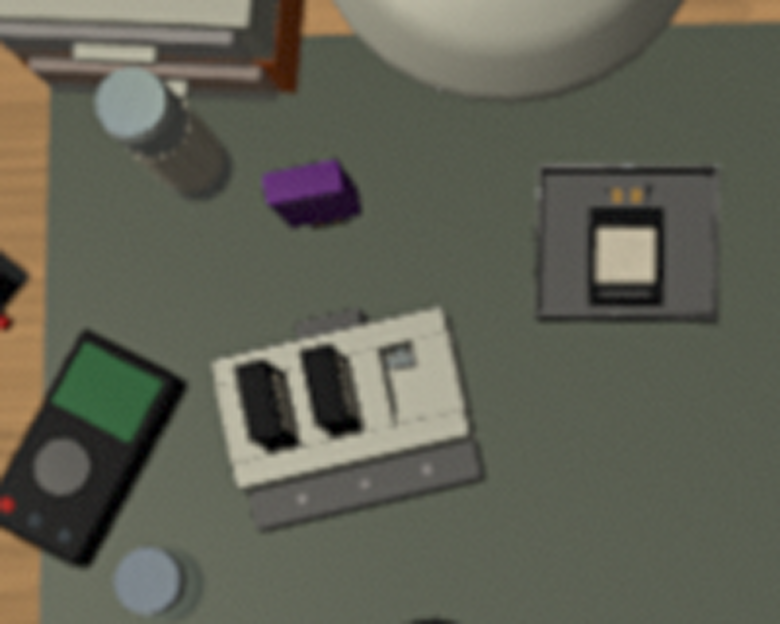

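Run:
```python
from h import *
plan([550.8,323.2,150],down(11.7))
```

```text
shift [-0.0173, 0.098, -0.6537] turn [-93.53, -0.03, -0.12] rows>= 14
```

Request:
arm_command:
  rows:
    - [[-0.017,0.098,-0.654],[-93.5,0,0],1]
    - [[-0.017,0.098,-0.654],[-93.5,0,0],1]
    - [[-0.017,0.098,-0.654],[-93.5,0,0],1]
    - [[-0.017,0.098,-0.654],[-93.5,0,0],1]
    - [[-0.017,0.098,-0.654],[-93.5,0,0],1]
    - [[-0.017,0.098,-0.654],[-93.5,0,0],1]
    - [[-0.017,0.098,-0.654],[-93.5,0,0],1]
    - [[-0.017,0.098,-0.654],[-93.5,0,0],1]
    - [[-0.017,0.098,-0.654],[-93.5,0,0],1]
    - [[-0.017,0.098,-0.654],[-93.5,0,0],1]
    - [[-0.017,0.098,-0.654],[-93.5,0,0],1]
    - [[-0.017,0.098,-0.654],[-93.5,0,0],1]
    - [[-0.017,0.098,-0.654],[-93.5,0,0],1]
    - [[-0.017,0.098,-0.654],[-93.5,0,0],1]
    - [[-0.017,0.098,-0.654],[-93.5,0,0],1]
    - [[-0.017,0.098,-0.654],[-93.5,0,0],1]
    - [[-0.017,0.098,-0.654],[-93.5,0,0],1]
    - [[-0.017,0.098,-0.654],[-93.5,0,0],1]

```text
time_s: 32.55
position: [551.2, 321.2, 148.9]
tool_rot: [-0.07, 0.704, 0.071, 0.703]
ft_force: [0.0, -0.1, -0.1]
width: 85.6
```

Run:
```python
from h import *
info()
im=arm.read_camera("wrist"); save(im,"w26",None,1.56); np.save("w26.npy",im)
plan([550.8,323.2,20],down(11.7))
```

```text
t 32.55 pos [551.2 321.2 148.9] psi 11.5 toolx [-0.001  0.001 -1.   ] w 85.6 F [ 0.  -0.1 -0.1] j [-0.13  0.77 -0.78  1.58  0.6   1.04 -0.88]
shift [0.1291, 0.0013, 0.0001] turn [-0.16, -0.03, -0.11] rows>= 3
```

View pics/w26.png

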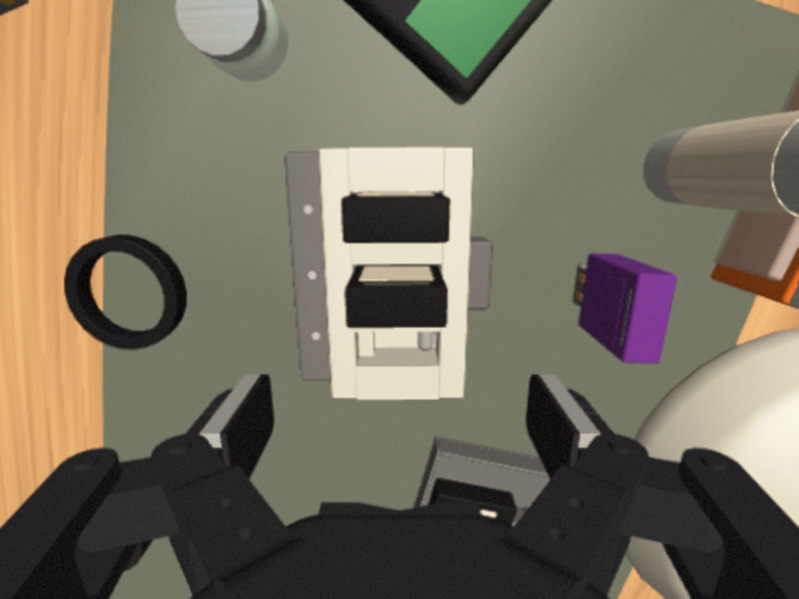

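Request:
arm_command:
  rows:
    - [[0.04,0.001,-0.0015],[-0.2,0,0],1]
    - [[0.07,0.001,-0.0015],[-0.2,0,0],1]
    - [[0.09,0.001,-0.0015],[-0.2,0,0],1]
    - [[0.11,0.001,-0.0015],[-0.2,0,0],1]
    - [[0.127,0.001,-0.0015],[-0.2,0,0],1]
    - [[0.127,0.001,-0.0015],[-0.2,0,0],1]
    - [[0.127,0.001,-0.0015],[-0.2,0,0],1]
    - [[0.127,0.001,-0.0015],[-0.2,0,0],0.5]
    - [[0.127,0.001,-0.0015],[-0.2,0,0],0.5]
    - [[0.127,0.001,-0.0015],[-0.2,0,0],0.5]
    - [[0.127,0.001,-0.0015],[-0.2,0,0],0.5]

```text
time_s: 33.7
position: [549.2, 325.4, 23.6]
tool_rot: [-0.072, 0.703, 0.075, 0.704]
ft_force: [-1.0, -0.8, 6.6]
width: 55.3
```

Run:
```python
from h import *
info()
im=arm.read_camera("wrist"); save(im,"w27",None,1.56); np.save("w27.npy",im)
```

```text
t 33.7 pos [549.2 325.4  23.6] psi 11.9 toolx [ 0.001  0.004 -1.   ] w 55.3 F [-1.  -0.8  6.6] j [-0.19  0.91 -0.68  1.67  0.74  0.83 -0.99]
```

View pics/w27.png

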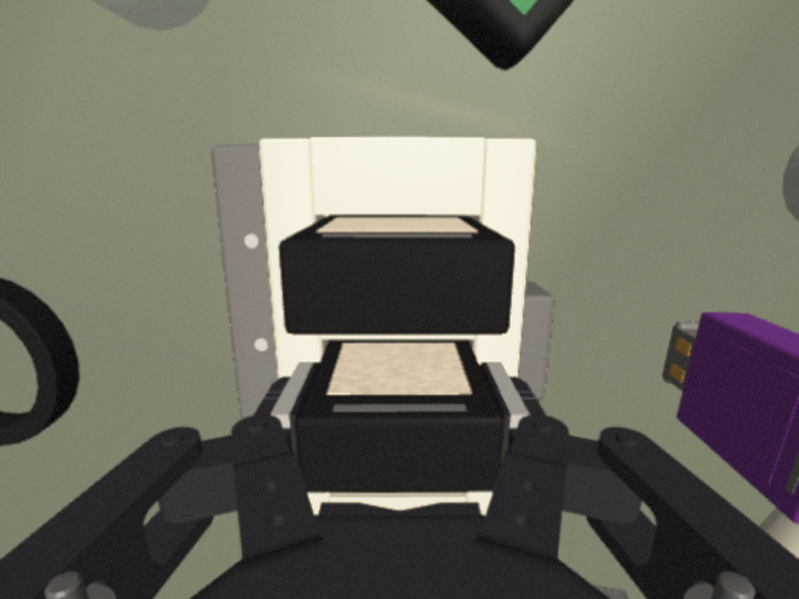

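Request:
arm_command:
  rows:
    - [[-0.003,0,0],[0,0,0],0.5]
    - [[-0.006,0,0],[0,0,0],0.5]
    - [[-0.009,0,0],[0,0,0],0.5]
    - [[-0.012,0,0],[0,0,0],0.5]
    - [[-0.016,0,0],[0,0,0],0.5]
    - [[-0.024,0,0],[0,0,0],0.5]
    - [[-0.045,0,0],[0,0,0],0.5]
    - [[-0.08,0,0],[0,0,0],0.5]
    - [[-0.11,0,0],[0,0,0],0.5]
    - [[-0.13,0,0],[0,0,0],0.5]
    - [[-0.13,0,0],[0,0,0],0.5]

```text
time_s: 34.85
position: [550.5, 326.8, 157.2]
tool_rot: [-0.071, 0.701, 0.076, 0.706]
ft_force: [0.2, -0.1, -0.4]
width: 55.6
```

Run:
```python
from h import *
info()
im=arm.read_camera("wrist"); save(im,"w28",None,1.2); np.save("w28.npy",im)
plan([530,110,155],down(90))
```

```text
t 34.85 pos [550.5 326.8 157.2] psi 11.9 toolx [ 0.006  0.008 -1.   ] w 55.6 F [ 0.2 -0.1 -0.4] j [-0.13  0.76 -0.79  1.58  0.6   1.05 -0.88]
shift [-0.0014, -0.2068, -0.0636] turn [-78.12, 0.36, -0.06] rows>= 10
```

View pics/w28.png

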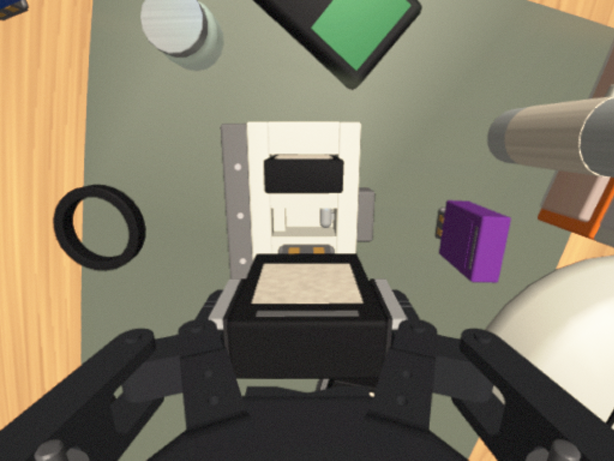

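Request:
arm_command:
  rows:
    - [[-0.001,-0.207,-0.064],[-78.1,0,0],0.5]
    - [[-0.001,-0.207,-0.064],[-78.1,0,0],0.5]
    - [[-0.001,-0.207,-0.064],[-78.1,0,0],0.5]
    - [[-0.001,-0.207,-0.064],[-78.1,0,0],0.5]
    - [[-0.001,-0.207,-0.064],[-78.1,0,0],0.5]
    - [[-0.001,-0.207,-0.064],[-78.1,0,0],0.5]
    - [[-0.001,-0.207,-0.064],[-78.1,0,0],0.5]
    - [[-0.001,-0.207,-0.064],[-78.1,0,0],0.5]
    - [[-0.001,-0.207,-0.064],[-78.1,0,0],0.5]
    - [[-0.001,-0.207,-0.064],[-78.1,0,0],0.5]
    - [[-0.001,-0.207,-0.064],[-78.1,0,0],0.5]
    - [[-0.001,-0.207,-0.064],[-78.1,0,0],0.5]

```text
time_s: 36.1
position: [528.5, 108.6, 152.3]
tool_rot: [-0.498, 0.5, 0.5, 0.501]
ft_force: [0.1, -0.9, -0.9]
width: 55.3
```

Run:
```python
from h import *
info()
plan([480,108,60],tilt(90,50))
```

```text
t 36.1 pos [528.5 108.6 152.3] psi 89.9 toolx [-0.001  0.003 -1.   ] w 55.3 F [ 0.1 -0.9 -0.9] j [ 0.43  0.79 -1.17  1.85  0.83  1.09  0.51]
shift [0.0924, 0.0484, -0.0009] turn [-0.08, 0.2, 49.92] rows>= 6
```

Request:
arm_command:
  rows:
    - [[0.03,0.03,0],[0,0,8],0.5]
    - [[0.05,0.04,0],[0,0,16],0.5]
    - [[0.065,0.048,0],[0,0,24],0.5]
    - [[0.08,0.048,0],[0,0,32],0.5]
    - [[0.092,0.048,0],[0,0,40],0.5]
    - [[0.092,0.048,0],[0,0,50],0.5]
    - [[0.092,0.048,0],[0,0,50],0.5]
    - [[0.092,0.048,0],[0,0,50],0.5]

```text
time_s: 36.9
position: [480.3, 109.7, 59.1]
tool_rot: [-0.241, 0.664, 0.665, 0.242]
ft_force: [0.5, 0.4, -0.5]
width: 55.5
```

Run:
```python
from h import *
info()
plan([480,108,13],tilt(90,50))
```

```text
t 36.9 pos [480.3 109.7  59.1] psi 89.9 toolx [-0.767  0.002 -0.642] w 55.5 F [ 0.5  0.4 -0.5] j [ 0.22  1.33 -1.    1.17  0.5   1.82  0.84]
shift [0.0298, -0.0351, -0.0018] turn [0.05, 0.13, -0.08] rows>= 1
```

Request:
arm_command:
  rows:
    - [[0.012,-0.014,-0.001],[0,0,0],0.5]
    - [[0.024,-0.028,-0.001],[0,0,0],0.5]
    - [[0.029,-0.034,-0.001],[0,0,0],0.5]
    - [[0.03,-0.0355,-0.001],[0,0,0],0.5]
    - [[0.031,-0.037,-0.001],[0,0,0],0.5]
    - [[0.031,-0.037,-0.001],[0,0,0],0.5]

```text
time_s: 37.5
position: [480.0, 107.1, 14.6]
tool_rot: [-0.241, 0.664, 0.666, 0.241]
ft_force: [-0.7, -4.3, 6.0]
width: 55.3
```

Request:
arm_command:
  rows:
    - [[0,0,0],[0,0,0],0.8]
    - [[0,0,0],[0,0,0],0.8]
    - [[0,0,0],[0,0,0],0.9]
    - [[0,0,0],[0,0,0],1]
    - [[0,0,0],[0,0,0],1]
    - [[-0.02,0.023,0],[0,0,0],1]
    - [[-0.045,0.054,0],[0,0,0],1]
    - [[-0.07,0.084,0],[0,0,0],1]
    - [[-0.07,0.084,0],[0,0,0],1]

```text
time_s: 38.4
position: [482.1, 109.4, 126.7]
tool_rot: [-0.243, 0.662, 0.666, 0.245]
ft_force: [0.5, 0.3, 0.2]
width: 85.5
```

Run:
```python
from h import *
info()
plan([520,108,127],down(90))
```

```text
t 38.4 pos [482.1 109.4 126.7] psi 90.0 toolx [-0.763  0.005 -0.647] w 85.5 F [0.5 0.3 0.2] j [ 0.23  1.24 -1.03  1.17  0.44  1.89  0.82]
shift [-0.029, -0.0243, -0.0014] turn [0.14, 0.37, -49.69] rows>= 6
```

Request:
arm_command:
  rows:
    - [[-0.029,-0.024,-0.001],[0,0,-49.7],1]
    - [[-0.029,-0.024,-0.001],[0,0,-49.7],1]
    - [[-0.029,-0.024,-0.001],[0,0,-49.7],1]
    - [[-0.029,-0.024,-0.001],[0,0,-49.7],1]
    - [[-0.029,-0.024,-0.001],[0,0,-49.7],1]
    - [[-0.029,-0.024,-0.001],[0,0,-49.7],1]
    - [[-0.029,-0.024,-0.001],[0,0,-49.7],1]
    - [[-0.029,-0.024,-0.001],[0,0,-49.7],1]

```text
time_s: 39.2
position: [518.0, 106.2, 122.2]
tool_rot: [-0.498, 0.501, 0.502, 0.499]
ft_force: [0.7, 0.1, -0.7]
width: 85.3
```

Run:
```python
from h import *
info()
im=arm.read_camera("wrist"); save(im,"w29",None,1.56); np.save("w29.npy",im)
```

```text
t 39.2 pos [518.  106.2 122.2] psi 90.0 toolx [-0.006  0.002 -1.   ] w 85.3 F [ 0.7  0.1 -0.7] j [ 0.41  0.8  -1.1   1.9   0.85  1.01  0.49]
```

View pics/w29.png

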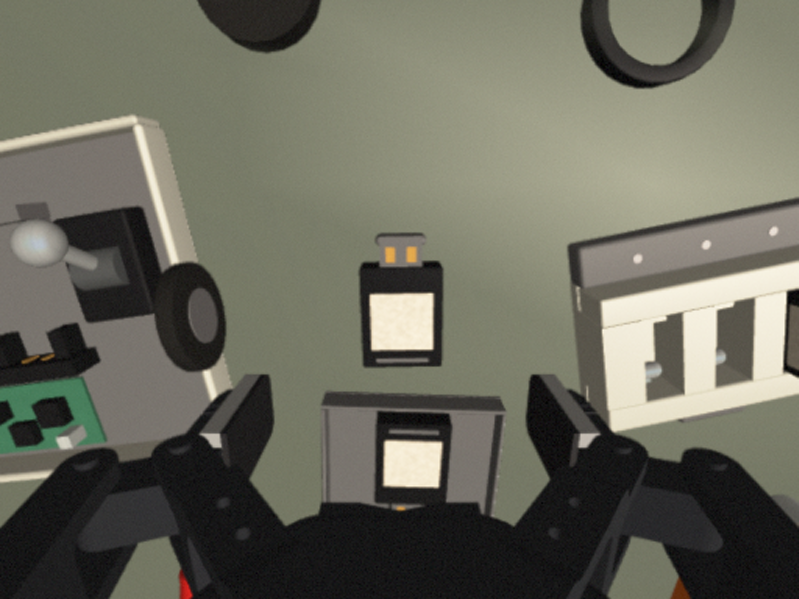

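Run:
```python
from h import *
m=arm.camera_model("wrist")
b=np.array([[360,265],[442,264],[442,365],[362,365]])/1.56
q=packfit(m,b,[520,108,np.pi],24,False); gp=fwd(q,-3,0); print("grip",gp.round(1))
plan([*gp,-33],down(np.degrees(q[2])-90))
```

```text
[528.1 108.7] 180.34 [] res [[-1.1, -0.3], [1.3, -0.2], [-0.0, 0.1], [-0.1, 0.6]]
grip [531.1 108.7]
shift [0.1549, -0.013, 0.0017] turn [-0.43, 0.17, -0.35] rows>= 4
```

Request:
arm_command:
  rows:
    - [[0.04,-0.014,0.002],[-0.4,0,-0.3],1]
    - [[0.08,-0.014,0.002],[-0.4,0,-0.3],1]
    - [[0.12,-0.014,0.002],[-0.4,0,-0.3],1]
    - [[0.14,-0.014,0.002],[-0.4,0,-0.3],1]
    - [[0.15,-0.014,0.002],[-0.4,0,-0.3],1]
    - [[0.155,-0.014,0.002],[-0.4,0,-0.3],1]
    - [[0.155,-0.014,0.002],[-0.4,0,-0.3],1]
    - [[0.155,-0.014,0.002],[-0.4,0,-0.3],0.5]
    - [[0.155,-0.014,0.002],[-0.4,0,-0.3],0.5]
    - [[0.155,-0.014,0.002],[-0.4,0,-0.3],0.5]
    - [[0.155,-0.014,0.002],[-0.4,0,-0.3],0.5]

```text
time_s: 40.35
position: [532.1, 109.3, -31.7]
tool_rot: [-0.501, 0.497, 0.502, 0.499]
ft_force: [-0.8, -0.5, 5.8]
width: 54.6
```

Run:
```python
from h import *
info()
im=arm.read_camera("wrist"); save(im,"w30",(180,140,340,340),3.9); np.save("w30.npy",im)
```

```text
t 40.35 pos [532.1 109.3 -31.7] psi 90.4 toolx [ 0.001  0.003 -1.   ] w 54.6 F [-0.8 -0.5  5.8] j [ 0.29  1.01 -0.89  1.95  1.15  0.8   0.29]
```

View pics/w30.png

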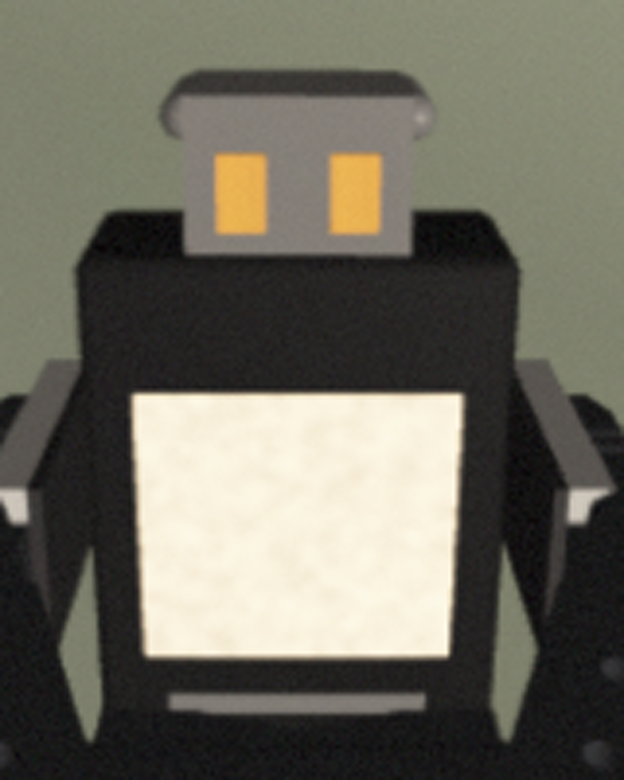

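Run:
```python
from h import *
plan([533.6,-249.9,110],down(-81.8))
```

```text
shift [-0.1427, 0.0006, -0.3588] turn [172.17, 0.14, -0.24] rows>= 21
```

Request:
arm_command:
  rows:
    - [[-0.02,0,0],[0,0,0],0.5]
    - [[-0.06,0,0],[0,0,0],0.5]
    - [[-0.1,0,0],[0,0,0],0.5]
    - [[-0.143,0,0],[0,0,0],0.5]
    - [[-0.143,0,-0.02],[8,0,0],0.5]
    - [[-0.143,0,-0.04],[16,0,0],0.5]
    - [[-0.143,0,-0.06],[24,0,0],0.5]
    - [[-0.143,0,-0.08],[32,0,0],0.5]
    - [[-0.143,0,-0.1],[40,0,0],0.5]
    - [[-0.143,0,-0.13],[48,0,0],0.5]
    - [[-0.143,0,-0.16],[56,0,0],0.5]
    - [[-0.143,0,-0.19],[64,0,0],0.5]
    - [[-0.143,0,-0.22],[72,0,0],0.5]
    - [[-0.143,0,-0.25],[80,0,0],0.5]
    - [[-0.143,0,-0.28],[88,0,0],0.5]
    - [[-0.143,0,-0.31],[96,0,0],0.5]
    - [[-0.143,0,-0.34],[104,0,0],0.5]
    - [[-0.143,0,-0.359],[112,0,0],0.5]
    - [[-0.143,0,-0.359],[120,0,0],0.5]
    - [[-0.143,0,-0.359],[120,0,0],0.5]

```text
time_s: 42.4
position: [533.4, -250.8, 109.2]
tool_rot: [0.182, 0.684, -0.181, 0.683]
ft_force: [-0.1, 0.6, -1.6]
width: 54.5
```

Run:
```python
from h import *
info()
plan([533.6,-249.9,110],down(-81.8))
```

```text
t 42.4 pos [ 533.4 -250.8  109.2] psi -29.7 toolx [-0.001  0.002 -1.   ] w 54.5 F [-0.1  0.6 -1.6] j [ 0.75  0.7  -0.58  1.76  0.5   0.83 -0.58]
shift [-0.0008, 0.0009, -0.0002] turn [52.08, -0.14, -0.05] rows>= 7
```

Request:
arm_command:
  rows:
    - [[-0.0008,0.001,0],[8,0,0],0.5]
    - [[-0.0008,0.001,0],[16,0,0],0.5]
    - [[-0.0008,0.001,0],[24,0,0],0.5]
    - [[-0.0008,0.001,0],[32,0,0],0.5]
    - [[-0.0008,0.001,0],[40,0,0],0.5]
    - [[-0.0008,0.001,0],[48,0,0],0.5]
    - [[-0.0008,0.001,0],[52,0,0],0.5]
    - [[-0.0008,0.001,0],[52,0,0],0.5]
    - [[0.03,0.001,0],[52,0,0],0.5]
    - [[0.06,0.001,0],[52,0,0],0.5]
    - [[0.085,0.001,0],[52,0,0],0.5]
    - [[0.085,0.001,0],[52,0,0],0.5]
    - [[0.085,0.001,0],[52,0,0],0.5]

```text
time_s: 43.7
position: [534.2, -248.4, 24.0]
tool_rot: [0.462, 0.537, -0.461, 0.535]
ft_force: [0.9, -0.6, -0.2]
width: 54.4
```

Run:
```python
from h import *
info()
im=arm.read_camera("wrist"); save(im,"w31",None,1.56); np.save("w31.npy",im)
plan([533.6,-249.9,4],down(-81.8))
```

```text
t 43.7 pos [ 534.2 -248.4   24. ] psi -81.5 toolx [-0.001  0.004 -1.   ] w 54.4 F [ 0.9 -0.6 -0.2] j [ 0.56  0.78 -0.28  1.81  0.35  0.6  -1.35]
shift [0.0208, -0.0016, 0.0009] turn [0.3, -0.16, -0.07] rows>= 1
```

View pics/w31.png

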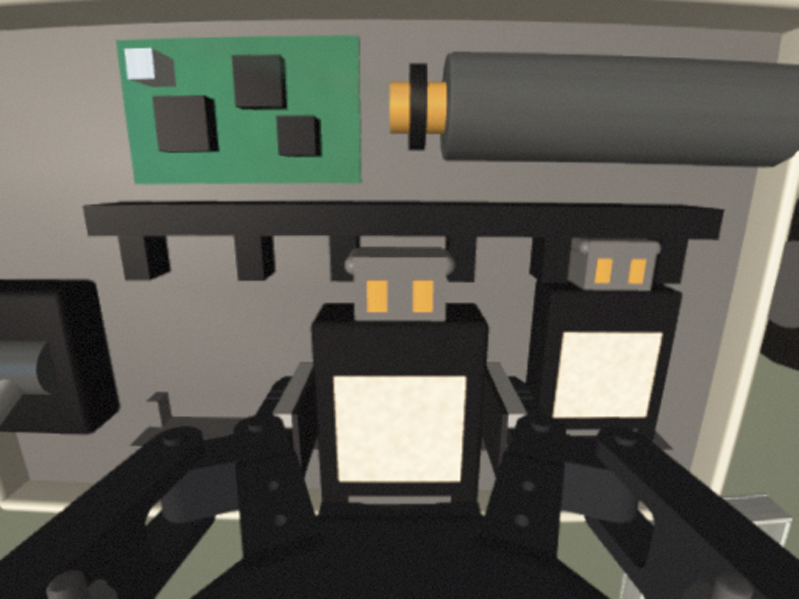

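Request:
arm_command:
  rows:
    - [[0.015,-0.0015,0.001],[0.3,0,0],0.5]
    - [[0.02,-0.0015,0.001],[0.3,0,0],0.5]
    - [[0.02,-0.0015,0.001],[0.3,0,0],0.5]
    - [[0.02,-0.0015,0.001],[0.3,0,0],0.5]

```text
time_s: 44.15
position: [533.4, -250.3, 4.8]
tool_rot: [0.464, 0.535, -0.463, 0.534]
ft_force: [-0.4, -0.3, -1.4]
width: 54.5
```

Run:
```python
from h import *
info()
im=arm.read_camera("wrist"); save(im,"w32",(180,120,340,340),3.5); np.save("w32.npy",im)
plan([533.6,-249.9,-19.5],down(-81.8))
```

```text
t 44.15 pos [ 533.4 -250.3    4.8] psi -81.9 toolx [ 0.001  0.003 -1.   ] w 54.5 F [-0.4 -0.3 -1.4] j [ 0.56  0.81 -0.26  1.82  0.36  0.56 -1.36]
shift [0.0242, 0.0002, -0.0004] turn [-0.1, -0.14, -0.06] rows>= 1
```

View pics/w32.png

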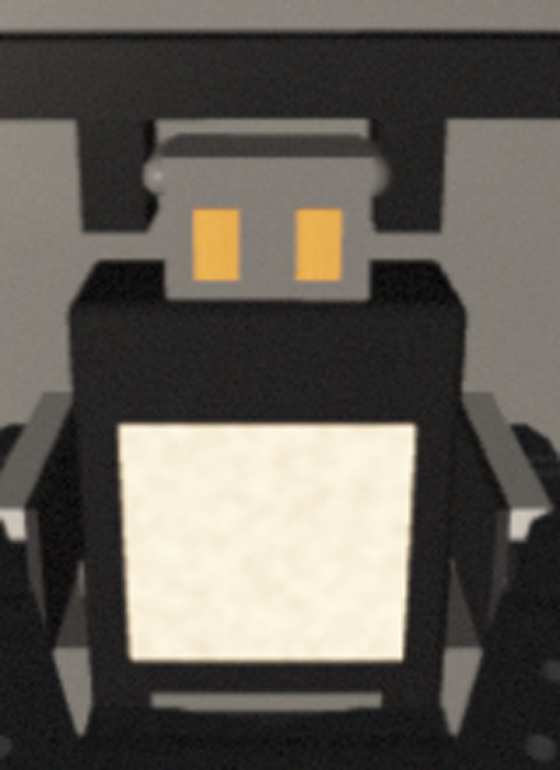

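Request:
arm_command:
  rows:
    - [[0.008,0.0003,-0.001],[0,0,0],0.5]
    - [[0.014,0.0003,-0.001],[0,0,0],0.5]
    - [[0.019,0.0003,-0.001],[0,0,0],0.5]
    - [[0.022,0.0003,-0.001],[0,0,0],0.5]
    - [[0.024,0.0003,-0.001],[0,0,0],0.5]
    - [[0.025,0.0003,-0.001],[0,0,0],0.5]
    - [[0.025,0.0003,-0.001],[0,0,0],0.5]

```text
time_s: 44.9
position: [532.4, -248.9, -19.6]
tool_rot: [0.464, 0.535, -0.463, 0.533]
ft_force: [-4.3, 2.2, 13.9]
width: 54.4
```

Run:
```python
from h import *
info()
im=arm.read_camera("wrist"); save(im,"w33",(180,120,340,340),3.5); np.save("w33.npy",im)
```

```text
t 44.9 pos [ 532.4 -248.9  -19.6] psi -81.9 toolx [-0.002  0.002 -1.   ] w 54.4 F [-4.3  2.2 13.9] j [ 0.54  0.85 -0.24  1.83  0.37  0.51 -1.38]
```

View pics/w33.png

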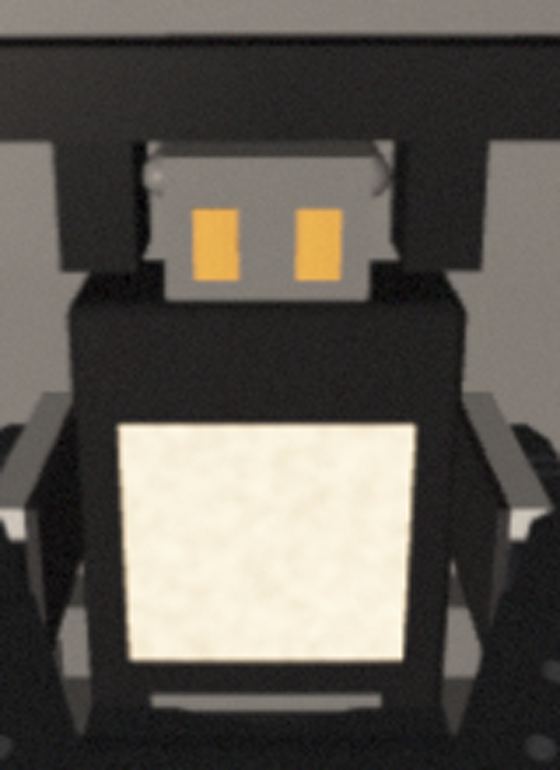

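Request:
arm_command:
  rows:
    - [[-0.001,0.001,0],[0,0,0],0.5]
    - [[-0.001,0.001,0],[0,0,0],0.5]
    - [[-0.001,0.001,0.0],[0,0,0],0.8]
    - [[-0.001,0.001,0],[0,0,0],0.8]
    - [[-0.001,0.001,0],[0,0,0],0.8]
    - [[-0.01,0.001,0],[0,0,0],0.8]
    - [[-0.03,0,0],[0,0,0],0.8]
    - [[-0.07,0,0],[0,0,0],0.8]
    - [[-0.12,0,0],[0,0,0],0.9]
    - [[-0.16,0,0],[0,0,0],1]
    - [[-0.16,0,0],[0,0,0],1]

```text
time_s: 46.05
position: [537.4, -250.9, 145.3]
tool_rot: [0.466, 0.531, -0.462, 0.537]
ft_force: [0.8, -0.5, -0.0]
width: 85.5
```

Run:
```python
from h import *
info()
im=arm.read_camera("wrist"); save(im,"w34",None,1.56); np.save("w34.npy",im)
im=arm.read_camera("top"); save(im,"t34",(100,130,200,220),5)
plan([541.0,369.5,150],down(11.7))
```

```text
t 46.05 pos [ 537.4 -250.9  145.3] psi -81.9 toolx [ 0.01  -0.002 -1.   ] w 85.5 F [ 0.8 -0.5 -0. ] j [ 0.62  0.62 -0.35  1.74  0.27  0.83 -1.29]
shift [-0.0087, 0.0944, -0.6123] turn [-93.63, 0.02, -0.14] rows>= 13
```

View pics/w34.png

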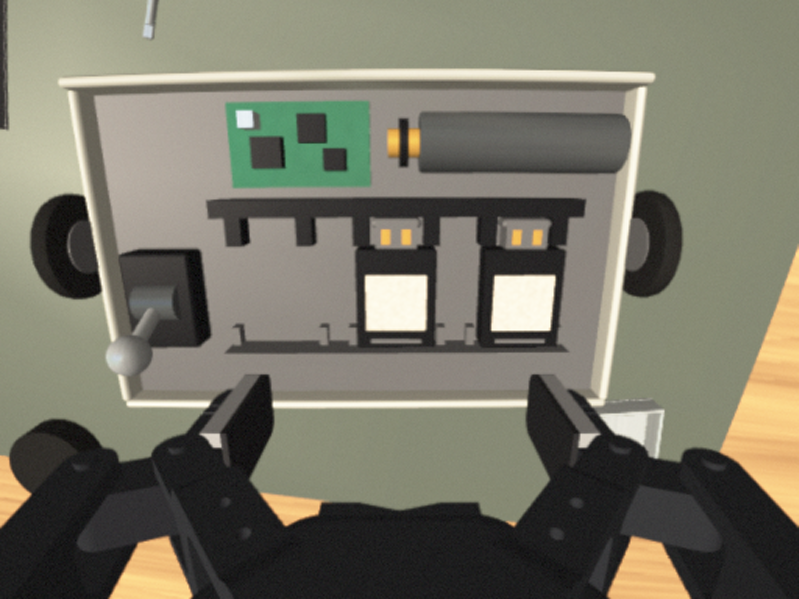

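View pics/t34.png

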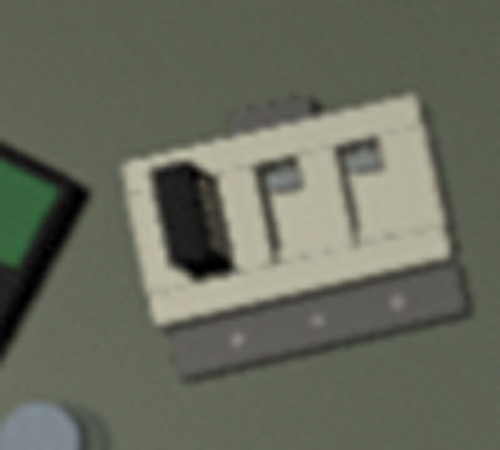

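Request:
arm_command:
  rows:
    - [[-0.009,0.093,-0.613],[-93.6,0,0],1]
    - [[-0.009,0.093,-0.613],[-93.6,0,0],1]
    - [[-0.009,0.093,-0.613],[-93.6,0,0],1]
    - [[-0.009,0.093,-0.613],[-93.6,0,0],1]
    - [[-0.009,0.093,-0.613],[-93.6,0,0],1]
    - [[-0.009,0.093,-0.613],[-93.6,0,0],1]
    - [[-0.009,0.093,-0.613],[-93.6,0,0],1]
    - [[-0.009,0.093,-0.613],[-93.6,0,0],1]
    - [[-0.009,0.093,-0.613],[-93.6,0,0],1]
    - [[-0.009,0.093,-0.613],[-93.6,0,0],1]
    - [[-0.009,0.093,-0.613],[-93.6,0,0],1]
    - [[-0.009,0.093,-0.613],[-93.6,0,0],1]
    - [[-0.009,0.093,-0.613],[-93.6,0,0],1]
    - [[-0.009,0.093,-0.613],[-93.6,0,0],1]
    - [[-0.009,0.093,-0.613],[-93.6,0,0],1]
    - [[-0.009,0.093,-0.613],[-93.6,0,0],1]
    - [[-0.009,0.093,-0.613],[-93.6,0,0],1]

```text
time_s: 47.85
position: [539.5, 368.1, 149.1]
tool_rot: [-0.071, 0.704, 0.072, 0.703]
ft_force: [0.1, 0.4, 0.2]
width: 85.4
```

Run:
```python
from h import *
info()
im=arm.read_camera("wrist"); save(im,"w35",None,1.56); np.save("w35.npy",im)
plan([539.7,370.5,21],down(11.7))
```

```text
t 47.85 pos [539.5 368.1 149.1] psi 11.6 toolx [-0.001  0.001 -1.   ] w 85.4 F [0.1 0.4 0.2] j [-0.23  0.78 -0.75  1.54  0.58  1.06 -0.92]
shift [0.1284, 0.0016, 0.0007] turn [-0.14, -0.03, -0.11] rows>= 3
```

View pics/w35.png

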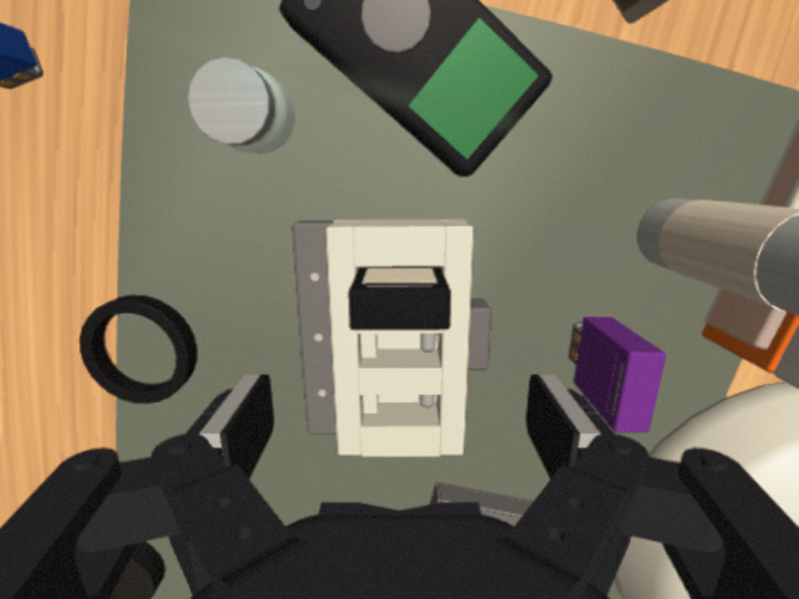

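Request:
arm_command:
  rows:
    - [[0.04,0.001,0],[-0.1,0,0],1]
    - [[0.07,0.001,0],[-0.1,0,0],1]
    - [[0.09,0.001,0],[-0.1,0,0],1]
    - [[0.11,0.001,0],[-0.1,0,0],1]
    - [[0.127,0.001,0],[-0.1,0,0],1]
    - [[0.127,0.001,0],[-0.1,0,0],1]
    - [[0.127,0.001,0],[-0.1,0,0],1]
    - [[0.127,0.001,0],[-0.1,0,0],0.5]
    - [[0.127,0.001,0],[-0.1,0,0],0.5]
    - [[0.127,0.001,0],[-0.1,0,0],0.5]
    - [[0.127,0.001,0],[-0.1,0,0],0.5]

```text
time_s: 49.0
position: [539.1, 372.5, 24.0]
tool_rot: [-0.071, 0.703, 0.074, 0.704]
ft_force: [-1.7, -0.9, 6.1]
width: 55.2
```

Run:
```python
from h import *
info()
im=arm.read_camera("wrist"); save(im,"w36",None,1.2); np.save("w36.npy",im)
```

```text
t 49.0 pos [539.1 372.5  24. ] psi 11.8 toolx [ 0.001  0.004 -1.   ] w 55.2 F [-1.7 -0.9  6.1] j [-0.28  0.92 -0.66  1.62  0.7   0.85 -1.02]
```

View pics/w36.png

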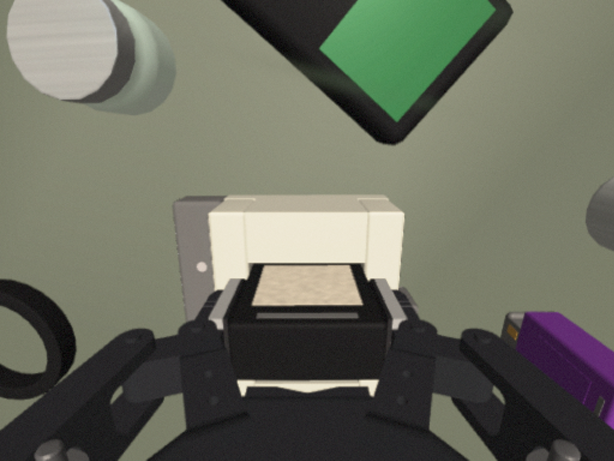

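Request:
arm_command:
  rows:
    - [[-0.003,0,0],[0,0,0],0.5]
    - [[-0.006,0,0],[0,0,0],0.5]
    - [[-0.009,0,0],[0,0,0],0.5]
    - [[-0.012,0,0],[0,0,0],0.5]
    - [[-0.016,0,0],[0,0,0],0.5]
    - [[-0.024,0,0],[0,0,0],0.5]
    - [[-0.045,0,0],[0,0,0],0.5]
    - [[-0.08,0,0],[0,0,0],0.5]
    - [[-0.11,0,0],[0,0,0],0.5]
    - [[-0.13,0,0],[0,0,0],0.5]
    - [[-0.13,0,0],[0,0,0],0.5]

```text
time_s: 50.15
position: [540.2, 373.7, 157.7]
tool_rot: [-0.07, 0.701, 0.075, 0.706]
ft_force: [1.2, 1.6, -2.1]
width: 55.3
```

Run:
```python
from h import *
info()
im=arm.read_camera("wrist"); save(im,"w37",None,1.2); np.save("w37.npy",im)
plan([530,110,155],down(90))
```

```text
t 50.15 pos [540.2 373.7 157.7] psi 11.8 toolx [ 0.005  0.008 -1.   ] w 55.3 F [ 1.2  1.6 -2.1] j [-0.23  0.77 -0.76  1.53  0.58  1.06 -0.92]
shift [-0.0012, -0.2549, -0.0628] turn [-78.22, 0.36, -0.08] rows>= 10
```

View pics/w37.png

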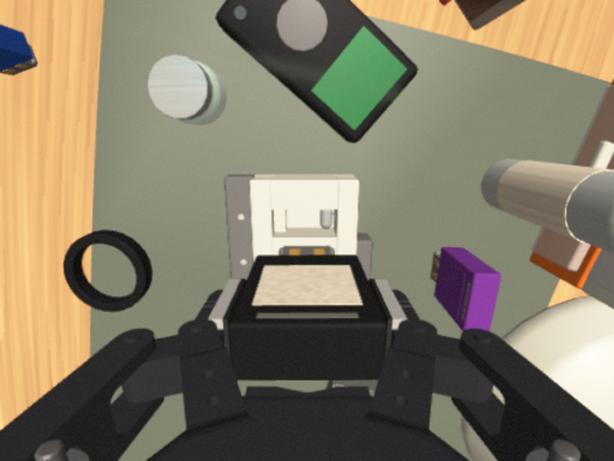

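Request:
arm_command:
  rows:
    - [[-0.001,-0.255,-0.063],[-78.2,0,0],0.5]
    - [[-0.001,-0.255,-0.063],[-78.2,0,0],0.5]
    - [[-0.001,-0.255,-0.063],[-78.2,0,0],0.5]
    - [[-0.001,-0.255,-0.063],[-78.2,0,0],0.5]
    - [[-0.001,-0.255,-0.063],[-78.2,0,0],0.5]
    - [[-0.001,-0.255,-0.063],[-78.2,0,0],0.5]
    - [[-0.001,-0.255,-0.063],[-78.2,0,0],0.5]
    - [[-0.001,-0.255,-0.063],[-78.2,0,0],0.5]
    - [[-0.001,-0.255,-0.063],[-78.2,0,0],0.5]
    - [[-0.001,-0.255,-0.063],[-78.2,0,0],0.5]
    - [[-0.001,-0.255,-0.063],[-78.2,0,0],0.5]
    - [[-0.001,-0.255,-0.063],[-78.2,0,0],0.5]

```text
time_s: 51.4
position: [528.8, 108.8, 152.5]
tool_rot: [-0.498, 0.5, 0.5, 0.501]
ft_force: [0.6, -0.1, -1.7]
width: 55.5
```

Run:
```python
from h import *
info()
plan([480,108,60],tilt(90,50))
```

```text
t 51.4 pos [528.8 108.8 152.5] psi 89.8 toolx [-0.001  0.003 -1.   ] w 55.5 F [ 0.6 -0.1 -1.7] j [ 0.43  0.78 -1.15  1.85  0.82  1.08  0.52]
shift [0.0926, 0.0486, -0.0011] turn [-0.08, 0.21, 49.92] rows>= 6
```

Request:
arm_command:
  rows:
    - [[0.03,0.03,0],[0,0,8],0.5]
    - [[0.05,0.04,0],[0,0,16],0.5]
    - [[0.065,0.048,0],[0,0,24],0.5]
    - [[0.08,0.048,0],[0,0,32],0.5]
    - [[0.092,0.048,0],[0,0,40],0.5]
    - [[0.092,0.048,0],[0,0,50],0.5]
    - [[0.092,0.048,0],[0,0,50],0.5]
    - [[0.092,0.048,0],[0,0,50],0.5]

```text
time_s: 52.2
position: [480.7, 110.0, 59.2]
tool_rot: [-0.241, 0.664, 0.665, 0.242]
ft_force: [-0.2, 0.1, -2.4]
width: 55.4
```

Run:
```python
from h import *
info()
im=arm.read_camera("side"); save(im,"s38",(150,100,350,260),3.5)
plan([480,108,13],tilt(90,50))
```

```text
t 52.2 pos [480.7 110.   59.2] psi 89.9 toolx [-0.767  0.002 -0.642] w 55.4 F [-0.2  0.1 -2.4] j [ 0.22  1.32 -0.99  1.17  0.49  1.82  0.84]
shift [0.0316, -0.0363, -0.0022] turn [0.15, 0.11, 0.06] rows>= 1
```

View pics/s38.png

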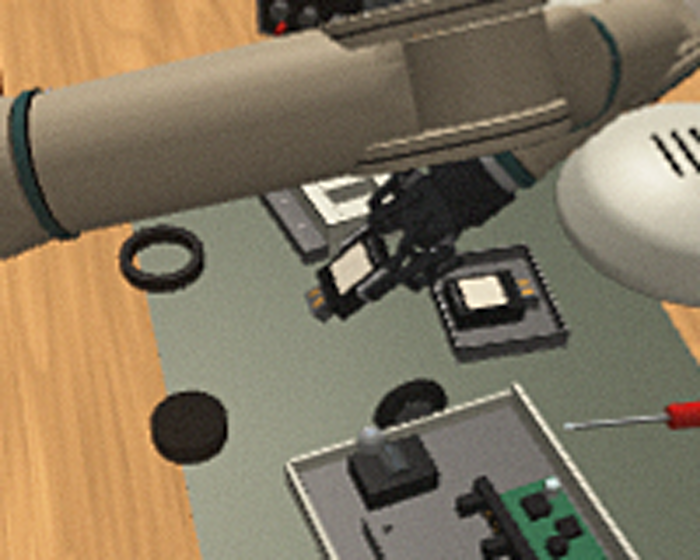

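Request:
arm_command:
  rows:
    - [[0.012,-0.014,-0.001],[0,0,0],0.5]
    - [[0.024,-0.028,-0.001],[0,0,0],0.5]
    - [[0.029,-0.034,-0.001],[0,0,0],0.5]
    - [[0.03,-0.0355,-0.001],[0,0,0],0.5]
    - [[0.031,-0.037,-0.001],[0,0,0],0.5]
    - [[0.031,-0.037,-0.001],[0,0,0],0.5]

```text
time_s: 52.85
position: [480.3, 107.1, 15.5]
tool_rot: [-0.241, 0.664, 0.666, 0.24]
ft_force: [1.9, -2.3, 10.4]
width: 55.3
```

Request:
arm_command:
  rows:
    - [[0,0,0],[0,0,0],0.8]
    - [[0,0,0],[0,0,0],0.8]
    - [[0,0,0],[0,0,0],0.9]
    - [[0,0,0],[0,0,0],1]
    - [[0,0,0],[0,0,0],1]
    - [[-0.02,0.023,0],[0,0,0],1]
    - [[-0.045,0.054,0],[0,0,0],1]
    - [[-0.07,0.084,0],[0,0,0],1]
    - [[-0.07,0.084,0],[0,0,0],1]

```text
time_s: 53.75
position: [482.4, 109.5, 127.0]
tool_rot: [-0.243, 0.662, 0.666, 0.245]
ft_force: [-0.7, 0.1, 0.8]
width: 85.2
```

Request:
arm_command:
  rows:
    - [[-0.029,-0.024,-0.001],[0,0,-49.7],1]
    - [[-0.029,-0.024,-0.001],[0,0,-49.7],1]
    - [[-0.029,-0.024,-0.001],[0,0,-49.7],1]
    - [[-0.029,-0.024,-0.001],[0,0,-49.7],1]
    - [[-0.029,-0.024,-0.001],[0,0,-49.7],1]
    - [[-0.029,-0.024,-0.001],[0,0,-49.7],1]
    - [[-0.029,-0.024,-0.001],[0,0,-49.7],1]
    - [[-0.029,-0.024,-0.001],[0,0,-49.7],1]

```text
time_s: 54.55
position: [518.2, 106.3, 122.4]
tool_rot: [-0.498, 0.501, 0.502, 0.499]
ft_force: [0.4, 0.5, -0.0]
width: 85.4
```

Run:
```python
from h import *
info()
im=arm.read_camera("wrist"); save(im,"w39",None,1.56); np.save("w39.npy",im)
```

```text
t 54.55 pos [518.2 106.3 122.4] psi 90.0 toolx [-0.006  0.002 -1.   ] w 85.4 F [ 0.4  0.5 -0. ] j [ 0.4   0.79 -1.09  1.9   0.84  1.    0.5 ]
```

View pics/w39.png

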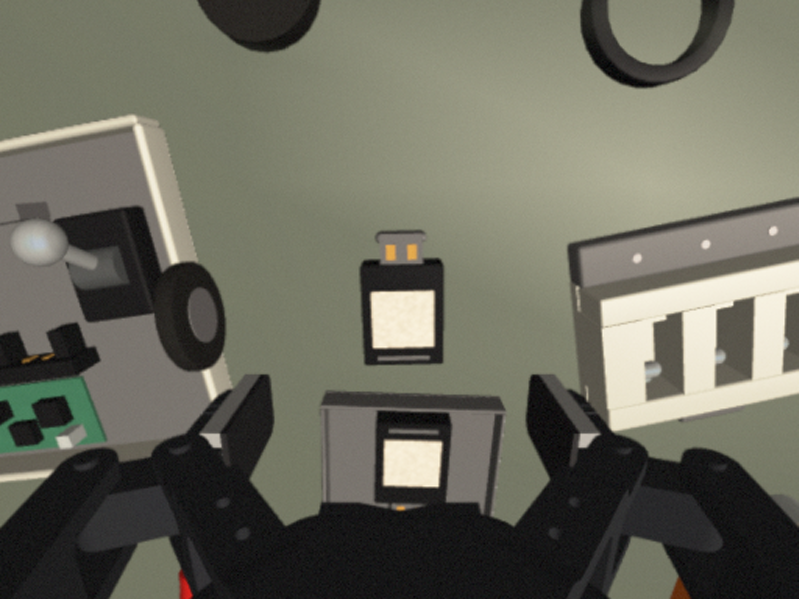

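Request:
arm_command:
  rows:
    - [[0.04,-0.013,0.002],[-0.4,0,-0.3],1]
    - [[0.08,-0.013,0.002],[-0.4,0,-0.3],1]
    - [[0.12,-0.013,0.002],[-0.4,0,-0.3],1]
    - [[0.14,-0.013,0.002],[-0.4,0,-0.3],1]
    - [[0.15,-0.013,0.002],[-0.4,0,-0.3],1]
    - [[0.155,-0.013,0.002],[-0.4,0,-0.3],1]
    - [[0.155,-0.013,0.002],[-0.4,0,-0.3],1]
    - [[0.155,-0.013,0.002],[-0.4,0,-0.3],0.5]
    - [[0.155,-0.013,0.002],[-0.4,0,-0.3],0.5]
    - [[0.155,-0.013,0.002],[-0.4,0,-0.3],0.5]
    - [[0.155,-0.013,0.002],[-0.4,0,-0.3],0.5]

```text
time_s: 55.7
position: [531.3, 109.5, -31.4]
tool_rot: [-0.501, 0.497, 0.502, 0.499]
ft_force: [-0.9, -1.3, 4.7]
width: 54.5
```

Run:
```python
from h import *
info()
im=arm.read_camera("wrist"); save(im,"w40",(180,140,340,340),3.9); np.save("w40.npy",im)
plan([520.7,-162.9,110],down(-81.8))
```

```text
t 55.7 pos [531.3 109.5 -31.4] psi 90.4 toolx [ 0.001  0.003 -1.   ] w 54.5 F [-0.9 -1.3  4.7] j [ 0.28  1.   -0.88  1.95  1.14  0.79  0.29]
shift [-0.1423, 0.0122, -0.2719] turn [172.17, 0.14, -0.25] rows>= 21
```

View pics/w40.png

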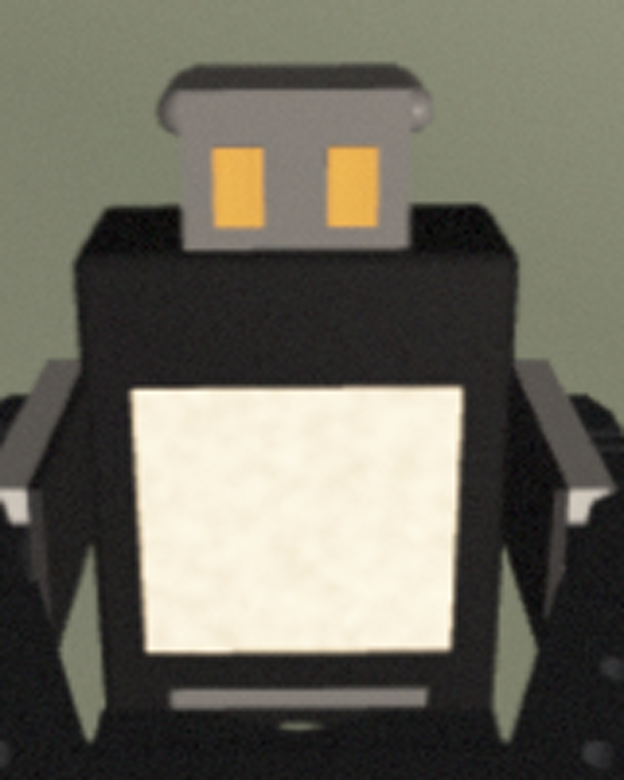

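Request:
arm_command:
  rows:
    - [[-0.02,0,0],[0,0,0],0.5]
    - [[-0.06,0,0],[0,0,0],0.5]
    - [[-0.1,0,0],[0,0,0],0.5]
    - [[-0.143,0,0],[0,0,0],0.5]
    - [[-0.143,0,-0.02],[8,0,0],0.5]
    - [[-0.143,0,-0.04],[16,0,0],0.5]
    - [[-0.143,0,-0.06],[24,0,0],0.5]
    - [[-0.143,0,-0.08],[32,0,0],0.5]
    - [[-0.143,0,-0.1],[40,0,0],0.5]
    - [[-0.143,0,-0.12],[48,0,0],0.5]
    - [[-0.143,0.005,-0.14],[56,0,0],0.5]
    - [[-0.143,0.01,-0.16],[64,0,0],0.5]
    - [[-0.143,0.012,-0.18],[72,0,0],0.5]
    - [[-0.143,0.012,-0.2],[80,0,0],0.5]
    - [[-0.143,0.012,-0.22],[88,0,0],0.5]
    - [[-0.143,0.012,-0.24],[96,0,0],0.5]
    - [[-0.143,0.012,-0.26],[104,0,0],0.5]
    - [[-0.143,0.012,-0.272],[112,0,0],0.5]
    - [[-0.143,0.012,-0.272],[120,0,0],0.5]
    - [[-0.143,0.012,-0.272],[120,0,0],0.5]

```text
time_s: 57.75
position: [520.1, -163.4, 109.8]
tool_rot: [0.182, 0.684, -0.18, 0.683]
ft_force: [0.4, 0.7, -1.4]
width: 54.4
```

Run:
```python
from h import *
info()
plan([519.9,-163,110],down(-81.8))
```

```text
t 57.75 pos [ 520.1 -163.4  109.8] psi -29.7 toolx [-0.001  0.002 -1.   ] w 54.4 F [ 0.4  0.7 -1.4] j [ 0.62  0.64 -0.56  1.88  0.48  0.75 -0.73]
shift [-0.0002, 0.0003, -0.0004] turn [52.12, -0.13, -0.05] rows>= 7
```

Request:
arm_command:
  rows:
    - [[0,0,0],[8,0,0],0.5]
    - [[0,0,0],[16,0,0],0.5]
    - [[0,0,0],[24,0,0],0.5]
    - [[0,0,0],[32,0,0],0.5]
    - [[0,0,0],[40,0,0],0.5]
    - [[0,0,0],[48,0,0],0.5]
    - [[0,0,0],[52,0,0],0.5]
    - [[0,0,0],[52,0,0],0.5]
    - [[0.03,0,0],[52,0,0],0.5]
    - [[0.06,0,0],[52,0,0],0.5]
    - [[0.085,0,0],[52,0,0],0.5]
    - [[0.085,0,0],[52,0,0],0.5]
    - [[0.085,0,0],[52,0,0],0.5]

```text
time_s: 59.05
position: [520.3, -162.3, 24.5]
tool_rot: [0.462, 0.537, -0.461, 0.535]
ft_force: [0.5, -0.8, -0.6]
width: 54.4
```

Run:
```python
from h import *
info()
im=arm.read_camera("wrist"); save(im,"w41",None,1.56); np.save("w41.npy",im)
im=arm.read_camera("side"); save(im,"s41",(230,200,360,300),6)
plan([519.9,-163,4],down(-81.8))
```

```text
t 59.05 pos [ 520.3 -162.3   24.5] psi -81.5 toolx [-0.001  0.004 -1.   ] w 54.4 F [ 0.5 -0.8 -0.6] j [ 0.41  0.74 -0.24  1.94  0.33  0.51 -1.48]
shift [0.0217, -0.0016, 0.0] turn [0.26, -0.15, -0.11] rows>= 1
```

View pics/w41.png

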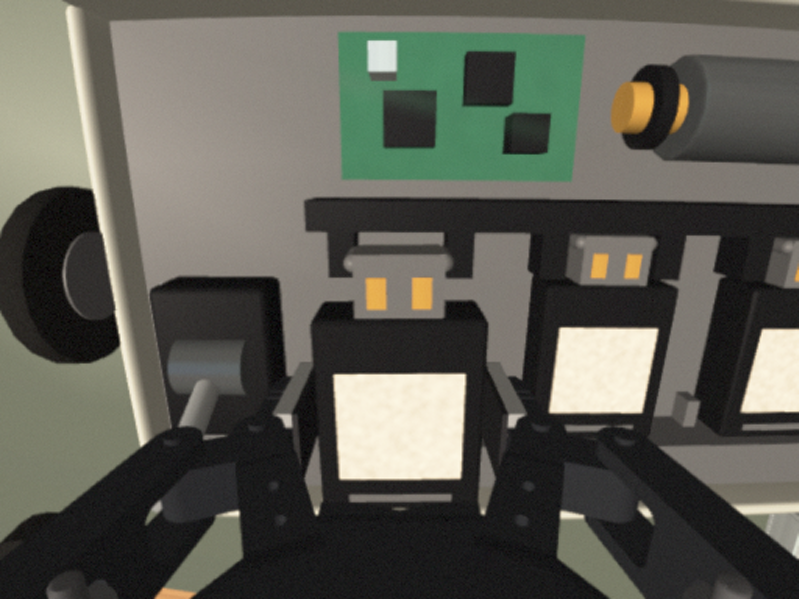

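View pics/s41.png

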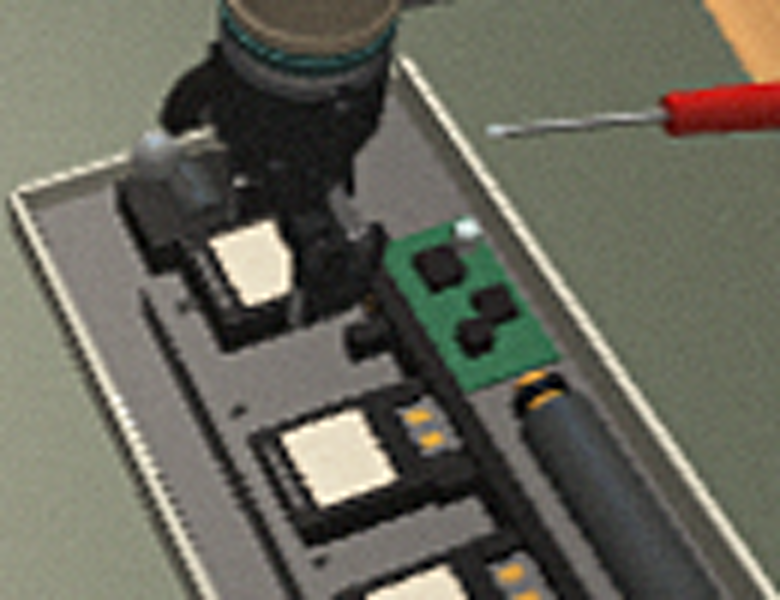

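Request:
arm_command:
  rows:
    - [[0.015,-0.0015,0],[0.2,0,0],0.5]
    - [[0.02,-0.0015,0],[0.2,0,0],0.5]
    - [[0.02,-0.0015,0],[0.2,0,0],0.5]
    - [[0.02,-0.0015,0],[0.2,0,0],0.5]

```text
time_s: 59.55
position: [519.4, -163.1, 5.1]
tool_rot: [0.464, 0.535, -0.462, 0.534]
ft_force: [-0.2, -0.2, -2.4]
width: 54.5
```

Run:
```python
from h import *
info()
im=arm.read_camera("wrist"); save(im,"w42",(180,120,340,340),3.5); np.save("w42.npy",im)
plan([519.9,-163,-19.5],down(-81.8))
```

```text
t 59.55 pos [ 519.4 -163.1    5.1] psi -81.8 toolx [ 0.     0.003 -1.   ] w 54.5 F [-0.2 -0.2 -2.4] j [ 0.4   0.77 -0.22  1.95  0.34  0.46 -1.5 ]
shift [0.0246, 0.0005, 0.0001] turn [-0.01, -0.15, -0.05] rows>= 1
```

View pics/w42.png

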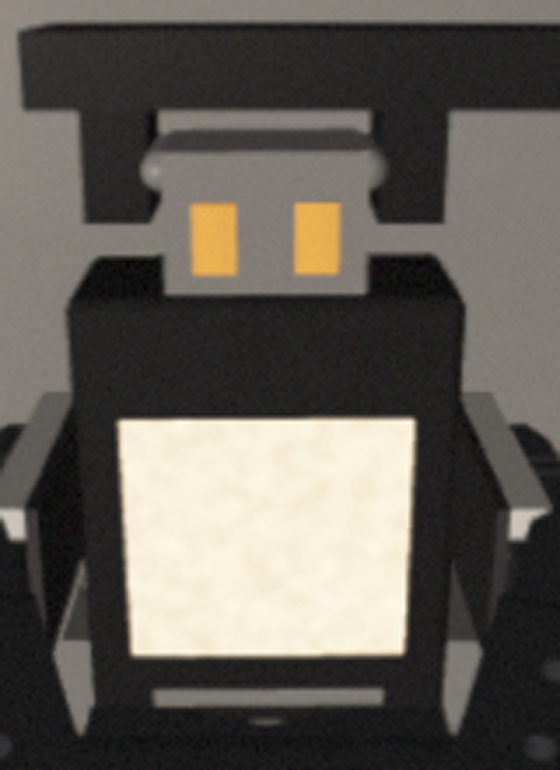

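Request:
arm_command:
  rows:
    - [[0.008,0.0008,0],[0,0,0],0.5]
    - [[0.014,0.0008,0],[0,0,0],0.5]
    - [[0.019,0.0008,0],[0,0,0],0.5]
    - [[0.022,0.0008,0],[0,0,0],0.5]
    - [[0.024,0.0008,0],[0,0,0],0.5]
    - [[0.0245,0.0008,0],[0,0,0],0.5]
    - [[0.0245,0.0008,0],[0,0,0],0.5]

```text
time_s: 60.3
position: [519.1, -162.6, -19.4]
tool_rot: [0.463, 0.535, -0.463, 0.533]
ft_force: [-2.8, 1.6, 8.0]
width: 54.3
```

Run:
```python
from h import *
info()
im=arm.read_camera("wrist"); save(im,"w43",None,1.56); np.save("w43.npy",im)
im=arm.read_camera("side"); save(im,"s43",(230,200,360,300),6)
```

```text
t 60.3 pos [ 519.1 -162.6  -19.4] psi -81.8 toolx [-0.002  0.003 -1.   ] w 54.3 F [-2.8  1.6  8. ] j [ 0.38  0.81 -0.2   1.95  0.36  0.41 -1.51]
```

View pics/w43.png

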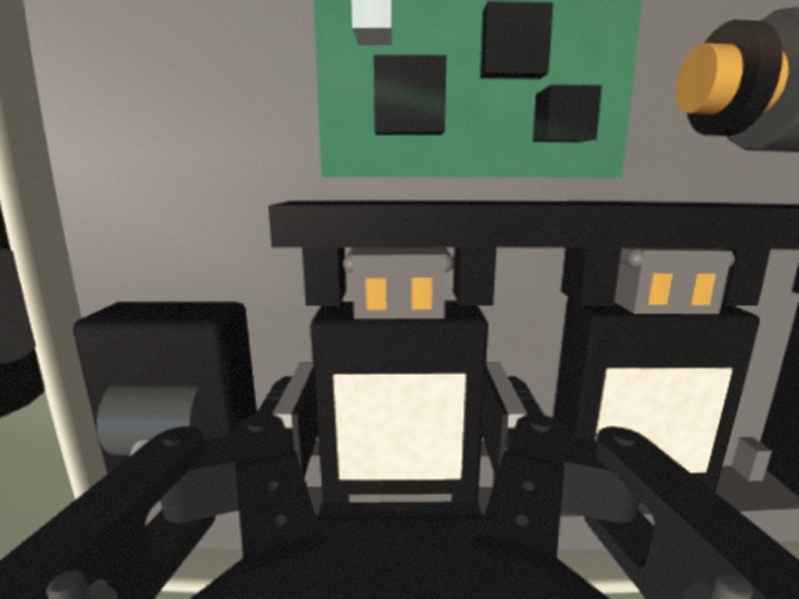

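View pics/s43.png

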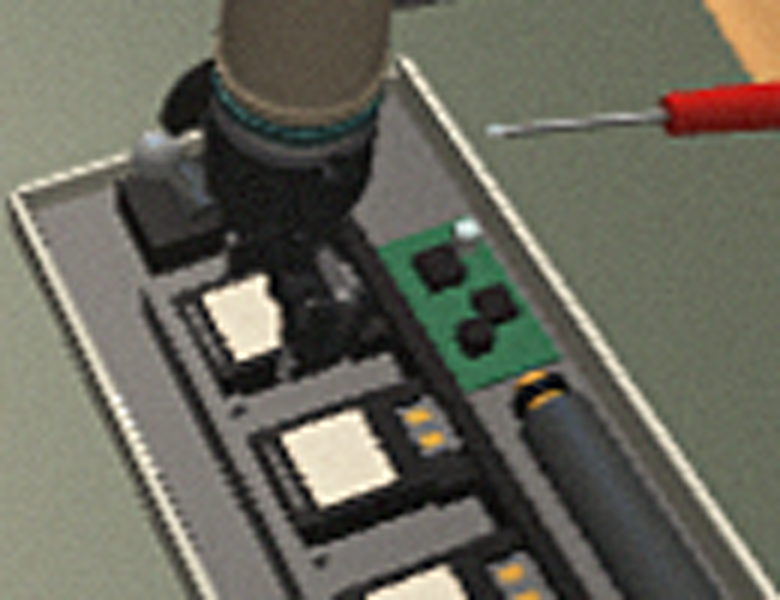

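Seated on the floor (8 N), lever untouched. Release with a small opening and lift.

Request:
arm_command:
  rows:
    - [[0,0.0005,0],[0,0,0],0.5]
    - [[0,0.0005,0],[0,0,0],0.76]
    - [[0,0.0005,0],[0,0,0],0.76]
    - [[0,0.0005,0],[0,0,0],0.76]
    - [[-0.01,0.0005,0],[0,0,0],0.76]
    - [[-0.03,0,0],[0,0,0],0.76]
    - [[-0.07,0,0],[0,0,0],0.76]
    - [[-0.12,0,0],[0,0,0],0.76]
    - [[-0.16,0,0],[0,0,0],0.8]
    - [[-0.19,0,0.03],[0,0,0],1]
    - [[-0.19,0,0.06],[0,0,0],1]
    - [[-0.19,0,0.06],[0,0,0],1]

```text
time_s: 61.6
position: [528.6, -228.7, 171.5]
tool_rot: [0.465, 0.532, -0.465, 0.534]
ft_force: [-0.0, -0.0, -0.8]
width: 85.4
```

Run:
```python
from h import *
info()
im=arm.read_camera("wrist"); save(im,"w44",None,1.56); np.save("w44.npy",im)
m=arm.camera_model("wrist")
for d in arm.find_in("switch_tip","wrist")[:2]: print(np.round(d['point'],1),d['conf'],(proj(m,d['point'])*1.56).round())
im=arm.read_camera("top"); save(im,"t44",(200,100,460,250),3)
for d in arm.find_in("switch_tip","top")[:2]: print(np.round(d['point'],1),d['conf'])
```

```text
t 61.6 pos [ 528.6 -228.7  171.5] psi -82.2 toolx [ 0.002 -0.002 -1.   ] w 85.4 F [-0.  -0.  -0.8] j [ 0.58  0.56 -0.34  1.75  0.23  0.87 -1.3 ]
[485.7 -91.7  89. ] 0.6 [[187. 328.]]
[476.3 -81.6  90.3] 0.65
```

View pics/w44.png

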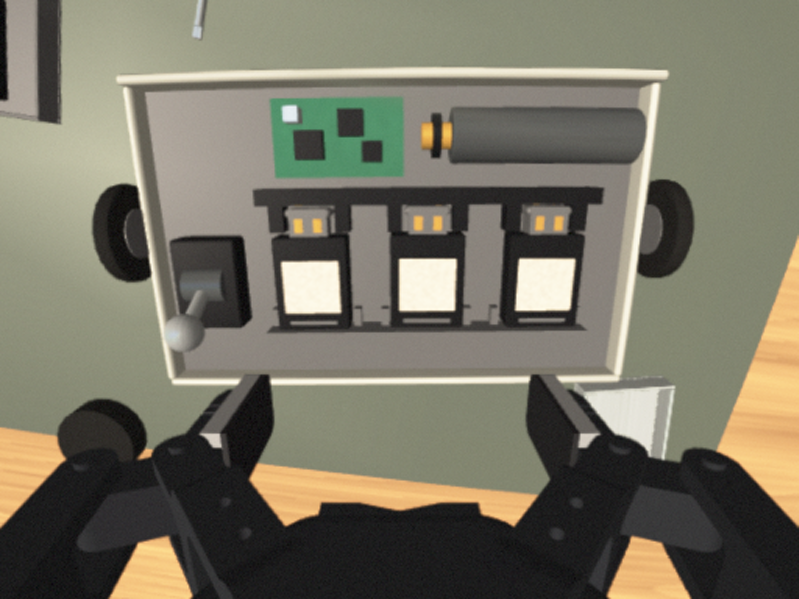

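Run:
```python
from h import *
m=arm.camera_model("wrist"); q=[535,-248.6,np.radians(8.4)]
for n,b in (("+y",[[281,261],[341,261],[341,313],[282,314]]),("mid",[[399,258],[458,258],[458,312],[399,313]]),("-y",[[516,258],[576,258],[575,312],[516,312]])):
    u=unproj(m,np.array(b)/1.56,36); print(n,[np.round(inv(q,x),1).tolist() for x in u], inv(q,u.mean(0)).round(1))
np.save("m44.npy",m,allow_pickle=True)
im=np.load("w44.npy"); save(im,"w44a",(95,140,175,235),7)
im=arm.read_camera("top"); save(im,"t44a",(280,165,330,215),12)
```

```text
+y [[7.3, 116.3], [7.1, 71.9], [-33.1, 73.5], [-33.8, 118.8]] [-13.1  95.1]
mid [[9.2, 29.2], [9.1, -14.0], [-32.4, -15.4], [-33.2, 29.4]] [-11.8   7.3]
-y [[9.1, -56.7], [9.1, -101.2], [-32.7, -105.1], [-32.6, -59.7]] [-11.8 -80.7]
```

View pics/w44a.png

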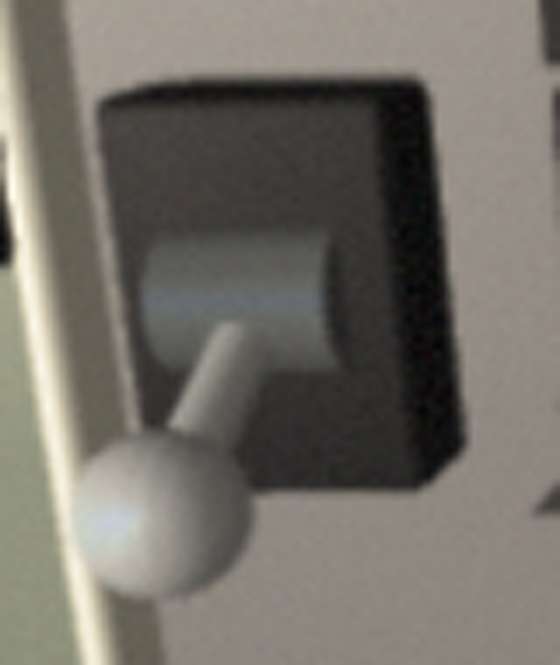

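View pics/t44a.png

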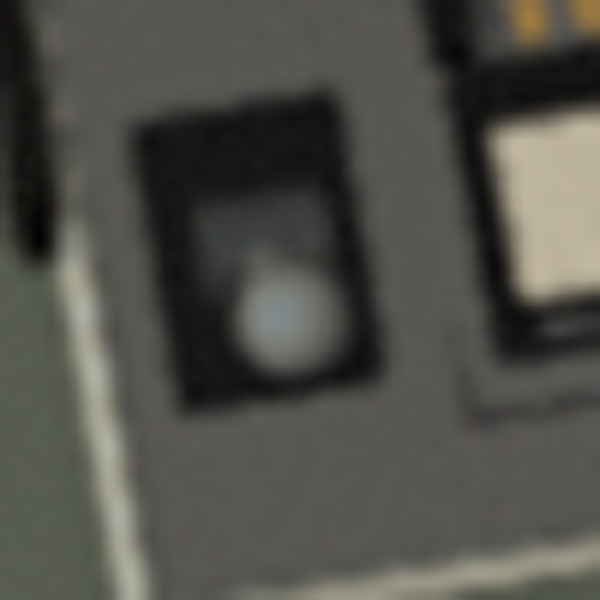

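View pics/t44.png

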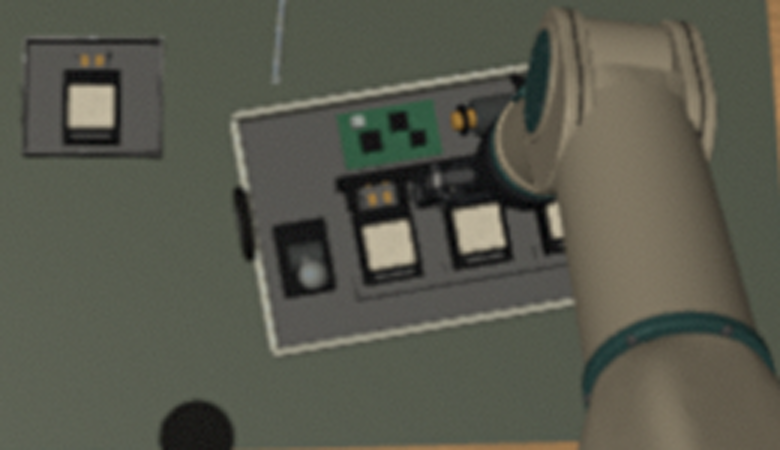

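Run:
```python
from h import *
info()
m=arm.camera_model("wrist"); im=arm.read_camera("wrist"); save(im,"w45",(95,120,255,240),5); info()
```

```text
t 61.85 pos [ 527.9 -221.2  169.4] psi -81.7 toolx [-0.002  0.004 -1.   ] w 85.1 F [0.3 1.2 0.4] j [ 0.57  0.56 -0.34  1.75  0.23  0.87 -1.3 ]
t 61.9 pos [ 528.  -221.2  169.3] psi -81.7 toolx [-0.002  0.004 -1.   ] w 85.0 F [ 0.7 -0.5 -0.6] j [ 0.57  0.56 -0.34  1.75  0.23  0.87 -1.3 ]
```

View pics/w45.png

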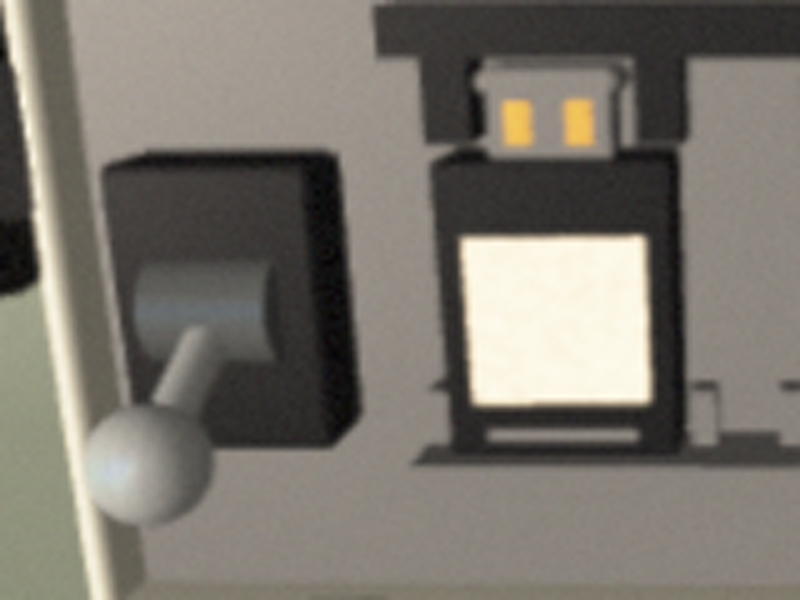

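Run:
```python
from h import *
m=arm.camera_model("wrist"); mt=arm.camera_model("top"); q=[535,-248.6,np.radians(8.4)]
u=unproj(m,np.array([(460,236),(650,234),(652,406),(468,408)])/5+[95,120],36); print("label",inv(q,u.mean(0)).round(1))
for z in (70,75,80,85,90,95): print(z,"wrist",inv(q,unproj(m,[[125,213]],z)[0]).round(1),"top",inv(q,unproj(mt,[[303.75,191.7]],z)[0]).round(1))
# cylinder/pivot centre px
c=np.array([[203,300]])/5+[95,120]
for z in (40,45,50): print(z,"piv",inv(q,unproj(m,c,z)[0]).round(1))
b=np.array([[105,172],[302,168],[328,445]])/5+[95,120]
for z in (30,40): print(z,"boxtop",[inv(q,x).round(1).tolist() for x in unproj(m,b,z)])
```

```text
label [-13.1  87. ]
70 wrist [-36.  171.2] top [-31.2 166.4]
75 wrist [-34.1 168.7] top [-31.8 166.9]
80 wrist [-32.3 166.1] top [-32.3 167.5]
85 wrist [-30.4 163.5] top [-32.8 168. ]
90 wrist [-28.6 161. ] top [-33.3 168.6]
95 wrist [-26.7 158.4] top [-33.8 169.1]
40 piv [ -6.4 168.5]
45 piv [ -5.2 166.2]
50 piv [ -4.  163.9]
30 boxtop [[22.0, 192.7], [22.6, 145.8], [-45.5, 146.4]]
40 boxtop [[23.4, 187.5], [24.0, 142.1], [-42.0, 142.7]]
```

Run:
```python
from h import *
q=[535,-248.6,np.radians(8.4)]
print(fwd(q,-80,167)); plan([*fwd(q,-80,167),130],down(-81.6)); plan([*fwd(q,-80,167),26],down(-81.6))
```

```text
[431.46234759 -95.07816268]
shift [0.04, -0.0773, -0.1386] turn [-0.1, -0.24, 0.06] rows>= 4
shift [0.144, -0.0772, -0.1381] turn [-0.1, -0.24, 0.06] rows>= 5
```

Request:
arm_command:
  rows:
    - [[0,-0.03,-0.04],[0,0,0],0]
    - [[0,-0.06,-0.09],[0,0,0],0]
    - [[0.02,-0.077,-0.138],[0,0,0],0]
    - [[0.04,-0.077,-0.138],[0,0,0],0]
    - [[0.04,-0.077,-0.138],[0,0,0],0]
    - [[0.04,-0.077,-0.138],[0,0,0],0]
    - [[0.08,-0.077,-0.138],[0,0,0],0]
    - [[0.12,-0.077,-0.138],[0,0,0],0]
    - [[0.143,-0.077,-0.138],[0,0,0],0]
    - [[0.143,-0.077,-0.138],[0,0,0],0]
    - [[0.143,-0.077,-0.138],[0,0,0],0]

```text
time_s: 63.0
position: [433.6, -97.5, 27.6]
tool_rot: [0.464, 0.535, -0.463, 0.534]
ft_force: [-0.0, -0.8, -0.1]
width: 0.1
```

Run:
```python
from h import *
info()
im=arm.read_camera("wrist"); save(im,"w46",None,1.56)
im=arm.read_camera("side"); save(im,"s46",(200,180,330,280),6)
```

```text
t 63.0 pos [433.6 -97.5  27.6] psi -81.9 toolx [ 0.     0.002 -1.   ] w 0.1 F [-0.  -0.8 -0.1] j [ 0.3   0.65 -0.2   2.21  0.38  0.32 -1.66]
```

View pics/w46.png

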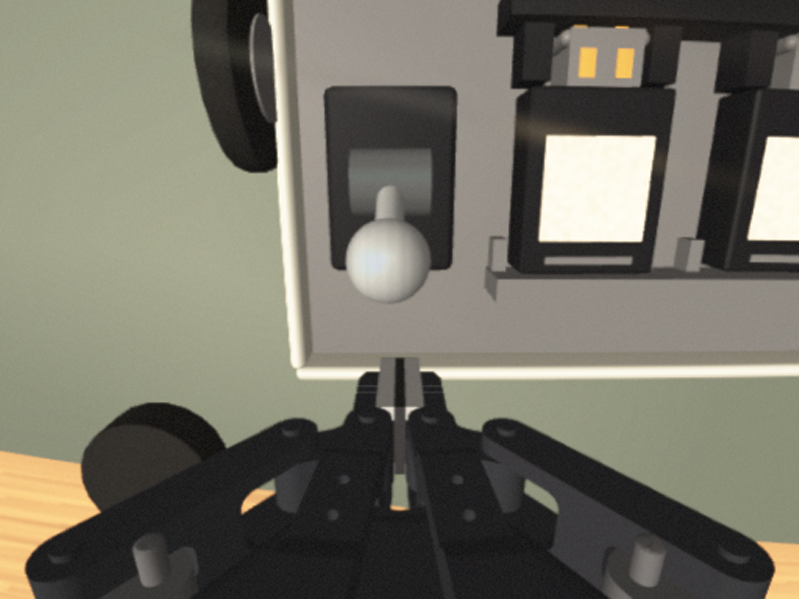

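View pics/s46.png

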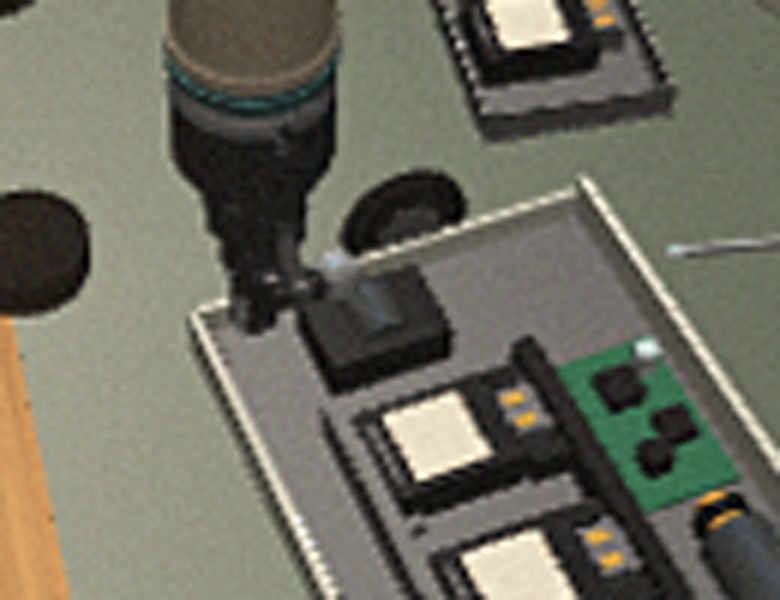

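Request:
arm_command:
  rows:
    - [[0,0.01,-0.003],[0,0,0],0]
    - [[0,0.02,-0.003],[0,0,0],0]
    - [[0,0.026,-0.003],[0,0,0],0]
    - [[0,0.032,-0.003],[0,0,0],0]
    - [[0,0.038,-0.003],[0,0,0],0]
    - [[0,0.044,-0.003],[0,0,0],0]
    - [[0,0.05,-0.003],[0,0,0],0]
    - [[0,0.056,-0.003],[0,0,0],0]
    - [[0,0.06,-0.003],[0,0,0],0]
    - [[0,0.06,-0.003],[0,0,0],0]

```text
time_s: 64.1
position: [492.6, -84.9, 27.1]
tool_rot: [0.464, 0.535, -0.462, 0.534]
ft_force: [-0.2, -0.2, -0.1]
width: -0.2
```

Run:
```python
from h import *
info(); p,r,s=pose(); print(inv([535,-248.6,np.radians(8.4)],p))
im=arm.read_camera("wrist"); save(im,"w47",None,1.56)
```

```text
t 64.1 pos [492.6 -84.9  27.1] psi -81.8 toolx [ 0.001  0.003 -1.   ] w -0.2 F [-0.2 -0.2 -0.1] j [ 0.27  0.69 -0.23  2.06  0.35  0.42 -1.66]
[-18.05410891 168.15203422]
```

View pics/w47.png

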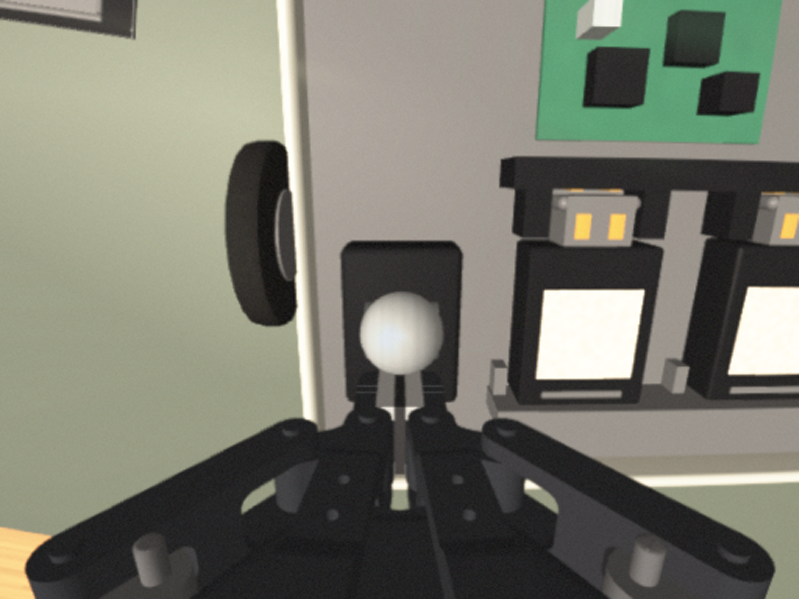

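Request:
arm_command:
  rows:
    - [[0,0.003,0],[0,0,0],0]
    - [[0,0.006,0],[0,0,0],0]
    - [[0,0.009,0],[0,0,0],0]
    - [[0,0.012,0],[0,0,0],0]
    - [[0,0.012,0],[0,0,0],0]

```text
time_s: 64.65
position: [501.5, -83.6, 26.8]
tool_rot: [0.463, 0.536, -0.463, 0.533]
ft_force: [-4.7, 0.0, 0.7]
width: -0.0
```

Run:
```python
from h import *
info(); p,r,s=pose(); print(inv([535,-248.6,np.radians(8.4)],p))
im=arm.read_camera("wrist"); save(im,"w48",None,1.2)
```

```text
t 64.65 pos [501.5 -83.6  26.8] psi -81.8 toolx [-0.004  0.003 -1.   ] w -0.0 F [-4.7  0.   0.7] j [ 0.27  0.7  -0.23  2.03  0.35  0.45 -1.66]
[ -9.0618095  168.08312509]
```

View pics/w48.png

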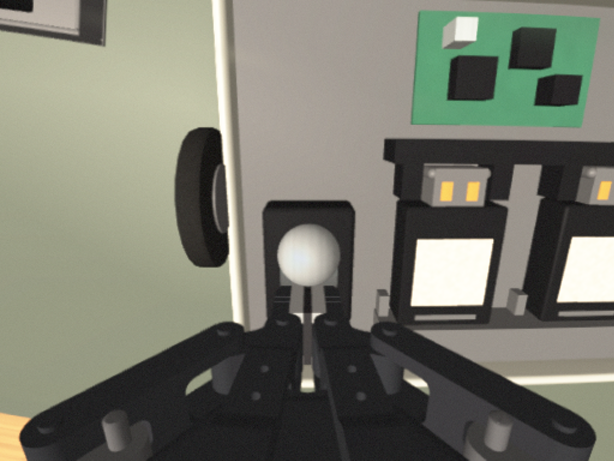

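Request:
arm_command:
  rows:
    - [[0,0.003,0],[0,0,0],0]
    - [[0,0.005,0],[0,0,0],0]
    - [[0,0.005,0],[0,0,0],0]

```text
time_s: 65.0
position: [501.4, -83.7, 26.6]
tool_rot: [0.461, 0.538, -0.466, 0.53]
ft_force: [-11.5, -1.0, 7.9]
width: -0.1
```

Request:
arm_command:
  rows:
    - [[0,-0.02,0],[0,0,0],0]
    - [[0,-0.05,0],[0,0,0],0]
    - [[-0.05,-0.07,0],[0,0,0],0]
    - [[-0.1,-0.07,0],[0,0,0],0]
    - [[-0.15,-0.06,0.0],[0,0,0],0]
    - [[-0.18,-0.05,0.0],[0,0,0],0]
    - [[-0.18,-0.05,0],[0,0,0],0]
    - [[-0.18,-0.05,0],[0,0,0],0]

```text
time_s: 65.8
position: [460.4, -90.6, 208.1]
tool_rot: [0.465, 0.534, -0.462, 0.535]
ft_force: [-0.3, -0.7, -0.3]
width: 0.1
```

Run:
```python
from h import *
info()
im=arm.read_camera("wrist"); save(im,"w49",None,1.56)
im=arm.read_camera("top"); save(im,"t49",(200,100,460,250),3); save(im,"t49a",(280,165,330,215),12)
im=arm.read_camera("side"); save(im,"s49",(200,180,380,350),4)
```

```text
t 65.8 pos [460.4 -90.6 208.1] psi -81.8 toolx [ 0.004  0.002 -1.   ] w 0.1 F [-0.3 -0.7 -0.3] j [ 0.44  0.37 -0.41  1.98  0.19  0.83 -1.5 ]
```

View pics/w49.png

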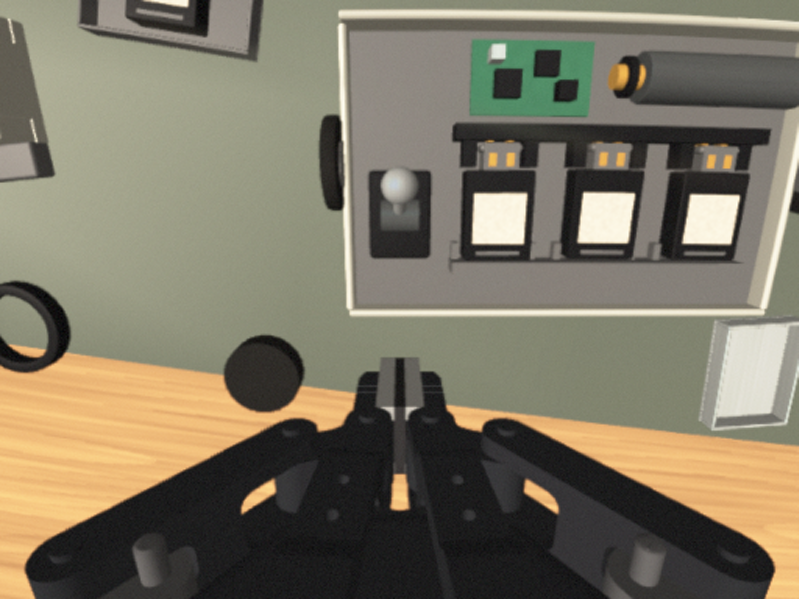

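View pics/t49.png

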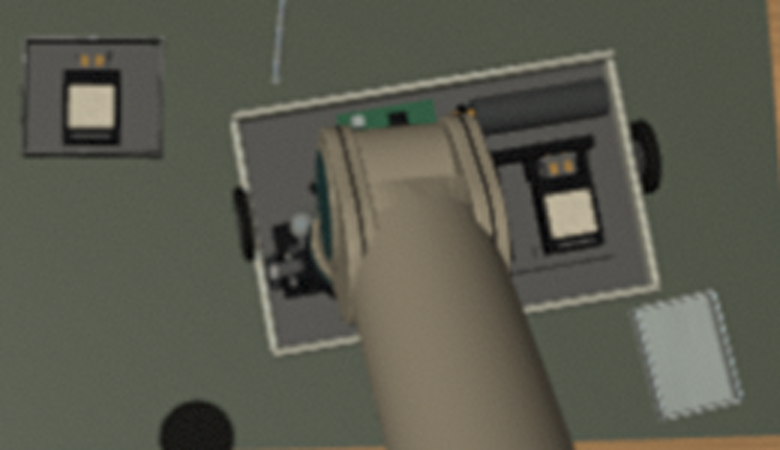

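View pics/s49.png

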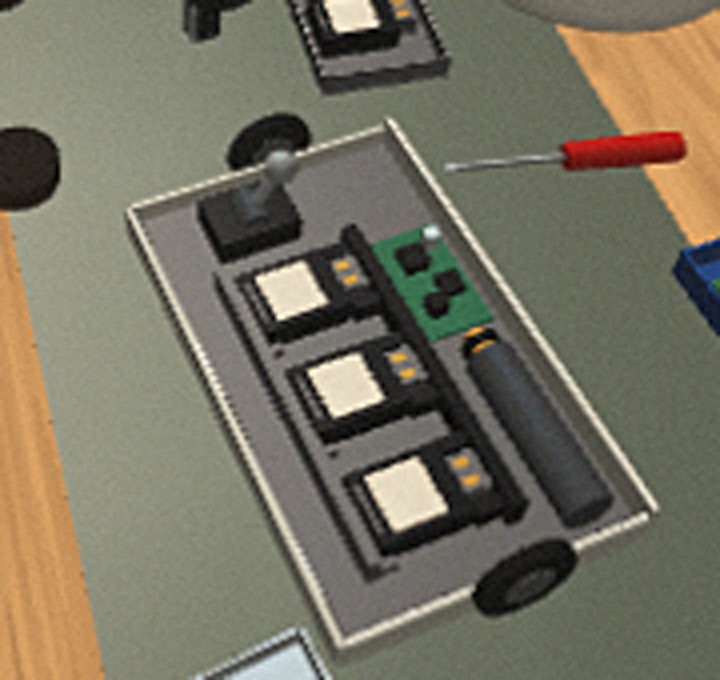

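Request:
arm_command:
  rows:
    - [[0,0,0],[0,0,0],0]
    - [[0,0,0],[0,0,0],0]
    - [[0,0,0],[0,0,0],0]

```text
time_s: 66.25
position: [458.4, -90.3, 206.6]
tool_rot: [0.463, 0.536, -0.463, 0.533]
ft_force: [-0.5, 0.2, 1.6]
width: -0.3
```

Run:
```python
from h import *
m=arm.camera_model("wrist"); im=arm.read_camera("wrist"); info(); save(im,"w50",(200,60,500,220),2.6)
```

```text
t 66.3 pos [458.5 -90.3 206.7] psi -81.8 toolx [-0.002  0.003 -1.   ] w -0.0 F [-0.5  0.2  0.2] j [ 0.44  0.37 -0.4   1.98  0.19  0.83 -1.5 ]
```

View pics/w50.png

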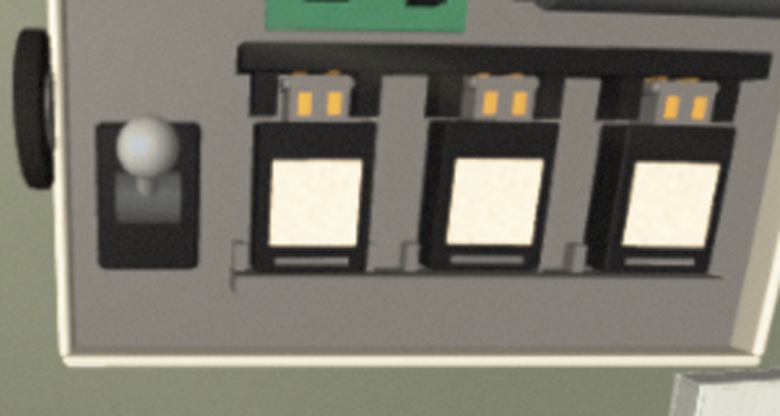

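Run:
```python
from h import *
m=arm.camera_model("wrist"); q=[535,-248.6,np.radians(8.4)]
print("ball",inv(q,unproj(m,np.array([[147,146]])/2.6+[200,60],80)[0]).round(1))
for b in ([[271,159],[362,159],[360,247],[270,247]],[[453,158],[544,159],[537,247],[447,246]],[[632,161],[719,161],[711,250],[622,248]]):
    u=unproj(m,np.array(b)/2.6+[200,60],36); print(inv(q,u.mean(0)).round(1))
print(arm.hand_in()); info()
```

```text
ball [ 14.3 167.7]
[-13.2  86.8]
[-12.8  -0.6]
[-13.3 -89.2]
the job is handed in; nothing more can be done
None
the job is handed in; nothing more can be done
```

The battery swap is done and handed in at about 66 s of the 210 s. The spent pack is in the returns tray, all three charged packs are in the cradles, and the master switch is on. `hand_in()` gives no verdict, so this rests on my own last checks.

- **Spent pack:** it came from the cradle on the cleaner's -y side. It lies flat in the tray, seated with about 5 N of contact and near the middle by eye in the pictures.
- **Charged packs:** each was pulled from the charger, laid on the clear mat, gripped again by its sides and fitted nose to the contacts. Contact with the cradle floor read about 1, 14 and 8 N. From the last wrist picture, the label centres sit at (-13.2, 86.8), (-12.8, -0.6) and (-13.3, -89.2) mm in the cleaner frame. The spent pack's label was at (-12.9, -87.7) mm when it lay there, so I judge all three home.
- **Switch:** it was pushed last, until the lever stopped at about 11.5 N. The ball on the lever moved from x = -32 to about +14 mm in the cleaner frame, where I expected it for fully on. At hand-in the arm stood clear with about zero force.

**What failed or disagreed:**
- The first grip on the spent pack closed on nothing. The fingertips appeared in the pictures roughly 40 mm behind the stated tool centre point (TCP), so I worked from measured grip heights instead.
- Tilting a pack away from the robot ran out of joint range, so I laid them tilted towards it.
- Distances from the wrist camera read 2–4 % short.
- For the charger, the top and wrist cameras disagreed by about 4 mm in y.
- The wheel, rim and other decoys were untouched. I saw no pack displaced and no slackening of the grip.

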